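# Fit the heat sinks in the bench power supply

### The arm

A 6-joint arm with a two-finger parallel gripper is mounted at the origin on the work surface. World frame = base frame: x ahead of the robot, y to its left, z up, the work surface at z = 0. Lengths are in m, angles in rad, forces in N, time in s.
With the tool pointing down it reaches from about 0.25 to 0.775 m from the base axis. Payload 4 kg.
Tool frame: the origin (TCP) lies between the finger pads; the fingertips stand 14 mm ahead of it and the grasp point (between the pads) lies 5 mm behind it (robot.tips_ahead is the distance from the TCP to the fingertips, in m); z points along the fingers, y is the direction in which the jaws open and shut (so a half turn about z gives the same grasp; the last joint's range is limited). The gripper opens to 94 mm and grips with 3 to 60 N. Pads are 16 mm wide; open, the fingers measure 119 mm over their backs; the gripper's body (75 mm by 177 mm) begins 78 mm behind the grasp point.
Start: joints at [1.055, 0.087, 1.371, -0, 1.684, -0.103], TCP at [0.221, 0.504, 0.22] pointing down, gripper open.
Joint ranges: [-3.1, 3.1], [-0.76, 2.03], [0.27, 2.55], [-1.08, 4.22], [0.17, 2.65], [-2.57, 2.57]. Speed limits (rad/s): [2.79, 2.79, 3.14, 3.14, 3.14, 3.14].

### API

Orientations are given as [roll, pitch, yaw] about the fixed x, y, z axes, in that order (R = Rz(yaw) Ry(pitch) Rx(roll)).
In Python, from bench import robot, optics, job gives the robot as it stands.
- The arm moves only by the tool apply_moves, never from a script. Its argument "moves" is a list of rows, each a list of 3 entries, a list of its own where there are three numbers: the shift along the tool's x, y, z in cm, then the turn, a rotation vector about the tool's x, y, z in rad, then the opening, from 0 (shut) to 1 (fully open). In form: [[[tx, ty, tz], [rx, ry, rz], grip], ...]. A call has exactly 10 rows; each row is the pose to reach, as a shift and turn from the pose commanded when the call began, along the tool's axes at that moment; what a row does not reach only later rows make up. A row lasts 1/12 s, in which the tool goes at most 41.7 mm and 7.16 degrees, less where a joint would pass 70% of its speed; a pose out of reach is approached as far as the arm can. A call with a gripper value outside its range is refused whole. The fingers move at their own pace and stop on an object; the grip force is fixed at half the most. Time passes only in rows, so rows that repeat a pose let the fingers close, or fill a call up. It gives the time, the measured TCP pose, the force and the opening at its end, in the units of the state.
- robot.get_obs(): the state, without advancing time (a new reading comes with each control period).
- optics.snapshot(name): name is "scene" or "top" or "wrist"; returns the picture (400x640x3 uint8, red, green, blue); there is no depth.
- optics.get_calibration(name): a dict with "fx", "fy", "cx", "cy" (pixels), "rvec" (rotation vector, rad) and "tvec" (3), from world to camera coordinates, as OpenCV has them. Camera axes: x right, y down, z forward; pixel columns grow to the right and rows downward; lengths in m; the calibration is good to about 2 mm. A picture is of the moment at which its call begins: read the wrist's pose just before it. get_calibration takes no time and is no camera call; for the wrist camera it gives the pose at the moment of the call.
- job.close_job(): hands the job in, once; it reports no verdict.
The state is a dict: "time": time; "joint_positions": joint angles; "qvel": joint speeds; "joint_torque": joint torques, N m; "tool_pos": TCP position; "ee_rot": TCP orientation; "wrist_force": force on the tool from outside, world axes, zero at the start; "wrist_torque": the same for the moment, N m; "width": finger opening in m.
Only numpy, scipy, OpenCV 4.12 (cv2) and the standard library are available. Lean on these libraries where they do the work, as an engineer would, in place of code of your own. Each camera call takes 0.05 s, during which the arm holds its last target.

### The job

Fit the studio power supply with its heat sinks: turn its four turn buttons aside, lift the freed cover panel out of its frame and lay it flat, handle up, wholly on the grey felt pad, its long side along the pad's. Then set every heat sink from the rubber mat base down on a copper block of its own in the bay, edges flush with the block's all round (any order; with too few sinks a block stays bare). Close up: put the panel back, fully home in its frame, turn all four buttons back square across its edge, and leave the other things on the desk where they are.

Things in the scene. Friction and masses are not known exactly. Their poses are not given: they have to be found in the camera images.
- button1_wing (a point): near right (robot's view) turn button: upright steel wing 40 mm long, 9 thick, 24 high on a 6 mm foot plate, pivoting on a vertical screw in the frame 18 mm outside the panel's edge. Point: on the pivot axis, half-way up the wing (12 mm below its top, 19.5 above the frame). Wing spans -14 to 26 mm from the pivot along x, foot (14 mm wide) to 30 mm; +x end overlaps the panel when closed, z up
- button1 (a joint): angle of turn button 1 (rad, counter-clockwise seen from above is positive): near 0 it points across the panel's edge and holds the panel down by 12 mm; it turns either way, to 1.7 or -1.7, against light friction (0.06 N m) and stays where left; near 1.57 or -1.57 it lies along the frame, clear of the panel
- button2_wing (a point): near left turn button: upright steel wing 40 mm long, 9 thick, 24 high on a 6 mm foot plate, pivoting on a vertical screw in the frame 18 mm outside the panel's edge. Point: on the pivot axis, half-way up the wing (12 mm below its top, 19.5 above the frame). Wing spans -14 to 26 mm from the pivot along x, foot (14 mm wide) to 30 mm; +x end overlaps the panel when closed, z up
- button2 (a joint): angle of turn button 2 (rad, counter-clockwise seen from above is positive): near 0 it points across the panel's edge and holds the panel down by 12 mm; it turns either way, to 1.7 or -1.7, against light friction (0.06 N m) and stays where left; near 1.57 or -1.57 it lies along the frame, clear of the panel
- button3_wing (a point): far right turn button: upright steel wing 40 mm long, 9 thick, 24 high on a 6 mm foot plate, pivoting on a vertical screw in the frame 18 mm outside the panel's edge. Point: on the pivot axis, half-way up the wing (12 mm below its top, 19.5 above the frame). Wing spans -14 to 26 mm from the pivot along x, foot (14 mm wide) to 30 mm; +x end overlaps the panel when closed, z up
- button3 (a joint): angle of turn button 3 (rad, counter-clockwise seen from above is positive): near 0 it points across the panel's edge and holds the panel down by 12 mm; it turns either way, to 1.7 or -1.7, against light friction (0.06 N m) and stays where left; near 1.57 or -1.57 it lies along the frame, clear of the panel
- button4_wing (a point): far left turn button: upright steel wing 40 mm long, 9 thick, 24 high on a 6 mm foot plate, pivoting on a vertical screw in the frame 18 mm outside the panel's edge. Point: on the pivot axis, half-way up the wing (12 mm below its top, 19.5 above the frame). Wing spans -14 to 26 mm from the pivot along x, foot (14 mm wide) to 30 mm; +x end overlaps the panel when closed, z up
- button4 (a joint): angle of turn button 4 (rad, counter-clockwise seen from above is positive): near 0 it points across the panel's edge and holds the panel down by 12 mm; it turns either way, to 1.7 or -1.7, against light friction (0.06 N m) and stays where left; near 1.57 or -1.57 it lies along the frame, clear of the panel
- panel_handle (a point): centre of the cover panel's level black bar handle, 110 mm long (y), 12 x 12 mm, 28 mm above the panel's top face, on two end posts. The loose aluminium panel is 148 (x) x 222 (y) x 5 mm, 0.42 kg, its underside 33 mm below this point; z is its upward normal. At the start it lies flush in the frame's 5 mm deep rebate under the buttons, 3 mm play all round
- bay (a point): centre of the power supply's opening, at the height of the frame's top, 57 mm above the desk. The grey case is fixed, 218 mm (x) x 272 mm (y); the open bay is 136 mm (x) x 210 mm (y) and its floor 48 mm below this point. x points away from the robot, y left, z up
- block1_top (a point): centre of the top face of a copper regulator block fixed in the bay, 40 mm (x) x 54 mm (y), 9 mm high, -64 mm along the case's y from the bay's centre and 39 mm below the frame's top; the three blocks stand in a row, 10 mm apart, 48 mm from the bay's long walls; axes as the case's
- block2_top (a point): centre of the top face of a copper regulator block fixed in the bay, 40 mm (x) x 54 mm (y), 9 mm high, 0 mm along the case's y from the bay's centre and 39 mm below the frame's top; the three blocks stand in a row, 10 mm apart, 48 mm from the bay's long walls; axes as the case's
- block3_top (a point): centre of the top face of a copper regulator block fixed in the bay, 40 mm (x) x 54 mm (y), 9 mm high, 64 mm along the case's y from the bay's centre and 39 mm below the frame's top; the three blocks stand in a row, 10 mm apart, 48 mm from the bay's long walls; axes as the case's
- pad_top (a point): centre of the top of the grey felt pad fixed to the desk, 300 mm (x) x 220 mm (y), 4 mm thick, on the left or the right of the power supply; z up
- sink1_mid (a point): centre of a loose aluminium heat sink, 40 (x) x 54 (y) x 32 mm high, 16 mm above its underside, 0.12 kg: 8 mm base, four upright fins along y, the outer two flush with the base's long sides. All alike; two or three are present, base down on the black rubber mat (380 x 200 x 4 mm) that lies across the power supply from the pad
- sink2_mid (a point): centre of a loose aluminium heat sink, 40 (x) x 54 (y) x 32 mm high, 16 mm above its underside, 0.12 kg: 8 mm base, four upright fins along y, the outer two flush with the base's long sides. All alike; two or three are present, base down on the black rubber mat (380 x 200 x 4 mm) that lies across the power supply from the pad
- sink3_mid (a point): centre of a loose aluminium heat sink, 40 (x) x 54 (y) x 32 mm high, 16 mm above its underside, 0.12 kg: 8 mm base, four upright fins along y, the outer two flush with the base's long sides. All alike; two or three are present, base down on the black rubber mat (380 x 200 x 4 mm) that lies across the power supply from the pad
- knob_jar: low closed glass jar with a steel cap, 42 mm diameter, 38 mm high, on one end of the rubber mat; origin at the centre of its underside
- mug: white mug, 80 mm diameter, 90 mm high, beyond the power supply; origin at the centre of its underside
- tape_roll: roll of black tape lying flat on the desk beyond the power supply, 90 mm across, 24 mm high; origin at the centre of its underside
- screwdriver: screwdriver with a black handle, 190 mm long, lying on the desk beyond the pad or the mat on the left; origin under its middle
- pedal: white effects pedal, 115 x 68 mm, 49 mm high with its knobs, beyond the power supply; origin at the centre of its underside
Things that resemble listed ones, but are neither listed nor needed, are in the scene too. What is shaped like the part that bears sink2_mid but purple is not meant.

How it is judged:
By the outcome, as a careful person would: the job done as asked, in the order asked, and still so for the second after the job is handed in, with the robot touching nothing.
Of sink1, sink2, sink3 only 2 to 3 are there at a start; the rules pass over those that are not, and their reading is None.
At some moment in a run one of panel may be knocked a few centimetres aside while the robot is not near it.
Once in a run the grip may slacken for a moment while it holds something.
It also fails if it takes over 210 s, if anything falls off the work surface, if the arm or the gripper's body presses on something with over 40 N, if the wrist force passes 120 N, or if a joint passes its speed limit or range.

## Working session

There is one attempt and no reset: what is moved stays moved. The work goes in short steps, Python scripts to look and compute and a tool call to move; the robot and the scene stay as the last step left them, time stands still between calls to the robot, and variables do not carry over. Pictures are saved under pics/ and viewed, and the job is handed in when it is done.

Besides the shell and the picture viewer there is one more tool, called after "Emit:" in YAML: its name, and indented under it one key for each argument. apply_moves: Moves the arm, as the interface text tells. Its arguments: {"type":"object","properties":{"moves":{"type":"array"}},"required":["moves"]}

```bash
ls -la; mkdir -p pics
cat > h.py <<'E'
import numpy as np, cv2
from scipy.spatial.transform import Rotation as R
from bench import robot, optics, job
def snap(name, fn):
    c=optics.get_calibration(name); im=optics.snapshot(name)
    cv2.imwrite('pics/'+fn, cv2.cvtColor(im,cv2.COLOR_RGB2BGR)); return im,c
def ray(c,u,v):
    Rm=cv2.Rodrigues(np.array(c['rvec'],float))[0]; t=np.array(c['tvec'],float).ravel()
    d=Rm.T@np.array([(u-c['cx'])/c['fx'],(v-c['cy'])/c['fy'],1.]); return -Rm.T@t,d
def onz(c,u,v,z):
    o,d=ray(c,u,v); return o+d*(z-o[2])/d[2]
def proj(c,p):
    Rm=cv2.Rodrigues(np.array(c['rvec'],float))[0]; q=Rm@np.array(p,float)+np.array(c['tvec'],float).ravel()
    return np.array([c['fx']*q[0]/q[2]+c['cx'],c['fy']*q[1]/q[2]+c['cy']])
def st():
    o=robot.get_obs(); print({k:np.round(o[k],4).tolist() for k in ('time','tool_pos','ee_rot','wrist_force','width','joint_positions')}); return o
E
python3 - <<'E'
from h import *
st()
for n in ('scene','top','wrist'):
    im,c=snap(n,n+'0.png'); o,d=ray(c,320,200); print(n,c['fx'],o.round(3),d.round(3))
E
```

```text
total 12
drwxr-xr-x  3 agent agent 4096 Dec  6 19:40 .
drwxr-xr-x 23 root  root  4096 Dec  6 19:40 ..
drwxr-xr-x  2 agent agent 4096 Dec  6 19:40 pics
{'time': 0.0, 'tool_pos': [0.2204, 0.5034, 0.2183], 'ee_rot': [-3.1394, -0.0002, 2.7288], 'wrist_force': [-0.5689, -0.2314, -0.153], 'width': 0.0942, 'joint_positions': [1.0549, 0.0879, 1.3722, -0.0, 1.6836, -0.1031]}
scene 369.49992022178776 [ 0.763 -0.363  0.825] [-0.312  0.396 -0.863]
top 382.7921288491054 [0.353 0.004 0.991] [ 0.16  -0.018 -0.987]
wrist 297.215086018958 [0.151 0.535 0.384] [ 0.251 -0.111 -0.962]
```

View pics/top0.png

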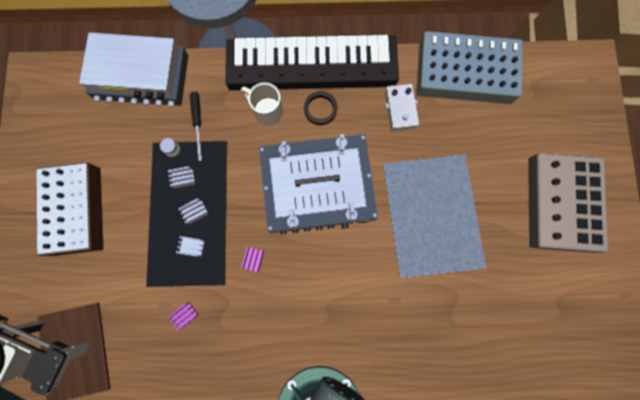

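View pics/scene0.png

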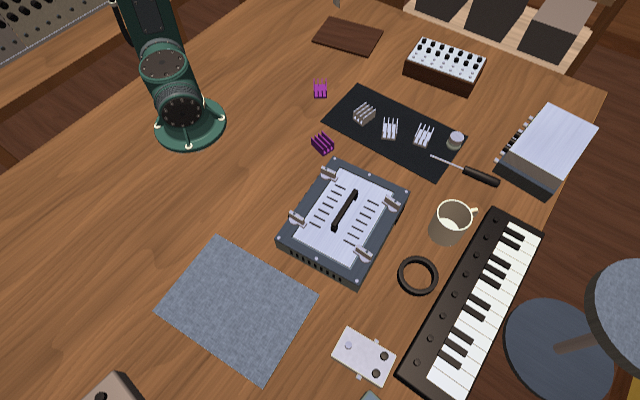

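View pics/wrist0.png

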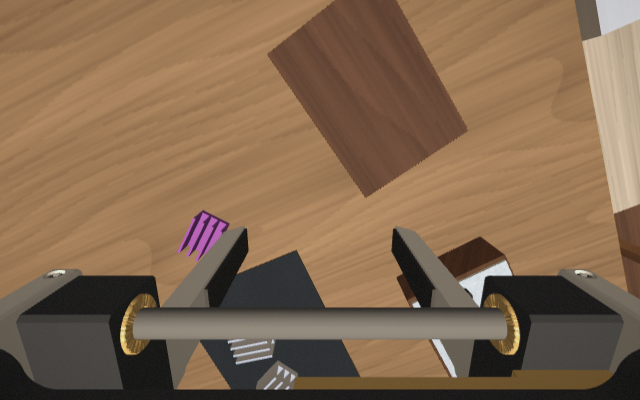

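Run:
```python
import cv2
im=cv2.imread('pics/top0.png')
cv2.imwrite('pics/t_case.png',cv2.resize(im[125:240,250:390],None,fx=5.5,fy=5,interpolation=cv2.INTER_CUBIC))
cv2.imwrite('pics/t_mat.png',cv2.resize(im[130:295,140:280],None,fx=3.6,fy=3.6,interpolation=cv2.INTER_CUBIC))
im=cv2.imread('pics/scene0.png')
cv2.imwrite('pics/s_case.png',cv2.resize(im[150:295,265:420],None,fx=4,fy=4,interpolation=cv2.INTER_CUBIC))
```

```text
(no output)
```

View pics/t_case.png

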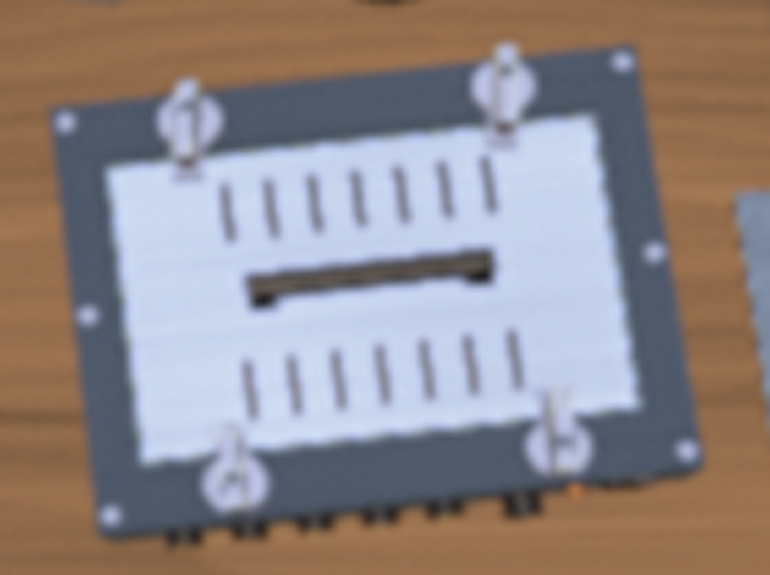

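View pics/t_mat.png

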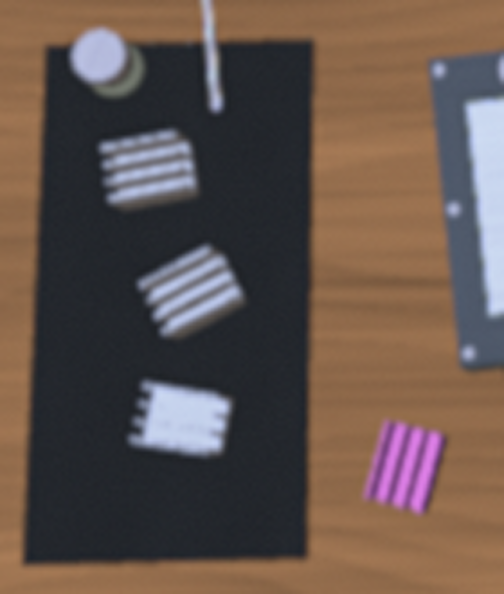

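View pics/s_case.png

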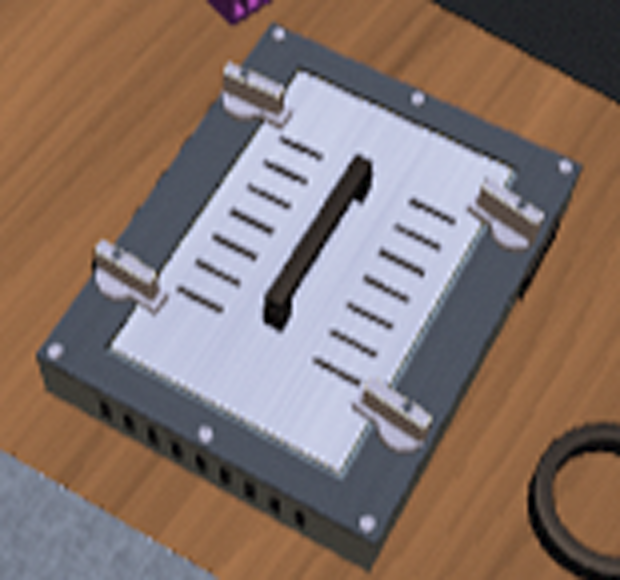

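```bash
cat > m1.py <<'E'
from h import *
c=optics.get_calibration('top'); im=cv2.imread('pics/top0.png'); hsv=cv2.cvtColor(im,cv2.COLOR_BGR2HSV)
# panel: bright in the case region
def rect(mask,z,name,hull=True):
    cs,_=cv2.findContours(mask,cv2.RETR_EXTERNAL,cv2.CHAIN_APPROX_NONE)
    k=max(cs,key=cv2.contourArea); P=np.array([onz(c,u+0.,v+0.,z)[:2] for u,v in k[:,0]],np.float32)
    r=cv2.minAreaRect(P*1000); print(name,cv2.contourArea(k),r); return r
def sub(mask,x0,x1,y0,y1):
    m=np.zeros_like(mask); m[y0:y1,x0:x1]=mask[y0:y1,x0:x1]; return m
g=hsv
wood=cv2.inRange(hsv,(5,60,40),(25,255,255))
case=sub(cv2.bitwise_not(wood),250,385,128,236); case=cv2.morphologyEx(case,cv2.MORPH_OPEN,np.ones((9,9)))
rect(case,.057,'case')
pan=sub(cv2.inRange(hsv,(0,0,150),(180,70,255)),255,380,130,232); pan=cv2.morphologyEx(pan,cv2.MORPH_CLOSE,np.ones((7,7)));pan=cv2.morphologyEx(pan,cv2.MORPH_OPEN,np.ones((15,15)))
rect(pan,.057,'panel')
pad=sub(cv2.bitwise_not(wood),378,495,145,285); rect(cv2.morphologyEx(pad,cv2.MORPH_OPEN,np.ones((5,5))),.004,'pad')
mat=sub(cv2.bitwise_not(wood),140,235,135,290); rect(cv2.morphologyEx(mat,cv2.MORPH_OPEN,np.ones((11,11))),.004,'mat')
for i,(a,b,y0,y1) in enumerate([(160,205,163,192),(170,215,194,228),(165,212,232,262)]):
    s=sub(cv2.inRange(hsv,(0,0,75),(180,90,255)),a,b,y0,y1); rect(cv2.morphologyEx(s,cv2.MORPH_CLOSE,np.ones((3,3))),.036,'sink%d'%i)
# screws
for u,v in [(65,122),(622,62),(110,515),(687,450),(235,482),(560,447),(190,122),(503,88),(247,287),(493,262)]:
    print(onz(c,250+u/5.5-.4,125+v/5.-.4,.057)[:2].round(4), end=' ')
E
python3 m1.py
```

```text
case 9332.5 ((549.0491943359375, -6.3962249755859375), (224.05152893066406, 272.8728942871094), 5.797334671020508)
panel 5372.0 ((550.6725463867188, -5.116783142089844), (160.44696044921875, 229.676513671875), 5.519380569458008)
pad 9744.5 ((468.29296875, -305.9353332519531), (302.349365234375, 223.21978759765625), 5.436234474182129)
mat 10563.5 ((494.47784423828125, 332.37957763671875), (381.626220703125, 195.74774169921875), 0.007616452407091856)
sink0 444.5 ((577.064453125, 341.52435302734375), (51.105411529541016, 66.66969299316406), 9.61317253112793)
sink1 453.5 ((488.7068786621094, 308.7569580078125), (51.07865524291992, 64.11543273925781), 27.62646484375)
sink2 454.5 ((398.6938781738281, 313.4029541015625), (67.07388305664062, 47.10364532470703), 79.35826873779297)
[0.6379 0.1324] [ 0.6635 -0.1247] [0.4385 0.1126] [ 0.4647 -0.1453] [0.4534 0.0568] [ 0.4674 -0.0886] [0.6366 0.075 ] [ 0.6511 -0.0693] [0.5509 0.05  ] [ 0.5611 -0.0618]
```

```bash
cat >> h.py <<'E'
def go(p,yawdeg,verbose=True):
    o=robot.get_obs(); Rc=R.from_euler('xyz',o['ee_rot']); Rt=R.from_euler('xyz',[np.pi,0,np.radians(yawdeg)])
    d=Rc.inv().apply(np.array(p)-o['tool_pos'])*100; rv=(Rc.inv()*Rt).as_rotvec()
    if verbose: print('shift cm',d.round(2).tolist(),'turn',rv.round(3).tolist(),'rows>=',round(max(np.linalg.norm(d)/4.17,np.degrees(np.linalg.norm(rv))/7.16),1))
    return d,rv
def casept(ctr,yaw,x,y):
    a=np.radians(yaw); return np.array(ctr)+np.array([[np.cos(a),-np.sin(a)],[np.sin(a),np.cos(a)]])@np.array([x,y])
E
python3 - <<'E'
from h import *
go([.55,-.02,.30],95.7)
# wrist camera in tool frame
o=robot.get_obs();c=optics.get_calibration('wrist');Rc=R.from_euler('xyz',o['ee_rot'])
for u,v in [(320,200),(0,0),(640,0),(320,0),(320,300)]:
    p,d=ray(c,u,v); print(u,v,Rc.inv().apply(p-o['tool_pos']).round(3),Rc.inv().apply(d).round(3))
E
```

```text
shift cm [-51.19, -34.74, -8.09] turn [-0.002, 0.001, 1.058] rows>= 15.0
320 200 [ 0.076  0.001 -0.166] [-0.275  0.001  0.961]
0 0 [ 0.076  0.001 -0.166] [ 0.374 -1.075  1.141]
640 0 [ 0.076  0.001 -0.166] [0.372 1.078 1.142]
320 0 [ 0.076  0.001 -0.166] [0.373 0.002 1.142]
320 300 [ 0.076  0.001 -0.166] [-0.599  0.001  0.871]
```

Emit:
apply_moves:
  moves:
    - [[-51.2,-34.7,-8.1],[0,0,1.058],1]
    - [[-51.2,-34.7,-8.1],[0,0,1.058],1]
    - [[-51.2,-34.7,-8.1],[0,0,1.058],1]
    - [[-51.2,-34.7,-8.1],[0,0,1.058],1]
    - [[-51.2,-34.7,-8.1],[0,0,1.058],1]
    - [[-51.2,-34.7,-8.1],[0,0,1.058],1]
    - [[-51.2,-34.7,-8.1],[0,0,1.058],1]
    - [[-51.2,-34.7,-8.1],[0,0,1.058],1]
    - [[-51.2,-34.7,-8.1],[0,0,1.058],1]
    - [[-51.2,-34.7,-8.1],[0,0,1.058],1]

```text
time: 0.98
tool_pos: [0.4414, 0.1524, 0.2737]
ee_rot: [3.141, -0.0, 1.669]
wrist_force: [1.1, 0.4, 0.7]
width: 0.0939
```

Run:
```python
from h import *
st(); go([.55,-.02,.30],95.7)
```

```text
{'time': 0.9833, 'tool_pos': [0.4414, 0.1524, 0.2737], 'ee_rot': [3.1415, -0.0002, 1.6687], 'wrist_force': [1.0926, 0.3968, 0.687], 'width': 0.0939, 'joint_positions': [0.2107, -0.1032, 1.4533, 0.0002, 1.7913, 0.1128]}
shift cm [-18.21, 9.12, -2.63] turn [0.0, -0.0, -0.002] rows>= 4.9
```

Emit:
apply_moves:
  moves:
    - [[-18.2,9.1,-2.6],[0,0,0],0.4]
    - [[-18.2,9.1,-2.6],[0,0,0],0.4]
    - [[-18.2,9.1,-2.6],[0,0,0],0.4]
    - [[-18.2,9.1,-2.6],[0,0,0],0.4]
    - [[-18.2,9.1,-2.6],[0,0,0],0.4]
    - [[-18.2,9.1,-2.6],[0,0,0],0.4]
    - [[-18.2,9.1,-2.6],[0,0,0],0.4]
    - [[-18.2,9.1,-2.6],[0,0,0],0.4]
    - [[-18.2,9.1,-2.6],[0,0,0],0.4]
    - [[-18.2,9.1,-2.6],[0,0,0],0.4]

```text
time: 1.82
tool_pos: [0.549, -0.0163, 0.2998]
ee_rot: [3.141, -0.0, 1.673]
wrist_force: [-0.9, -0.4, -0.4]
width: 0.0381
```

Run:
```python
from h import *
st(); im,c=snap('wrist','w1.png'); import pickle; pickle.dump(c,open('w1.pkl','wb'))
```

```text
{'time': 1.8167, 'tool_pos': [0.549, -0.0163, 0.2998], 'ee_rot': [3.1413, -0.0003, 1.673], 'wrist_force': [-0.9036, -0.3677, -0.437], 'width': 0.0381, 'joint_positions': [-0.1331, 0.0841, 1.2164, 0.0004, 1.8409, -0.2351]}
```

View pics/w1.png

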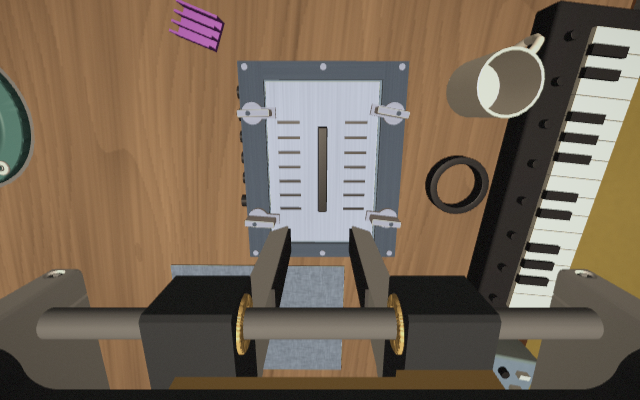

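Run:
```python
import cv2
im=cv2.imread('pics/w1.png')
cv2.imwrite('pics/w1c.png',cv2.resize(im[52:265,230:415],None,fx=3.2,fy=2.8,interpolation=cv2.INTER_CUBIC))
a=cv2.resize(im[95:130,235:275],None,fx=8,fy=8,interpolation=cv2.INTER_CUBIC);b=cv2.resize(im[95:130,368:412],None,fx=8,fy=8,interpolation=cv2.INTER_CUBIC)
d=cv2.resize(im[200:235,240:280],None,fx=8,fy=8,interpolation=cv2.INTER_CUBIC);e=cv2.resize(im[200:235,362:406],None,fx=8,fy=8,interpolation=cv2.INTER_CUBIC)
cv2.imwrite('pics/w1b.png',cv2.vconcat([cv2.hconcat([a,b]),cv2.hconcat([d,e])]))
```

```text
(no output)
```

View pics/w1c.png

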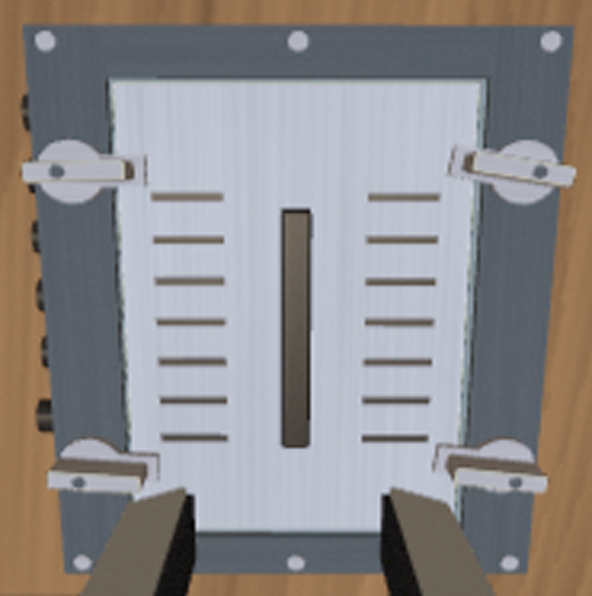

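View pics/w1b.png

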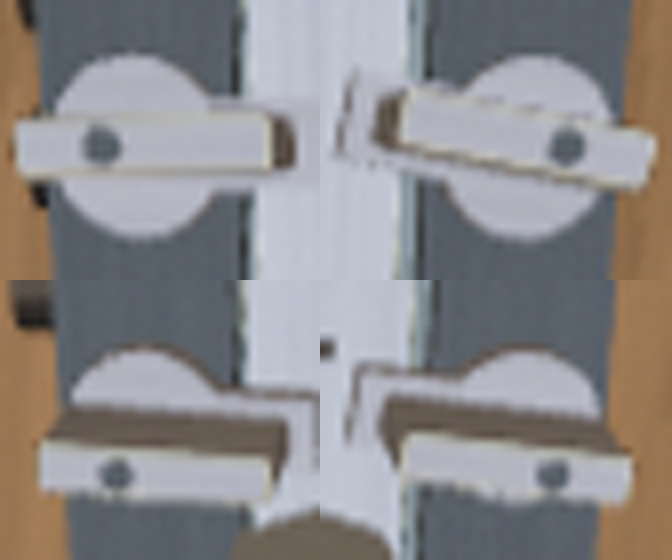

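```bash
cat > m2.py <<'E'
from h import *
import pickle; c=pickle.load(open('w1.pkl','rb'))
off={'b2':(235,95,0,0),'b4':(368,95,320,0),'b1':(240,200,0,280),'b3':(362,200,320,280)}
pts={'b2':[(102,147),(17,150),(271,142)],'b4':[(568,148),(655,160),(401,117)],'b1':[(117,475),(41,466),(270,478)],'b3':[(553,475),(632,479),(404,462)]}
piv={}
for k in pts:
    x0,y0,a,b=off[k]; q=[onz(c,x0+(u-a+.5)/8-.5,y0+(v-b+.5)/8-.5,.0885)[:2] for u,v in pts[k]]
    d=q[2]-q[1]; piv[k]=q[0]
    print(k,q[0].round(4),'ang',np.degrees(np.arctan2(d[1],d[0])).round(1),'len',np.linalg.norm(d).round(4))
ctr=sum(piv.values())/4; print('ctr',ctr)
for a,b in [('b1','b2'),('b3','b4'),('b1','b3'),('b2','b4')]:
    d=piv[b]-piv[a]; print(a,b,np.linalg.norm(d).round(4),np.degrees(np.arctan2(d[1],d[0])).round(2))
# frame screws at .057 (crop 3.2,2.8 offset 230,52)
S=[onz(c,230+(u+.5)/3.2-.5,52+(v+.5)/2.8-.5,.057)[:2] for u,v in [(45,41),(551,41),(83,563),(510,563)]]
print(np.round(S,4).tolist(),'ctr',np.mean(S,0).round(4))
H=[onz(c,230+(u+.5)/3.2-.5,52+(v+.5)/2.8-.5,.091)[:2] for u,v in [(296,211),(296,446)]]
print('handle',np.round(H,4).tolist(),np.mean(H,0),np.degrees(np.arctan2(*(H[0]-H[1])[::-1])))
E
python3 m2.py
```

```text
b2 [0.4549 0.0551] ang 7.5 len 0.0388
b4 [0.6386 0.0736] ang 176.7 len 0.0396
b1 [ 0.4694 -0.0883] ang 2.6 len 0.0386
b3 [ 0.6527 -0.0697] ang -178.7 len 0.0388
ctr [ 0.55387891 -0.00733623]
b1 b2 0.1442 95.77
b3 b4 0.144 95.66
b1 b3 0.1843 5.81
b2 b4 0.1846 5.76
[[0.4409, 0.1111], [0.6409, 0.1315], [0.4673, -0.1468], [0.6671, -0.1265]] ctr [ 0.554  -0.0077]
handle [[0.5475, 0.0477], [0.5587, -0.0599]] [ 0.55305554 -0.00609156] 95.94266785189663
```

Run:
```python
from h import *
go([.4549,.0551,.125],7.5)
```

```text
shift cm [8.06, -8.65, 17.49] turn [0.0, -0.0, 1.542] rows>= 12.3
```

Emit:
apply_moves:
  moves:
    - [[8.1,-8.6,3],[0,0,1.542],0.35]
    - [[8.1,-8.6,6],[0,0,1.542],0.35]
    - [[8.1,-8.6,9],[0,0,1.542],0.35]
    - [[8.1,-8.6,12],[0,0,1.542],0.35]
    - [[8.1,-8.6,15],[0,0,1.542],0.35]
    - [[8.1,-8.6,17.5],[0,0,1.542],0.35]
    - [[8.1,-8.6,17.5],[0,0,1.542],0.35]
    - [[8.1,-8.6,17.5],[0,0,1.542],0.35]
    - [[8.1,-8.6,17.5],[0,0,1.542],0.35]
    - [[8.1,-8.6,17.5],[0,0,1.542],0.35]

```text
time: 2.7
tool_pos: [0.4553, 0.0553, 0.1246]
ee_rot: [-3.142, -0.0, 0.417]
wrist_force: [-0.1, 0.1, 0.2]
width: 0.0327
```

Run:
```python
from h import *
st();go([.4549,.0551,.081],7.5)
```

```text
{'time': 2.7, 'tool_pos': [0.4553, 0.0553, 0.1246], 'ee_rot': [-3.1415, -0.0002, 0.4166], 'wrist_force': [-0.084, 0.1243, 0.1611], 'width': 0.0327, 'joint_positions': [-0.003, -0.079, 1.7271, 0.0002, 1.4933, 1.1512]}
shift cm [-0.05, 0.0, 4.36] turn [-0.0, -0.0, 0.286] rows>= 2.3
```

Emit:
apply_moves:
  moves:
    - [[0,0,0],[0,0,0.12],0.35]
    - [[0,0,0],[0,0,0.24],0.35]
    - [[0,0,1],[0,0,0.286],0.35]
    - [[0,0,2],[0,0,0.286],0.35]
    - [[0,0,3],[0,0,0.286],0.35]
    - [[0,0,4.35],[0,0,0.286],0.35]
    - [[0,0,4.35],[0,0,0.286],0.35]
    - [[0,0,4.35],[0,0,0.286],0]
    - [[0,0,4.35],[0,0,0.286],0]
    - [[0,0,4.35],[0,0,0.286],0]

```text
time: 3.53
tool_pos: [0.4565, 0.0544, 0.0818]
ee_rot: [3.141, -0.001, 0.135]
wrist_force: [-0.2, 1.4, -0.8]
width: 0.0162
```

Run:
```python
from h import *
st();go([.4549,.0551,.081],95.8);snap('wrist','w2.png')
```

```text
{'time': 3.5333, 'tool_pos': [0.4565, 0.0544, 0.0818], 'ee_rot': [3.1415, -0.0014, 0.1353], 'wrist_force': [-0.2084, 1.4041, -0.7935], 'width': 0.0162, 'joint_positions': [-0.0049, -0.0451, 1.7835, 0.0001, 1.4017, 1.4306]}
shift cm [-0.15, -0.09, 0.08] turn [0.001, -0.001, -1.537] rows>= 12.3
```

View pics/w2.png

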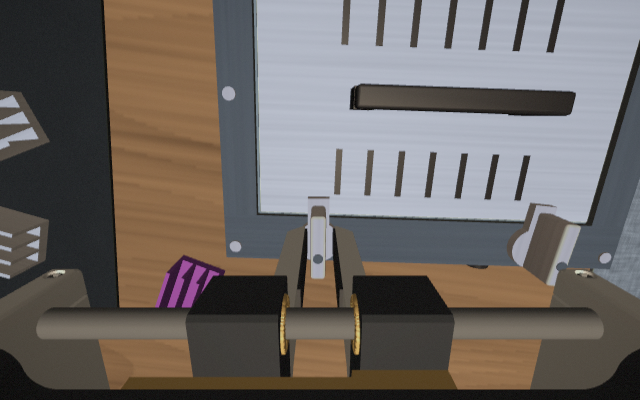

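Emit:
apply_moves:
  moves:
    - [[0,0,0],[0,0,0],0]
    - [[0,0,0],[0,0,0],0]
    - [[0,0,0],[0,0,-0.12],0]
    - [[0,0,0],[0,0,-0.24],0]
    - [[0,0,0],[0,0,-0.36],0]
    - [[0,0,0],[0,0,-0.48],0]
    - [[0,0,0],[0,0,-0.6],0]
    - [[0,0,0],[0,0,-0.72],0]
    - [[0,0,0],[0,0,-0.84],0]
    - [[0,0,0],[0,0,-0.96],0]

```text
time: 4.42
tool_pos: [0.4548, 0.0577, 0.0819]
ee_rot: [-3.136, -0.005, 1.101]
wrist_force: [-6.0, 9.1, 6.2]
width: 0.0083
```

Emit:
apply_moves:
  moves:
    - [[0,0,0],[0,0,-0.12],0]
    - [[0,0,0],[0,0,-0.24],0]
    - [[0,0,0],[0,0,-0.36],0]
    - [[0,0,0],[0,0,-0.48],0]
    - [[0,0,0],[0,0,-0.58],0]
    - [[0,0,0],[0,0,-0.58],0]
    - [[0,0,0],[0,0,-0.58],0.35]
    - [[0,0,0],[0,0,-0.58],0.35]
    - [[0,0,-2],[0,0,-0.58],0.35]
    - [[0,0,-4.5],[0,0,-0.58],0.35]

```text
time: 5.25
tool_pos: [0.4544, 0.0536, 0.1243]
ee_rot: [-3.136, 0.001, 1.674]
wrist_force: [0.9, 0.3, -0.1]
width: 0.0311
```

Run:
```python
from h import *
st();go([.4694,-.0883,.125],2.6);snap('wrist','w3.png')
```

```text
{'time': 5.25, 'tool_pos': [0.4544, 0.0536, 0.1243], 'ee_rot': [-3.1364, 0.0009, 1.6745], 'wrist_force': [0.9015, 0.2762, -0.1154], 'width': 0.0311, 'joint_positions': [-0.0056, -0.0772, 1.726, -0.0014, 1.4979, -0.1091]}
shift cm [-14.27, 0.02, -0.06] turn [-0.003, 0.005, 1.629] rows>= 13.0
```

View pics/w3.png

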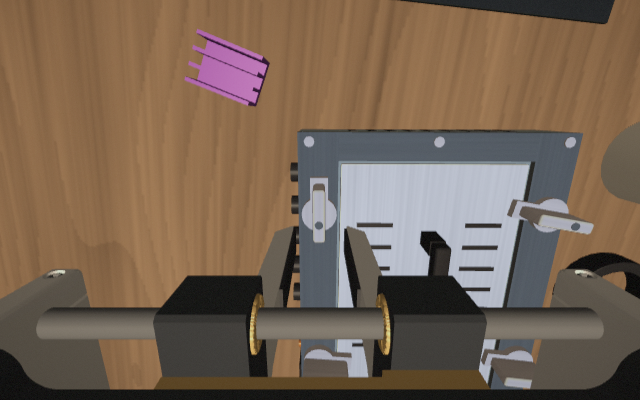

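Emit:
apply_moves:
  moves:
    - [[-4,0,0],[0,0,0.125],0.35]
    - [[-8,0,0],[0,0,0.25],0.35]
    - [[-12,0,0],[0,0,0.375],0.35]
    - [[-14.3,0,0],[0,0,0.5],0.35]
    - [[-14.3,0,0],[0,0,0.625],0.35]
    - [[-14.3,0,0],[0,0,0.75],0.35]
    - [[-14.3,0,0],[0,0,0.875],0.35]
    - [[-14.3,0,0],[0,0,1.0],0.35]
    - [[-14.3,0,0],[0,0,1.12],0.35]
    - [[-14.3,0,0],[0,0,1.24],0.35]

```text
time: 6.13
tool_pos: [0.4711, -0.0889, 0.1261]
ee_rot: [3.14, -0.0, 0.428]
wrist_force: [0.5, -0.1, -0.3]
width: 0.0332
```

Run:
```python
from h import *
st();go([.4694,-.0883,.081],2.6)
```

```text
{'time': 6.1333, 'tool_pos': [0.4711, -0.0889, 0.1261], 'ee_rot': [3.14, -0.0, 0.4281], 'wrist_force': [0.5422, -0.0505, -0.2721], 'width': 0.0332, 'joint_positions': [-0.304, -0.0331, 1.6805, -0.0012, 1.4931, 0.8388]}
shift cm [-0.13, -0.13, 4.51] turn [0.002, -0.0, 0.383] rows>= 3.1
```

Emit:
apply_moves:
  moves:
    - [[0,0,0],[0,0,0.12],0.35]
    - [[0,-0.1,0],[0,0,0.24],0.35]
    - [[0,-0.1,0],[0,0,0.36],0.35]
    - [[0,-0.1,1],[0,0,0.38],0.35]
    - [[0,-0.1,2.5],[0,0,0.38],0.35]
    - [[0,-0.1,4.4],[0,0,0.38],0.35]
    - [[0,-0.1,4.4],[0,0,0.38],0]
    - [[0,-0.1,4.4],[0,0,0.38],0]
    - [[0,-0.1,4.4],[0,0,0.38],0]
    - [[0,-0.1,4.4],[0,0,0.38],0]

```text
time: 6.97
tool_pos: [0.4713, -0.0876, 0.0832]
ee_rot: [3.14, -0.002, 0.055]
wrist_force: [1.0, -6.2, -4.3]
width: 0.0095
```

Emit:
apply_moves:
  moves:
    - [[0,0,0],[0,0,0],0]
    - [[0,0,0],[0,0,-0.1],0]
    - [[0,0,0],[0,0,-0.22],0]
    - [[0,0,0],[0,0,-0.34],0]
    - [[0,0,0],[0,0,-0.46],0]
    - [[0,0,0],[0,0,-0.58],0]
    - [[0,0,0],[0,0,-0.7],0]
    - [[0,0,0],[0,0,-0.82],0]
    - [[0,0,0],[0,0,-0.94],0]
    - [[0,0,0],[0,0,-1.06],0]

```text
time: 7.8
tool_pos: [0.4694, -0.0851, 0.0831]
ee_rot: [-3.138, -0.003, 1.121]
wrist_force: [-4.7, 4.4, 4.1]
width: 0.0088
```

Run:
```python
from h import *
st();go([.4694,-.0883,.081],95.8)
```

```text
{'time': 7.8, 'tool_pos': [0.4694, -0.0851, 0.0831], 'ee_rot': [-3.1379, -0.0028, 1.1213], 'wrist_force': [-4.7063, 4.4331, 4.1288], 'width': 0.0088, 'joint_positions': [-0.3005, -0.0036, 1.7403, 0.0034, 1.4082, 0.1484]}
shift cm [-0.29, 0.14, 0.21] turn [-0.003, -0.004, -0.551] rows>= 4.4
```

Emit:
apply_moves:
  moves:
    - [[0,0,0],[0,0,-0.12],0]
    - [[0,0,0],[0,0,-0.24],0]
    - [[0,0,0],[0,0,-0.36],0]
    - [[0,0,0],[0,0,-0.48],0]
    - [[0,0,0],[0,0,-0.55],0]
    - [[0,0,0],[0,0,-0.55],0.35]
    - [[0,0,0],[0,0,-0.55],0.35]
    - [[0,0,0],[0,0,-0.55],0.35]
    - [[0,0,-2],[0,0,-0.55],0.35]
    - [[0,0,-4.2],[0,0,-0.55],0.35]

```text
time: 8.63
tool_pos: [0.4695, -0.0867, 0.1232]
ee_rot: [-3.139, -0.001, 1.664]
wrist_force: [0.4, -0.4, -0.3]
width: 0.0323
```

Run:
```python
from h import *
st();go([.6527,-.0697,.125],181.3)
```

```text
{'time': 8.6333, 'tool_pos': [0.4695, -0.0867, 0.1232], 'ee_rot': [-3.1386, -0.0015, 1.6645], 'wrist_force': [0.3607, -0.4206, -0.2936], 'width': 0.0323, 'joint_positions': [-0.3016, -0.0325, 1.6859, 0.0002, 1.4915, -0.3953]}
shift cm [-0.02, 18.4, -0.24] turn [-0.001, -0.003, -1.5] rows>= 12.0
```

Emit:
apply_moves:
  moves:
    - [[0,4,-0.2],[0,0,-0.125],0.35]
    - [[0,8,-0.2],[0,0,-0.25],0.35]
    - [[0,12,-0.2],[0,0,-0.375],0.35]
    - [[0,16,-0.2],[0,0,-0.5],0.35]
    - [[0,18.4,-0.2],[0,0,-0.625],0.35]
    - [[0,18.4,-0.2],[0,0,-0.75],0.35]
    - [[0,18.4,-0.2],[0,0,-0.875],0.35]
    - [[0,18.4,-0.2],[0,0,-1.0],0.35]
    - [[0,18.4,-0.2],[0,0,-1.12],0.35]
    - [[0,18.4,-0.2],[0,0,-1.24],0.35]

```text
time: 9.47
tool_pos: [0.6543, -0.0698, 0.1261]
ee_rot: [3.141, 0.001, 2.91]
wrist_force: [0.1, -0.4, -0.2]
width: 0.0328
```

Run:
```python
from h import *
st();go([.6527,-.0697,.081],181.3)
```

```text
{'time': 9.4667, 'tool_pos': [0.6543, -0.0698, 0.1261], 'ee_rot': [3.1413, 0.0008, 2.9105], 'wrist_force': [0.0655, -0.4331, -0.2419], 'width': 0.0328, 'joint_positions': [-0.1926, 0.3584, 1.2317, 0.0003, 1.5507, -1.5323]}
shift cm [0.16, -0.02, 4.51] turn [0.0, 0.001, -0.254] rows>= 2.0
```

Emit:
apply_moves:
  moves:
    - [[0,0,0],[0,0,-0.12],0.35]
    - [[0.1,0,0],[0,0,-0.24],0.35]
    - [[0.1,0,1],[0,0,-0.254],0.35]
    - [[0.1,0,2],[0,0,-0.254],0.35]
    - [[0.1,0,3],[0,0,-0.254],0.35]
    - [[0.1,0,4.45],[0,0,-0.254],0.35]
    - [[0.1,0,4.45],[0,0,-0.254],0]
    - [[0.1,0,4.45],[0,0,-0.254],0]
    - [[0.1,0,4.45],[0,0,-0.254],0]
    - [[0.1,0,4.45],[0,0,-0.254],0]

```text
time: 10.3
tool_pos: [0.6502, -0.0695, 0.0774]
ee_rot: [3.141, -0.008, -3.125]
wrist_force: [-0.2, -0.8, -17.4]
width: 0.0249
```

Emit:
apply_moves:
  moves:
    - [[0,0,0],[0,0,0],0]
    - [[0,0,0],[0,0,0.1],0]
    - [[0,0,0],[0,0,0.22],0]
    - [[0,0,0],[0,0,0.34],0]
    - [[0,0,0],[0,0,0.46],0]
    - [[0,0,0],[0,0,0.58],0]
    - [[0,0,0],[0,0,0.7],0]
    - [[0,0,0],[0,0,0.82],0]
    - [[0,0,0],[0,0,0.94],0]
    - [[0,0,0],[0,0,1.06],0]

```text
time: 11.13
tool_pos: [0.652, -0.0712, 0.0824]
ee_rot: [-3.139, 0.002, 2.092]
wrist_force: [-3.6, -4.1, -7.7]
width: 0.0088
```

Run:
```python
from h import *
st();go([.6527,-.0697,.081],95.8)
```

```text
{'time': 11.1333, 'tool_pos': [0.652, -0.0712, 0.0824], 'ee_rot': [-3.139, 0.0019, 2.0921], 'wrist_force': [-3.558, -4.1498, -7.6602], 'width': 0.0088, 'joint_positions': [-0.1935, 0.3801, 1.2915, -0.0032, 1.4707, -0.7145]}
shift cm [0.09, 0.14, 0.14] turn [-0.002, 0.002, 0.42] rows>= 3.4
```

Emit:
apply_moves:
  moves:
    - [[0,0,0],[0,0,0.12],0]
    - [[0,0,0],[0,0,0.24],0]
    - [[0,0,0],[0,0,0.36],0]
    - [[0,0,0],[0,0,0.42],0]
    - [[0,0,0],[0,0,0.42],0]
    - [[0,0,0],[0,0,0.42],0.35]
    - [[0,0,0],[0,0,0.42],0.35]
    - [[0,0,0],[0,0,0.42],0.35]
    - [[0,0,-2],[0,0,0.42],0.35]
    - [[0,0,-4.2],[0,0,0.42],0.35]

```text
time: 11.97
tool_pos: [0.6529, -0.0689, 0.1244]
ee_rot: [3.141, -0.001, 1.679]
wrist_force: [0.8, -0.6, 0.3]
width: 0.0326
```

Run:
```python
from h import *
st();go([.6386,.0736,.125],176.7)
```

```text
{'time': 11.9667, 'tool_pos': [0.6529, -0.0689, 0.1244], 'ee_rot': [3.1409, -0.0008, 1.6793], 'wrist_force': [0.8202, -0.5847, 0.3422], 'width': 0.0326, 'joint_positions': [-0.1919, 0.3562, 1.2379, 0.001, 1.5471, -0.3004]}
shift cm [14.32, 0.12, -0.04] turn [0.001, -0.0, -1.405] rows>= 11.2
```

Emit:
apply_moves:
  moves:
    - [[4,0.1,0],[0,0,-0.125],0.35]
    - [[8,0.1,0],[0,0,-0.25],0.35]
    - [[12,0.1,0],[0,0,-0.375],0.35]
    - [[14.3,0.1,0],[0,0,-0.5],0.35]
    - [[14.3,0.1,0],[0,0,-0.625],0.35]
    - [[14.3,0.1,0],[0,0,-0.75],0.35]
    - [[14.3,0.1,0],[0,0,-0.875],0.35]
    - [[14.3,0.1,0],[0,0,-1.0],0.35]
    - [[14.3,0.1,0],[0,0,-1.12],0.35]
    - [[14.3,0.1,0],[0,0,-1.24],0.35]

```text
time: 12.8
tool_pos: [0.6398, 0.0736, 0.1265]
ee_rot: [3.139, 0.005, 2.926]
wrist_force: [-0.1, 0.2, -0.6]
width: 0.033
```

Run:
```python
from h import *
st();go([.6386,.0736,.081],176.7)
```

```text
{'time': 12.8, 'tool_pos': [0.6398, 0.0736, 0.1265], 'ee_rot': [3.1393, 0.0053, 2.9255], 'wrist_force': [-0.0995, 0.1951, -0.5564], 'width': 0.033, 'joint_positions': [0.0261, 0.324, 1.2758, 0.001, 1.5361, -1.3287]}
shift cm [0.14, -0.04, 4.55] turn [0.002, 0.006, -0.158] rows>= 1.3
```

Emit:
apply_moves:
  moves:
    - [[0,0,0],[0,0,-0.12],0.35]
    - [[0.1,0,0],[0,0,-0.158],0.35]
    - [[0.1,0,1],[0,0,-0.158],0.35]
    - [[0.1,0,2],[0,0,-0.158],0.35]
    - [[0.1,0,3],[0,0,-0.158],0.35]
    - [[0.1,0,4.4],[0,0,-0.158],0.35]
    - [[0.1,0,4.4],[0,0,-0.158],0]
    - [[0.1,0,4.4],[0,0,-0.158],0]
    - [[0.1,0,4.4],[0,0,-0.158],0]
    - [[0.1,0,4.4],[0,0,-0.158],0]

```text
time: 13.63
tool_pos: [0.635, 0.0737, 0.0758]
ee_rot: [3.141, -0.007, 3.077]
wrist_force: [-1.1, 2.7, -16.6]
width: 0.026
```

Emit:
apply_moves:
  moves:
    - [[0,0,0],[0,0,0],0]
    - [[0,0,0],[0,0,0.1],0]
    - [[0,0,0],[0,0,0.22],0]
    - [[0,0,0],[0,0,0.34],0]
    - [[0,0,0],[0,0,0.46],0]
    - [[0,0,0],[0,0,0.58],0]
    - [[0,0,0],[0,0,0.7],0]
    - [[0,0,0],[0,0,0.82],0]
    - [[0,0,0],[0,0,0.94],0]
    - [[0,0,0],[0,0,1.06],0]

```text
time: 14.47
tool_pos: [0.6358, 0.0748, 0.0759]
ee_rot: [-3.139, -0.005, 2.012]
wrist_force: [3.5, 5.6, -20.4]
width: 0.0261
```

Run:
```python
from h import *
st();go([.6386,.0736,.081],95.8)
```

```text
{'time': 14.4667, 'tool_pos': [0.6358, 0.0748, 0.0759], 'ee_rot': [-3.1388, -0.0049, 2.0118], 'wrist_force': [3.4882, 5.6443, -20.3843], 'width': 0.0261, 'joint_positions': [0.0268, 0.3536, 1.3403, 0.0034, 1.4523, -0.4146]}
shift cm [-0.23, 0.2, -0.51] turn [-0.004, -0.004, 0.34] rows>= 2.7
```

Emit:
apply_moves:
  moves:
    - [[0,0,0],[0,0,0],0.4]
    - [[0,0,0],[0,0,0],0.4]
    - [[0,0,-1],[0,0,0],0.4]
    - [[0,0,-2.5],[0,0,0],0.4]
    - [[0,0,-5],[0,0,0],0.4]
    - [[0,0,-8],[0,0,0],0.4]
    - [[0,0,-10],[0,0,0],0.4]
    - [[0,0,-10],[0,0,0],0.4]
    - [[0,0,-10],[0,0,0],0.4]
    - [[0,0,-10],[0,0,0],0.4]

```text
time: 15.3
tool_pos: [0.6375, 0.0726, 0.1809]
ee_rot: [3.14, 0.001, 2.017]
wrist_force: [0.3, 0.0, -1.1]
width: 0.0375
```

Run:
```python
from h import *
st();snap('scene','s4.png')
im=cv2.imread('pics/s4.png'); cv2.imwrite('pics/s4c.png',cv2.resize(im[130:300,250:450],None,fx=3.5,fy=3.5,interpolation=cv2.INTER_CUBIC))
```

```text
{'time': 15.3, 'tool_pos': [0.6375, 0.0726, 0.1809], 'ee_rot': [3.1397, 0.0013, 2.0169], 'wrist_force': [0.3376, 0.0112, -1.0716], 'width': 0.0375, 'joint_positions': [0.0253, 0.2997, 1.1983, -0.0004, 1.6413, -0.4209]}
```

View pics/s4c.png

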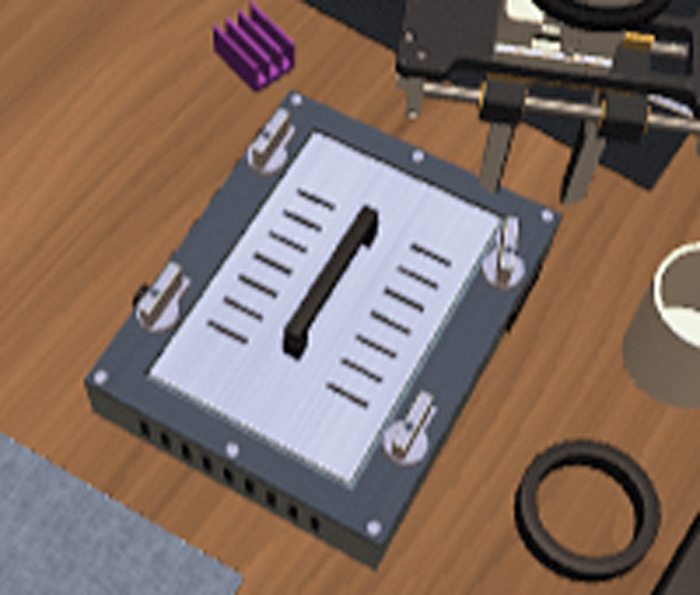

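Run:
```python
from h import *
import time
st();go([.6386,.0736,.083],115.6)
```

```text
{'time': 15.35, 'tool_pos': [0.6369, 0.0726, 0.1793], 'ee_rot': [-3.141, 0.0, 2.0168], 'wrist_force': [-0.5104, -1.2889, -0.0947], 'width': 0.0376, 'joint_positions': [0.0253, 0.3009, 1.1999, -0.0003, 1.6413, -0.4208]}
shift cm [0.01, 0.2, 9.63] turn [-0.001, 0.0, -0.001] rows>= 2.3
```

Emit:
apply_moves:
  moves:
    - [[0,0.1,3],[0,0,0],0.4]
    - [[0,0.1,6],[0,0,0],0.4]
    - [[0,0.1,8],[0,0,0],0.4]
    - [[0,0.1,9],[0,0,0],0.4]
    - [[0,0.1,9.6],[0,0,0],0.4]
    - [[0,0.1,9.6],[0,0,0],0.4]
    - [[0,0.1,9.6],[0,0,0],0.4]
    - [[0,0.1,9.6],[0,0,0],0]
    - [[0,0.1,9.6],[0,0,0],0]
    - [[0,0.1,9.6],[0,0,0],0]

```text
time: 16.18
tool_pos: [0.639, 0.0735, 0.0853]
ee_rot: [3.139, 0.001, 2.017]
wrist_force: [-0.1, -0.6, -0.6]
width: 0.0208
```

Run:
```python
from h import *
st();go([.6386,.0736,.083],95.8)
```

```text
{'time': 16.1833, 'tool_pos': [0.639, 0.0735, 0.0853], 'ee_rot': [3.1389, 0.0011, 2.0168], 'wrist_force': [-0.0607, -0.551, -0.6078], 'width': 0.0208, 'joint_positions': [0.0263, 0.3485, 1.3276, 0.0, 1.4625, -0.4197]}
shift cm [0.03, -0.03, 0.23] turn [0.003, 0.001, 0.345] rows>= 2.8
```

Emit:
apply_moves:
  moves:
    - [[0,0,0],[0,0,0],0]
    - [[0,0,0],[0,0,0],0]
    - [[0,0,0],[0,0,0.12],0]
    - [[0,0,0],[0,0,0.24],0]
    - [[0,0,0],[0,0,0.345],0]
    - [[0,0,0],[0,0,0.345],0]
    - [[0,0,0],[0,0,0.345],0.35]
    - [[0,0,0],[0,0,0.345],0.35]
    - [[0,0,-1.5],[0,0,0.345],0.35]
    - [[0,0,-4.5],[0,0,0.345],0.35]

```text
time: 17.02
tool_pos: [0.6354, 0.0735, 0.1237]
ee_rot: [-3.132, -0.001, 1.672]
wrist_force: [0.7, -0.6, -0.3]
width: 0.031
```

Run:
```python
from h import *
st();go([.5535,-.0065,.13],95.8)
snap('scene','s5.png')
im=cv2.imread('pics/s5.png'); cv2.imwrite('pics/s5c.png',cv2.resize(im[130:300,250:450],None,fx=3.5,fy=3.5,interpolation=cv2.INTER_CUBIC))
```

```text
{'time': 17.0167, 'tool_pos': [0.6354, 0.0735, 0.1237], 'ee_rot': [-3.1319, -0.0011, 1.672], 'wrist_force': [0.6926, -0.6287, -0.3357], 'width': 0.031, 'joint_positions': [0.0263, 0.3271, 1.2774, 0.0004, 1.5468, -0.0749]}
shift cm [-7.13, -8.96, -0.56] turn [-0.01, -0.001, -0.0] rows>= 2.7
```

View pics/s5c.png

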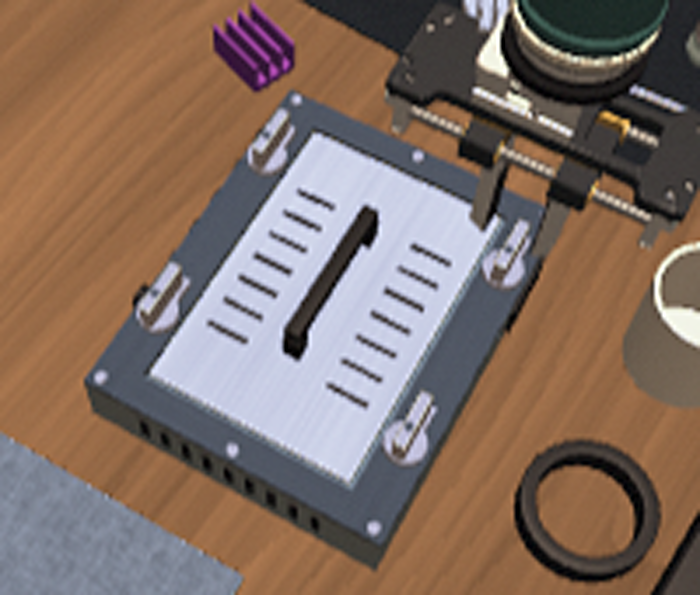

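Emit:
apply_moves:
  moves:
    - [[-2.4,-3,-0.5],[0,0,0],0.35]
    - [[-4.8,-6,-0.5],[0,0,0],0.35]
    - [[-7.1,-9,-0.5],[0,0,0],0.35]
    - [[-7.1,-9,-0.5],[0,0,0],0.35]
    - [[-7.1,-9,1],[0,0,0],0.35]
    - [[-7.1,-9,2.5],[0,0,0],0.35]
    - [[-7.1,-9,3.5],[0,0,0],0.35]
    - [[-7.1,-9,4.1],[0,0,0],0.35]
    - [[-7.1,-9,4.1],[0,0,0],0.35]
    - [[-7.1,-9,4.1],[0,0,0],0.35]

```text
time: 17.9
tool_pos: [0.5561, -0.006, 0.0875]
ee_rot: [-3.142, -0.0, 1.672]
wrist_force: [-0.2, 0.7, 0.3]
width: 0.0327
```

Run:
```python
from h import *
st();go([.5535,-.0065,.083],95.8); snap('wrist','w6.png')
```

```text
{'time': 17.9, 'tool_pos': [0.5561, -0.006, 0.0875], 'ee_rot': [-3.1415, -0.0003, 1.6722], 'wrist_force': [-0.2448, 0.7251, 0.2592], 'width': 0.0327, 'joint_positions': [-0.1128, 0.1636, 1.5514, 0.0002, 1.4267, -0.2143]}
shift cm [-0.03, -0.26, 0.45] turn [-0.0, -0.0, 0.0] rows>= 0.1
```

View pics/w6.png

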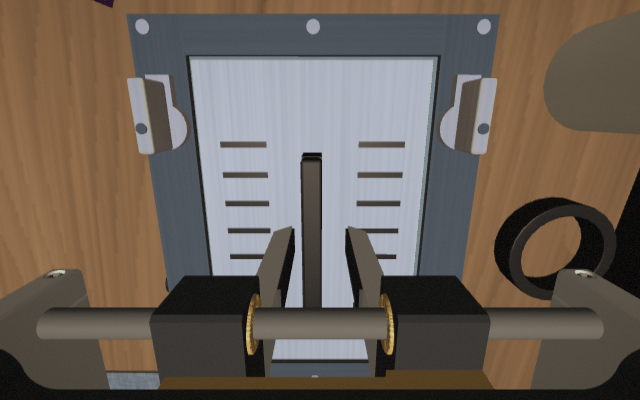

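Emit:
apply_moves:
  moves:
    - [[0,-0.1,0.3],[0,0,0],0.35]
    - [[0,-0.1,0.4],[0,0,0],0.35]
    - [[0,-0.1,0.4],[0,0,0],0]
    - [[0,-0.1,0.4],[0,0,0],0]
    - [[0,-0.1,0.4],[0,0,0],0]
    - [[0,-0.1,0.4],[0,0,0],0]
    - [[0,-0.1,0.4],[0,0,0],0]
    - [[0,-0.1,0.4],[0,0,0],0]
    - [[0,-0.1,0.4],[0,0,0],0]
    - [[0,-0.1,0.4],[0,0,0],0]

```text
time: 18.78
tool_pos: [0.5526, -0.0066, 0.0838]
ee_rot: [-3.137, -0.0, 1.672]
wrist_force: [-6.2, -0.7, 4.0]
width: 0.0114
```

Run:
```python
from h import *
st(); snap('wrist','w7.png'); st(); go([.468,-.306,.20],185.4)
```

```text
{'time': 18.7833, 'tool_pos': [0.5526, -0.0066, 0.0838], 'ee_rot': [-3.1366, -0.0001, 1.6717], 'wrist_force': [-6.2404, -0.7006, 4.0215], 'width': 0.0114, 'joint_positions': [-0.114, 0.1626, 1.5604, -0.001, 1.4235, -0.2148]}
{'time': 18.8333, 'tool_pos': [0.5527, -0.0066, 0.0838], 'ee_rot': [-3.1367, -0.0001, 1.6717], 'wrist_force': [-6.8611, -1.0114, 3.9052], 'width': 0.0116, 'joint_positions': [-0.114, 0.1626, 1.5603, -0.0009, 1.4235, -0.2148]}
shift cm [-28.93, -11.5, -11.57] turn [-0.004, -0.004, -1.564] rows>= 12.5
```

Emit:
apply_moves:
  moves:
    - [[0,0,-0.5],[0,0,0],0]
    - [[0,0,-1],[0,0,0],0]
    - [[0,0,-2],[0,0,0],0]
    - [[0,0,-3.5],[0,0,0],0]
    - [[0,0,-5],[0,0,0],0]
    - [[0,0,-6.5],[0,0,0],0]
    - [[0,0,-8],[0,0,0],0]
    - [[-2,0,-8.5],[0,0,0],0]
    - [[-4,-1,-8.5],[0,0,0],0]
    - [[-7,-2,-8.5],[0,0,0],0]

```text
time: 19.67
tool_pos: [0.5426, -0.0771, 0.1699]
ee_rot: [3.139, -0.001, 1.675]
wrist_force: [-0.4, -0.2, -6.0]
width: 0.0118
```

Run:
```python
from h import *
st(); snap('scene','s8.png');go([.468,-.306,.16],5.4)
```

```text
{'time': 19.6667, 'tool_pos': [0.5426, -0.0771, 0.1699], 'ee_rot': [3.1392, -0.0008, 1.6751], 'wrist_force': [-0.3638, -0.1842, -6.0433], 'width': 0.0118, 'joint_positions': [-0.2456, 0.0961, 1.4593, 0.0016, 1.5843, -0.3499]}
shift cm [-21.29, -9.4, 1.11] turn [0.005, 0.007, 1.574] rows>= 12.6
```

View pics/s8.png

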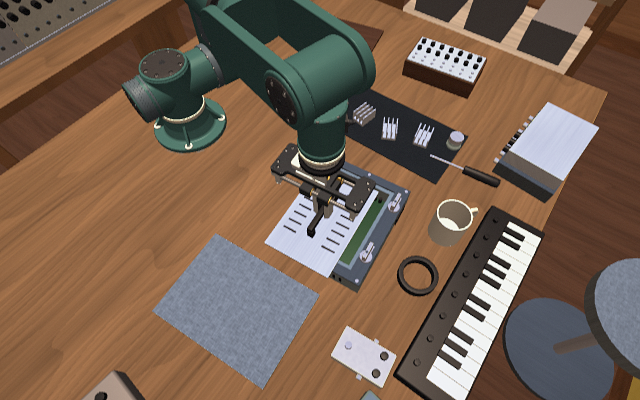

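Emit:
apply_moves:
  moves:
    - [[-3,-1,0],[0,0,0.1],0]
    - [[-6,-2.5,0],[0,0,0.22],0]
    - [[-9,-4,0],[0,0,0.34],0]
    - [[-12,-5.5,0],[0,0,0.46],0]
    - [[-15,-7,0],[0,0,0.58],0]
    - [[-18,-8.4,0],[0,0,0.7],0]
    - [[-21,-9.4,0],[0,0,0.82],0]
    - [[-21.3,-9.4,0],[0,0,0.94],0]
    - [[-21.3,-9.4,0],[0,0,1.06],0]
    - [[-21.3,-9.4,0],[0,0,1.18],0]

```text
time: 20.55
tool_pos: [0.4696, -0.3004, 0.1686]
ee_rot: [-3.141, -0.0, 0.484]
wrist_force: [-0.1, -0.0, -4.9]
width: 0.0115
```

Run:
```python
from h import *
st(); go([.468,-.306,.04],5.4)
```

```text
{'time': 20.55, 'tool_pos': [0.4696, -0.3004, 0.1686], 'ee_rot': [-3.1412, -0.0002, 0.4837], 'wrist_force': [-0.114, -0.0483, -4.8749], 'width': 0.0115, 'joint_positions': [-0.671, 0.1192, 1.4365, 0.0004, 1.5861, 0.416]}
shift cm [-0.41, 0.42, 12.86] turn [-0.0, -0.0, 0.389] rows>= 3.1
```

Emit:
apply_moves:
  moves:
    - [[-0.2,0.4,0],[0,0,0.12],0]
    - [[-0.2,0.4,1],[0,0,0.24],0]
    - [[-0.2,0.4,3],[0,0,0.36],0]
    - [[-0.2,0.4,5],[0,0,0.389],0]
    - [[-0.2,0.4,7],[0,0,0.389],0]
    - [[-0.2,0.4,9],[0,0,0.389],0]
    - [[-0.2,0.4,10.5],[0,0,0.389],0]
    - [[-0.2,0.4,11.5],[0,0,0.389],0]
    - [[-0.2,0.4,12],[0,0,0.389],0]
    - [[-0.2,0.4,12],[0,0,0.389],0]

```text
time: 21.38
tool_pos: [0.4695, -0.3035, 0.0475]
ee_rot: [-3.14, 0.002, 0.103]
wrist_force: [0.2, 0.3, -5.2]
width: 0.0119
```

Run:
```python
from h import *
st(); snap('scene','s9.png'); go([.468,-.306,.036],5.4)
im=cv2.imread('pics/s9.png'); cv2.imwrite('pics/s9c.png',cv2.resize(im[190:400,120:380],None,fx=2.8,fy=2.8,interpolation=cv2.INTER_CUBIC))
```

```text
{'time': 21.3833, 'tool_pos': [0.4695, -0.3035, 0.0475], 'ee_rot': [-3.1399, 0.0015, 0.1027], 'wrist_force': [0.1699, 0.3056, -5.2422], 'width': 0.0119, 'joint_positions': [-0.6753, 0.2052, 1.5871, 0.0001, 1.3515, 0.7927]}
shift cm [-0.23, 0.18, 1.27] turn [-0.0, 0.0, 0.009] rows>= 0.3
```

View pics/s9c.png

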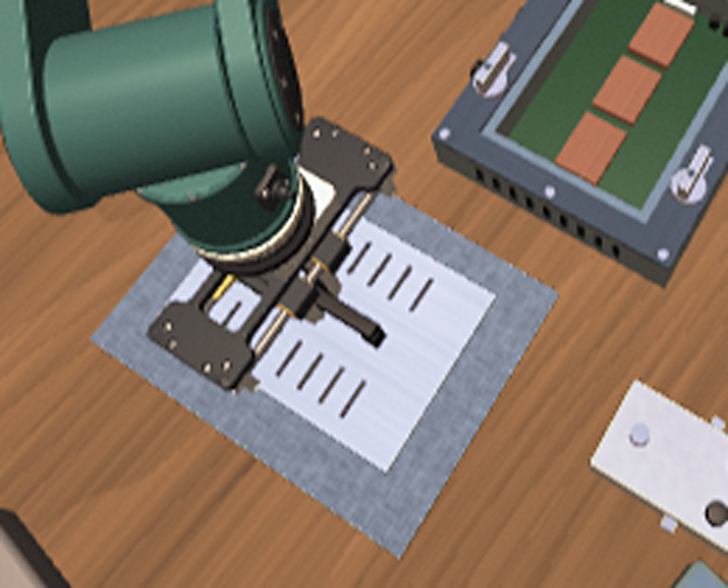

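Emit:
apply_moves:
  moves:
    - [[0,0,0.4],[0,0,0],0]
    - [[0,0,0.8],[0,0,0],0]
    - [[0,0,1.1],[0,0,0],0]
    - [[0,0,1.15],[0,0,0],0]
    - [[0,0,1.15],[0,0,0],0]
    - [[0,0,1.15],[0,0,0],0.35]
    - [[0,0,1.15],[0,0,0],0.35]
    - [[0,0,1.15],[0,0,0],0.35]
    - [[0,0,0],[0,0,0],0.35]
    - [[0,0,-3],[0,0,0],0.35]

```text
time: 22.27
tool_pos: [0.4676, -0.3021, 0.0755]
ee_rot: [-3.135, 0.006, 0.103]
wrist_force: [-0.7, -0.2, 0.2]
width: 0.0332
```

Run:
```python
from h import *
st(); go([.51,-.02,.26],95.8)
```

```text
{'time': 22.2667, 'tool_pos': [0.4676, -0.3021, 0.0755], 'ee_rot': [-3.1354, 0.0062, 0.1028], 'wrist_force': [-0.7297, -0.2153, 0.221], 'width': 0.0332, 'joint_positions': [-0.6754, 0.1805, 1.557, 0.0001, 1.4129, 0.7927]}
shift cm [6.99, -27.74, -18.33] turn [-0.01, -0.0, -1.569] rows>= 12.6
```

Run:
```python
from h import *
go([.56,-.07,.20],95.8)
```

```text
shift cm [11.49, -22.21, -12.39] turn [-0.01, -0.0, -1.569] rows>= 12.6
```

Emit:
apply_moves:
  moves:
    - [[0,0,-4],[0,0,-0.1],0.5]
    - [[0,0,-8],[0,0,-0.22],0.7]
    - [[3,-5,-11],[0,0,-0.34],0.9]
    - [[5,-8,-12.4],[0,0,-0.46],0.9]
    - [[7,-12,-12.4],[0,0,-0.58],0.9]
    - [[9,-16,-12.4],[0,0,-0.7],0.9]
    - [[11,-20,-12.4],[0,0,-0.82],0.9]
    - [[11.5,-22.2,-12.4],[0,0,-0.94],0.9]
    - [[11.5,-22.2,-12.4],[0,0,-1.06],0.9]
    - [[11.5,-22.2,-12.4],[0,0,-1.18],0.9]

```text
time: 23.1
tool_pos: [0.5626, -0.0677, 0.2044]
ee_rot: [3.139, -0.001, 1.294]
wrist_force: [0.6, 0.3, -0.2]
width: 0.0845
```

Emit:
apply_moves:
  moves:
    - [[0,0,0],[0,0,-0.12],0.9]
    - [[0,0,0],[0,0,-0.24],0.9]
    - [[0,0,0],[0,0,-0.36],0.9]
    - [[0,0,0],[0,0,-0.39],0.9]
    - [[0,0,0],[0,0,-0.39],0.9]
    - [[0,0,0],[0,0,-0.39],0.9]
    - [[0,0,0],[0,0,-0.39],0.9]
    - [[0,0,0],[0,0,-0.39],0.9]
    - [[0,0,0],[0,0,-0.39],0.9]
    - [[0,0,0],[0,0,-0.39],0.9]

```text
time: 23.93
tool_pos: [0.5616, -0.0713, 0.2026]
ee_rot: [3.142, -0.0, 1.673]
wrist_force: [0.8, -0.4, -0.2]
width: 0.0845
```

Run:
```python
from h import *
st(); im,c=snap('wrist','w10.png'); import pickle; pickle.dump(c,open('w10.pkl','wb'))
```

```text
{'time': 23.9333, 'tool_pos': [0.5616, -0.0713, 0.2026], 'ee_rot': [3.1416, -0.0001, 1.6725], 'wrist_force': [0.8353, -0.409, -0.2051], 'width': 0.0845, 'joint_positions': [-0.2265, 0.1269, 1.3605, 0.0001, 1.6542, -0.3282]}
```

View pics/w10.png

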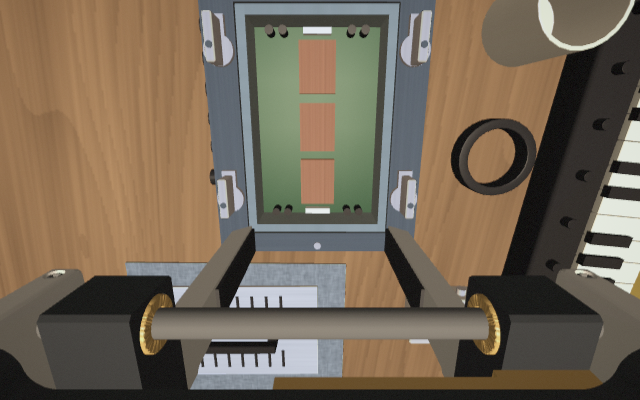

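```bash
cat > m3.py <<'E'
from h import *
import pickle
def blocks(fn,c,z=.018,box=None):
    im=cv2.imread(fn); hsv=cv2.cvtColor(im,cv2.COLOR_BGR2HSV)
    m=cv2.inRange(hsv,(3,100,90),(14,255,255)); m2=np.zeros_like(m); x0,x1,y0,y1=box; m2[y0:y1,x0:x1]=m[y0:y1,x0:x1]
    m2=cv2.morphologyEx(m2,cv2.MORPH_OPEN,np.ones((3,3)))
    cs,_=cv2.findContours(m2,cv2.RETR_EXTERNAL,cv2.CHAIN_APPROX_NONE)
    for k in cs:
        if cv2.contourArea(k)<100: continue
        P=np.array([onz(c,u,v,z)[:2] for u,v in k[:,0]],np.float32)*1000
        r=cv2.minAreaRect(P); print(k[:,0].mean(0).round(1),np.round(r[0],1),np.round(r[1],1),round(r[2],2))
if __name__=='__main__':
    blocks('pics/w10.png',pickle.load(open('w10.pkl','rb')),box=(285,350,20,215))
    for j,a in enumerate((-64,0,64)): print('from case',casept([554,-7.5],5.77,0,a))
E
python3 m3.py
```

```text
[317.1 180.4] [560.1 -70. ] [39.2 52.9] 5.78
[316.9 126.7] [553.8  -7.6] [39.2 51.4] 5.78
[316.9  66.2] [547.4  56.3] [39.3 53.4] 5.78
from case [560.43426336 -71.17574307]
from case [554.   -7.5]
from case [547.56573664  56.17574307]
```

Run:
```python
from h import *
go([.49,.24,.22],95.8)
```

```text
shift cm [31.7, -3.96, -1.74] turn [-0.0, -0.0, 0.0] rows>= 7.7
```

Emit:
apply_moves:
  moves:
    - [[4,-0.5,-1.7],[0,0,0],1]
    - [[8,-1,-1.7],[0,0,0],1]
    - [[12,-1.5,-1.7],[0,0,0],1]
    - [[16,-2,-1.7],[0,0,0],1]
    - [[20,-2.5,-1.7],[0,0,0],1]
    - [[24,-3,-1.7],[0,0,0],1]
    - [[28,-3.5,-1.7],[0,0,0],1]
    - [[31.7,-4,-1.7],[0,0,0],1]
    - [[31.7,-4,-1.7],[0,0,0],1]
    - [[31.7,-4,-1.7],[0,0,0],1]

```text
time: 24.82
tool_pos: [0.4889, 0.2416, 0.2194]
ee_rot: [-3.141, 0.0, 1.677]
wrist_force: [-0.2, -0.2, 0.9]
width: 0.0941
```

Run:
```python
from h import *
st(); im,c=snap('wrist','w11.png'); import pickle; pickle.dump(c,open('w11.pkl','wb'))
```

```text
{'time': 24.8167, 'tool_pos': [0.4889, 0.2416, 0.2194], 'ee_rot': [-3.1414, 0.0004, 1.6766], 'wrist_force': [-0.2283, -0.1882, 0.9498], 'width': 0.0941, 'joint_positions': [0.3552, 0.077, 1.3818, -0.0004, 1.6831, 0.2493]}
```

View pics/w11.png

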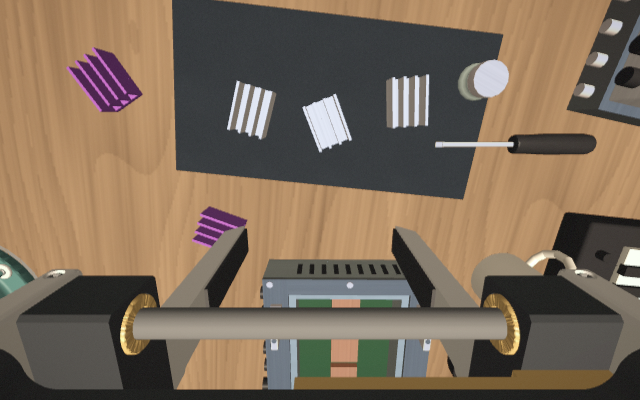

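Run:
```python
import cv2
im=cv2.imread('pics/w11.png')
for i,(x,y) in enumerate([(215,70),(292,85),(372,62)]):
    cv2.imwrite(f'pics/k{i}.png',0) if 0 else None
A=[cv2.resize(im[y:y+75,x:x+75],None,fx=6,fy=6,interpolation=cv2.INTER_CUBIC) for x,y in [(215,70),(292,85),(372,62)]]
cv2.imwrite('pics/k01.png',cv2.hconcat(A[:2])[:, :800]); cv2.imwrite('pics/k2.png',A[2])
```

```text
(no output)
```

View pics/k01.png

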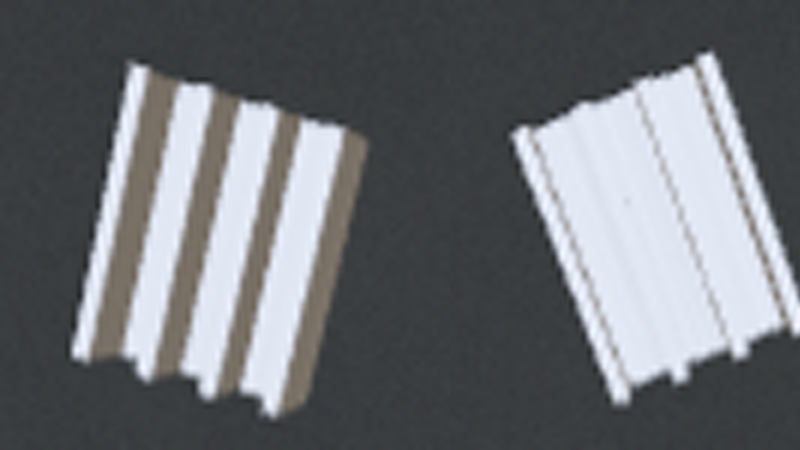

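View pics/k2.png

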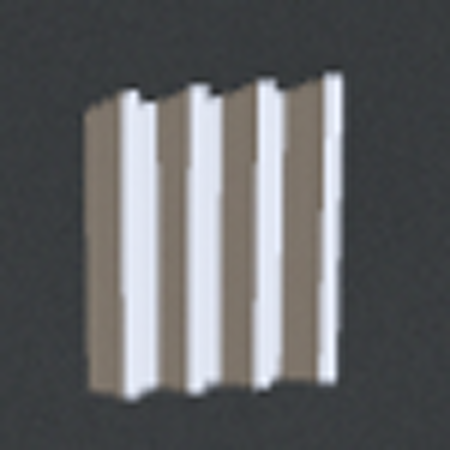

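```bash
cat > m4.py <<'E'
from h import *
import pickle
c=pickle.load(open('w11.pkl','rb'))
def quad(c,pts,z,off,s):
    q=np.array([onz(c,off[0]+(u+.5)/s-.5,off[1]+(v+.5)/s-.5,z)[:2] for u,v in pts])*1000
    UL,UR,LR,LL=q; dx=(UR-UL+LR-LL)/2; dy=(UL-LL+UR-LR)/2
    print('ctr',q.mean(0).round(1),'x',np.linalg.norm(dx).round(1),np.degrees(np.arctan2(dx[1],dx[0])).round(1),'y',np.linalg.norm(dy).round(1),np.degrees(np.arctan2(dy[1],dy[0])).round(1))
    return q
if __name__=='__main__':
    quad(c,[(130,63),(345,128),(283,416),(73,357)],.036,(215,70),6)
    quad(c,[(513-450,132),(712-450,52),(806-450,327),(614-450,405)],.036,(292,85),6)
    quad(c,[(120,90),(343,72),(337,385),(123,400)],.036,(372,62),6)
E
python3 m4.py
```

```text
ctr [402.8 316. ] x 40.8 -9.9 y 54.4 80.5
ctr [491.5 311.1] x 39.8 27.5 y 53.9 116.5
ctr [581.5 344.2] x 40.6 10.1 y 55.5 100.4
```

Run:
```python
from h import *
import pickle
c=pickle.load(open('w11.pkl','rb')); print('jar',onz(c,491,78,.038).round(3),'drv',onz(c,440,144,.01).round(3),onz(c,500,144,.01).round(3))
st();go([.4028,.316,.08],80.3)
```

```text
jar [0.664 0.378 0.038] drv [0.635 0.3   0.01 ] [0.71  0.308 0.01 ]
{'time': 24.8667, 'tool_pos': [0.4894, 0.2402, 0.2194], 'ee_rot': [-3.1415, 0.0008, 1.6743], 'wrist_force': [-0.0228, 0.056, -0.4181], 'width': 0.094, 'joint_positions': [0.3528, 0.0767, 1.3821, -0.0008, 1.6831, 0.2492]}
shift cm [8.44, -7.83, 13.94] turn [-0.0, 0.001, 0.273] rows>= 4.3
```

Emit:
apply_moves:
  moves:
    - [[2,-2,3],[0,0,0.09],0.7]
    - [[4,-4,6],[0,0,0.18],0.7]
    - [[6.4,-6,9],[0,0,0.273],0.7]
    - [[8.4,-7.8,12],[0,0,0.273],0.7]
    - [[8.4,-7.8,14],[0,0,0.273],0.7]
    - [[8.4,-7.8,15],[0,0,0.273],0.7]
    - [[8.4,-7.8,15],[0,0,0.273],0.7]
    - [[8.4,-7.8,15],[0,0,0.273],0.7]
    - [[8.4,-7.8,15],[0,0,0.273],0.7]
    - [[8.4,-7.8,15],[0,0,0.273],0.7]

```text
time: 25.7
tool_pos: [0.4055, 0.3157, 0.0718]
ee_rot: [3.138, -0.003, 1.398]
wrist_force: [0.2, -0.6, 0.3]
width: 0.0659
```

Run:
```python
from h import *
st(); snap('wrist','w12.png'); st();go([.4028,.316,.024],80.3)
```

```text
{'time': 25.7, 'tool_pos': [0.4055, 0.3157, 0.0718], 'ee_rot': [3.1384, -0.0027, 1.398], 'wrist_force': [0.1523, -0.6167, 0.3032], 'width': 0.0659, 'joint_positions': [0.5512, 0.0823, 1.6751, -0.0001, 1.38, 0.724]}
{'time': 25.75, 'tool_pos': [0.4052, 0.3157, 0.0716], 'ee_rot': [3.1387, -0.0025, 1.3983], 'wrist_force': [-0.0721, 0.573, -0.0488], 'width': 0.0657, 'joint_positions': [0.5515, 0.0823, 1.6755, -0.0001, 1.38, 0.724]}
shift cm [-0.03, -0.26, 4.76] turn [0.003, -0.002, -0.003] rows>= 1.1
```

View pics/w12.png

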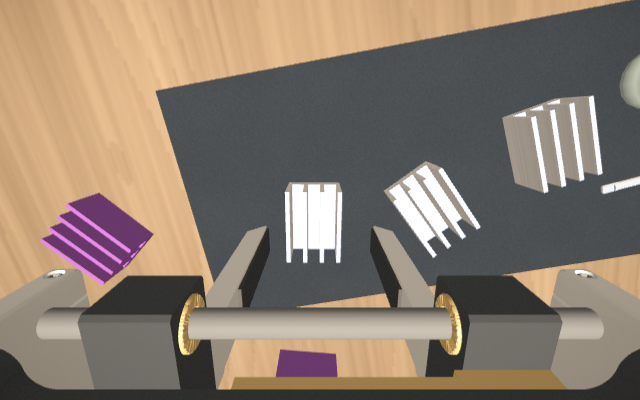

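Emit:
apply_moves:
  moves:
    - [[0,-0.3,1],[0,0,0],0.7]
    - [[0,-0.3,2],[0,0,0],0.7]
    - [[0,-0.3,3],[0,0,0],0.7]
    - [[0,-0.3,4],[0,0,0],0.7]
    - [[0,-0.3,4.7],[0,0,0],0.7]
    - [[0,-0.3,4.7],[0,0,0],0.7]
    - [[0,-0.3,4.7],[0,0,0],0.7]
    - [[0,-0.3,4.7],[0,0,0],0]
    - [[0,-0.3,4.7],[0,0,0],0]
    - [[0,-0.3,4.7],[0,0,0],0]

```text
time: 26.58
tool_pos: [0.4009, 0.3165, 0.0233]
ee_rot: [3.141, -0.001, 1.4]
wrist_force: [-0.1, -0.8, -0.8]
width: 0.0494
```

Emit:
apply_moves:
  moves:
    - [[0,0,0],[0,0,0],0]
    - [[0,0,0],[0,0,0],0]
    - [[0,0,0],[0,0,0],0]
    - [[0,0,0],[0,0,0],0]
    - [[0,0,0],[0,0,0],0]
    - [[0,0,0],[0,0,0],0]
    - [[0,0,0],[0,0,0],0]
    - [[0,0,0],[0,0,0],0]
    - [[0,0,0],[0,0,0],0]
    - [[0,0,0],[0,0,0],0]

```text
time: 27.42
tool_pos: [0.4008, 0.3164, 0.0231]
ee_rot: [3.141, -0.001, 1.4]
wrist_force: [-0.3, -0.2, 4.6]
width: 0.0396
```

Run:
```python
from h import *
st(); snap('wrist','w13.png'); st();go([.5475,.0562,.15],95.8)
```

```text
{'time': 27.4167, 'tool_pos': [0.4008, 0.3164, 0.0231], 'ee_rot': [3.1408, -0.0008, 1.3998], 'wrist_force': [-0.2917, -0.1957, 4.5735], 'width': 0.0396, 'joint_positions': [0.5571, 0.1259, 1.7324, 0.0001, 1.2822, 0.728]}
{'time': 27.4667, 'tool_pos': [0.4008, 0.3164, 0.0231], 'ee_rot': [3.1408, -0.0007, 1.3998], 'wrist_force': [0.1382, -0.8558, 5.4098], 'width': 0.0398, 'joint_positions': [0.5571, 0.1259, 1.7324, 0.0, 1.2822, 0.728]}
shift cm [-23.13, 18.89, -12.69] turn [0.001, -0.001, -0.272] rows>= 7.8
```

View pics/w13.png

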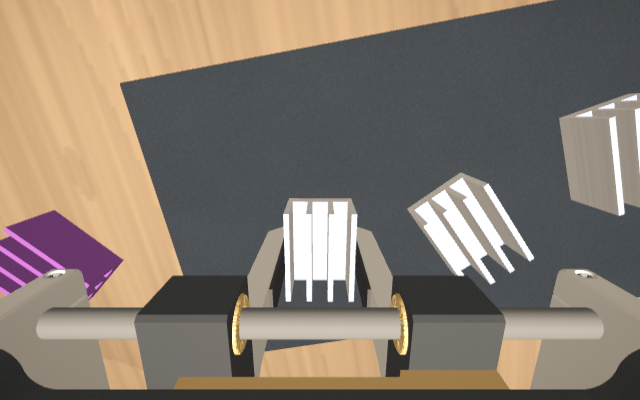

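Run:
```python
from h import *
from m4 import quad
c=optics.get_calibration('wrist'); q=quad(c,[(286,200),(355,200),(355,301),(286,301)],.036,(0,0),1)
o=robot.get_obs();Rc=R.from_euler('xyz',o['ee_rot']); m=q.mean(0)/1000
print(Rc.inv().apply(np.array([*m,o['tool_pos'][2]])-o['tool_pos'])*1000)
im=cv2.imread('pics/w13.png'); cv2.imwrite('pics/w13c.png',cv2.resize(im[190:310,270:370],None,fx=5,fy=5,interpolation=cv2.INTER_CUBIC))
```

```text
ctr [403.6 319.4] x 38.9 -9.9 y 62.1 80.2
[3.49109314 2.20191056 0.00439701]
```

View pics/w13c.png

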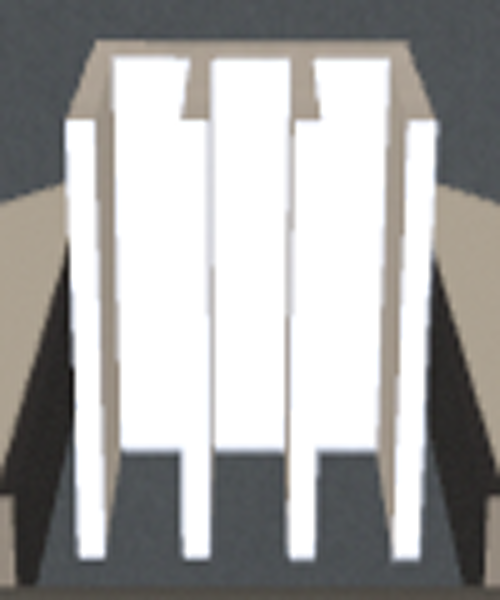

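Run:
```python
from h import *
from m4 import quad
c=optics.get_calibration('wrist'); q=quad(c,[(66,120),(438,120),(420,560),(78,560)],.036,(270,190),5)
o=robot.get_obs();Rc=R.from_euler('xyz',o['ee_rot']); m=q.mean(0)/1000
print(Rc.inv().apply(np.array([*m,o['tool_pos'][2]])-o['tool_pos'])*1000)
```

```text
ctr [402.4 315.5] x 40.4 -9.9 y 54.9 79.8
[-5.49543272e-01  1.74087593e+00  1.00059428e-03]
```

Run:
```python
from h import *
go([.5457,.0566,.13],95.8)
```

```text
shift cm [-23.12, 18.7, -10.69] turn [0.001, -0.001, -0.272] rows>= 7.6
```

Emit:
apply_moves:
  moves:
    - [[0,0,-1],[0,0,0],0]
    - [[0,0,-3],[0,0,0],0]
    - [[0,0,-6],[0,0,0],0]
    - [[0,0,-9],[0,0,0],0]
    - [[-3,2.5,-10.7],[0,0,-0.05],0]
    - [[-6,5,-10.7],[0,0,-0.1],0]
    - [[-9,7.5,-10.7],[0,0,-0.15],0]
    - [[-12,10,-10.7],[0,0,-0.2],0]
    - [[-15,12.5,-10.7],[0,0,-0.25],0]
    - [[-18,15,-10.7],[0,0,-0.272],0]

```text
time: 28.3
tool_pos: [0.5174, 0.1115, 0.1289]
ee_rot: [-3.14, -0.0, 1.674]
wrist_force: [0.5, 0.5, -1.7]
width: 0.0399
```

Run:
```python
from h import *
st();go([.5457,.0566,.10],95.8)
```

```text
{'time': 28.3, 'tool_pos': [0.5174, 0.1115, 0.1289], 'ee_rot': [-3.1397, -0.0003, 1.674], 'wrist_force': [0.4877, 0.4524, -1.7134], 'width': 0.0399, 'joint_positions': [0.1049, 0.0783, 1.561, 0.0003, 1.5043, 0.0017]}
shift cm [-5.75, 2.26, 2.89] turn [-0.002, -0.0, 0.002] rows>= 1.6
```

Emit:
apply_moves:
  moves:
    - [[-2.5,1,0],[0,0,0],0]
    - [[-5,2,0],[0,0,0],0]
    - [[-5.7,2.3,0.5],[0,0,0],0]
    - [[-5.7,2.3,1.5],[0,0,0],0]
    - [[-5.7,2.3,3],[0,0,0],0]
    - [[-5.7,2.3,3],[0,0,0],0]
    - [[-5.7,2.3,3],[0,0,0],0]
    - [[-5.7,2.3,3],[0,0,0],0]
    - [[-5.7,2.3,3],[0,0,0],0]
    - [[-5.7,2.3,3],[0,0,0],0]

```text
time: 29.13
tool_pos: [0.5466, 0.0595, 0.1006]
ee_rot: [3.14, -0.0, 1.673]
wrist_force: [0.5, -0.2, -1.2]
width: 0.04
```

Run:
```python
from h import *
st(); snap('wrist','w14.png'); st();go([.5457,.0566,.047],95.8)
```

```text
{'time': 29.1333, 'tool_pos': [0.5466, 0.0595, 0.1006], 'ee_rot': [3.1399, -0.0, 1.6728], 'wrist_force': [0.519, -0.1809, -1.2141], 'width': 0.04, 'joint_positions': [0.0052, 0.1391, 1.5522, 0.0002, 1.4486, -0.0968]}
{'time': 29.1833, 'tool_pos': [0.5466, 0.0593, 0.1005], 'ee_rot': [3.14, -0.0, 1.6725], 'wrist_force': [-0.0622, 0.1191, -0.5802], 'width': 0.04, 'joint_positions': [0.0049, 0.1392, 1.5522, 0.0002, 1.4485, -0.0969]}
shift cm [-0.26, -0.13, 5.35] turn [0.002, -0.0, 0.0] rows>= 1.3
```

View pics/w14.png

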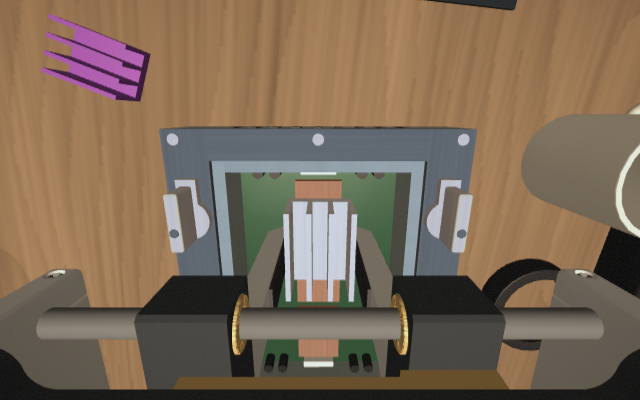

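Emit:
apply_moves:
  moves:
    - [[-0.25,-0.15,1],[0,0,0],0]
    - [[-0.25,-0.15,2],[0,0,0],0]
    - [[-0.25,-0.15,3],[0,0,0],0]
    - [[-0.25,-0.15,4],[0,0,0],0]
    - [[-0.25,-0.15,5],[0,0,0],0]
    - [[-0.25,-0.15,5.3],[0,0,0],0]
    - [[-0.25,-0.15,5.3],[0,0,0],0]
    - [[-0.25,-0.15,5.3],[0,0,0],0]
    - [[-0.25,-0.15,5.3],[0,0,0],0]
    - [[-0.25,-0.15,5.3],[0,0,0],0]

```text
time: 30.02
tool_pos: [0.5457, 0.0562, 0.0474]
ee_rot: [3.14, 0.0, 1.672]
wrist_force: [0.2, 0.0, -0.9]
width: 0.0399
```

Run:
```python
from h import *
snap('wrist','w15.png'); st();go([.5457,.0566,.0375],95.8)
```

```text
{'time': 30.0667, 'tool_pos': [0.5456, 0.0562, 0.0474], 'ee_rot': [3.14, 0.0001, 1.6718], 'wrist_force': [0.4673, 0.0468, -1.2727], 'width': 0.0398, 'joint_positions': [-0.0008, 0.1804, 1.6167, 0.0001, 1.3429, -0.1018]}
shift cm [0.04, 0.01, 0.99] turn [0.002, 0.0, -0.0] rows>= 0.2
```

View pics/w15.png

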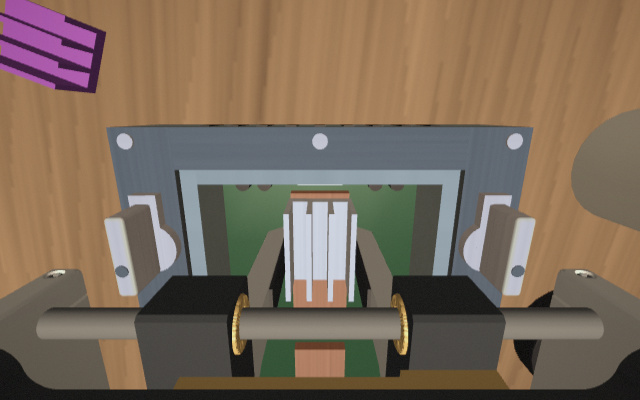

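Emit:
apply_moves:
  moves:
    - [[0.05,0,0.3],[0,0,0],0]
    - [[0.05,0,0.6],[0,0,0],0]
    - [[0.05,0,0.8],[0,0,0],0]
    - [[0.05,0,0.9],[0,0,0],0]
    - [[0.05,0,0.95],[0,0,0],0]
    - [[0.05,0,1.0],[0,0,0],0]
    - [[0.05,0,1.0],[0,0,0],0]
    - [[0.05,0,1.0],[0,0,0],0]
    - [[0.05,0,1.0],[0,0,0],0]
    - [[0.05,0,1.0],[0,0,0],0]

```text
time: 30.9
tool_pos: [0.5447, 0.0567, 0.0371]
ee_rot: [-3.141, -0.0, 1.672]
wrist_force: [-4.2, 0.2, 4.9]
width: 0.0399
```

Run:
```python
from h import *
snap('wrist','w16.png'); st()
im=cv2.imread('pics/w16.png'); cv2.imwrite('pics/w16c.png',cv2.resize(im[170:310,260:380],None,fx=4.2,fy=4.2,interpolation=cv2.INTER_CUBIC))
```

```text
{'time': 30.95, 'tool_pos': [0.5447, 0.0567, 0.0371], 'ee_rot': [-3.1411, -0.0001, 1.6719], 'wrist_force': [-3.8516, 0.6586, 5.6262], 'width': 0.0397, 'joint_positions': [0.0002, 0.19, 1.6276, 0.0, 1.3245, -0.1009]}
```

View pics/w16c.png

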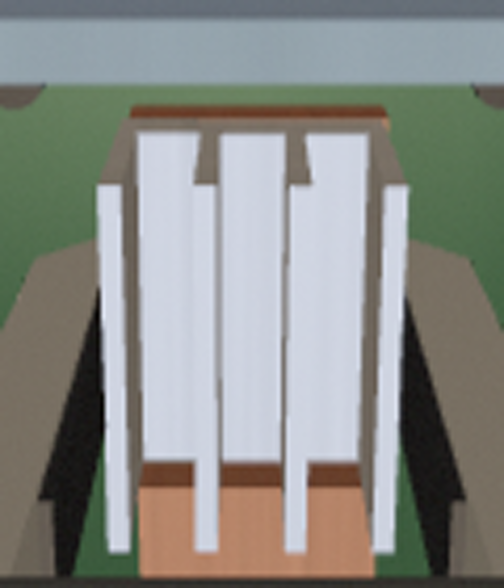

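Emit:
apply_moves:
  moves:
    - [[0,0,0],[0,0,0],0.5]
    - [[0,0,0],[0,0,0],0.6]
    - [[0,0,0],[0,0,0],0.7]
    - [[0,0,-1],[0,0,0],0.7]
    - [[0,0,-3],[0,0,0],0.7]
    - [[0,0,-6],[0,0,0],0.7]
    - [[0,0,-9.5],[0,0,0],0.7]
    - [[0,0,-13],[0,0,0],0.7]
    - [[0,0,-16],[0,0,0],0.7]
    - [[0,0,-16],[0,0,0],0.7]

```text
time: 31.78
tool_pos: [0.5488, 0.0567, 0.2058]
ee_rot: [3.126, 0.001, 1.672]
wrist_force: [0.6, -0.5, 0.3]
width: 0.0661
```

Run:
```python
from h import *
st();im,c=snap('wrist','w17.png'); import pickle; pickle.dump(c,open('w17.pkl','wb'));go([.4915,.3111,.10],117.5)
im=cv2.imread('pics/w17.png'); cv2.imwrite('pics/w17c.png',cv2.resize(im[100:300,230:420],None,fx=3,fy=3,interpolation=cv2.INTER_CUBIC))
```

```text
{'time': 31.7833, 'tool_pos': [0.5488, 0.0567, 0.2058], 'ee_rot': [3.1259, 0.0014, 1.6718], 'wrist_force': [0.6124, -0.5243, 0.3455], 'width': 0.0661, 'joint_positions': [0.0002, 0.0823, 1.403, 0.0002, 1.6405, -0.1008]}
shift cm [25.88, -3.12, 10.16] turn [0.01, 0.003, -0.379] rows>= 6.7
```

View pics/w17c.png

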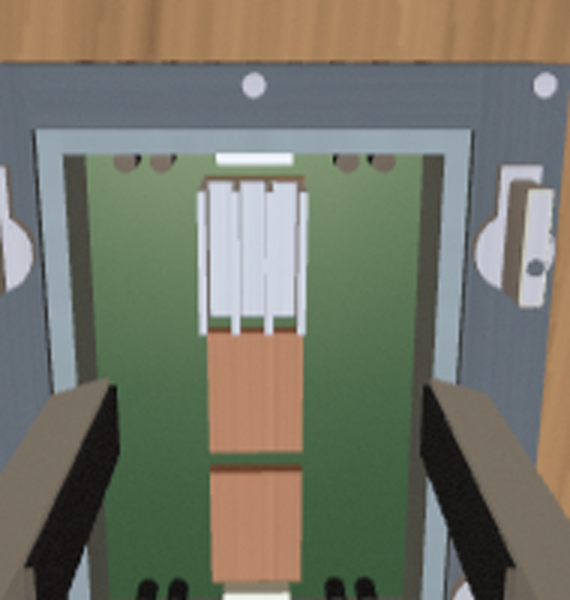

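Run:
```python
from h import *
st();go([.490,.3103,.07],117)
```

```text
{'time': 31.8333, 'tool_pos': [0.5476, 0.0567, 0.2022], 'ee_rot': [3.1309, 0.001, 1.6718], 'wrist_force': [-0.3982, 0.1314, 0.7509], 'width': 0.0659, 'joint_positions': [0.0002, 0.0843, 1.408, 0.0001, 1.6386, -0.1009]}
shift cm [25.82, -3.31, 13.16] turn [0.01, 0.003, -0.37] rows>= 7.0
```

Emit:
apply_moves:
  moves:
    - [[3.5,-0.5,0],[0,0,-0.1],0.7]
    - [[7.5,-1,0],[0,0,-0.2],0.7]
    - [[11.5,-1.5,1],[0,0,-0.3],0.7]
    - [[15.5,-2,2.5],[0,0,-0.37],0.7]
    - [[19,-2.5,4.5],[0,0,-0.37],0.7]
    - [[22,-3,7],[0,0,-0.37],0.7]
    - [[25,-3.2,9.5],[0,0,-0.37],0.7]
    - [[25.8,-3.3,11.5],[0,0,-0.37],0.7]
    - [[25.8,-3.3,12.7],[0,0,-0.37],0.7]
    - [[25.8,-3.3,12.7],[0,0,-0.37],0.7]

```text
time: 32.67
tool_pos: [0.4831, 0.3088, 0.0646]
ee_rot: [-3.132, 0.001, 2.043]
wrist_force: [-0.3, -0.0, -0.7]
width: 0.0653
```

Run:
```python
from h import *
snap('wrist','w18.png'); st();go([.490,.3103,.023],117)
```

```text
{'time': 32.7167, 'tool_pos': [0.4847, 0.3088, 0.0671], 'ee_rot': [-3.1363, 0.0005, 2.0417], 'wrist_force': [0.9157, -0.3608, -0.2184], 'width': 0.0657, 'joint_positions': [0.4689, 0.223, 1.5239, -0.0005, 1.3999, -0.002]}
shift cm [-0.1, 0.56, 4.41] turn [-0.005, 0.001, -0.0] rows>= 1.1
```

View pics/w18.png

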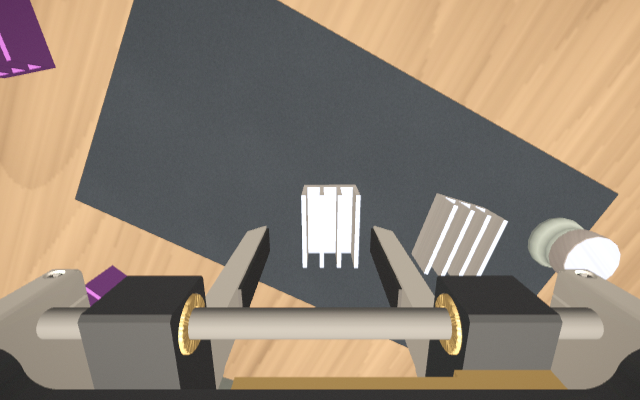

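Emit:
apply_moves:
  moves:
    - [[-0.1,0.4,0],[0,0,0],0.7]
    - [[-0.1,0.4,0.3],[0,0,0],0.7]
    - [[-0.1,0.4,0.3],[0,0,0],0.7]
    - [[-0.1,0.4,0.3],[0,0,0],0.7]
    - [[-0.1,0.4,0.3],[0,0,0],0.7]
    - [[-0.1,0.4,0.3],[0,0,0],0.7]
    - [[-0.1,0.4,0.3],[0,0,0],0.7]
    - [[-0.1,0.4,0.3],[0,0,0],0.7]
    - [[-0.1,0.4,0.3],[0,0,0],0.7]
    - [[-0.1,0.4,0.3],[0,0,0],0.7]

```text
time: 33.55
tool_pos: [0.4901, 0.311, 0.0666]
ee_rot: [3.142, -0.0, 2.042]
wrist_force: [-0.5, 0.3, -0.9]
width: 0.0656
```

Run:
```python
from h import *
snap('wrist','w19.png'); st();go([.490,.3103,.023],117)
```

```text
{'time': 33.6, 'tool_pos': [0.4901, 0.311, 0.0666], 'ee_rot': [3.1416, -0.0001, 2.0419], 'wrist_force': [-0.0769, 0.2509, -0.2562], 'width': 0.0654, 'joint_positions': [0.4678, 0.2317, 1.5145, 0.0001, 1.3954, -0.0033]}
shift cm [-0.06, -0.04, 4.36] turn [0.0, -0.0, -0.0] rows>= 1.0
```

View pics/w19.png

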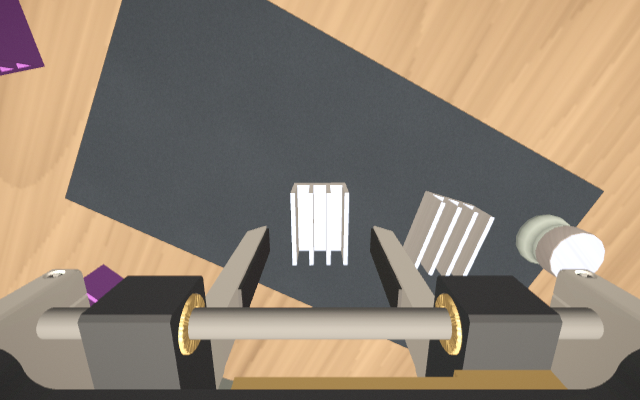

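Emit:
apply_moves:
  moves:
    - [[0,0,1],[0,0,0],0.7]
    - [[0,0,2],[0,0,0],0.7]
    - [[0,0,3],[0,0,0],0.7]
    - [[0,0,3.8],[0,0,0],0.7]
    - [[0,0,4.35],[0,0,0],0.7]
    - [[0,0,4.35],[0,0,0],0.7]
    - [[0,0,4.35],[0,0,0],0.7]
    - [[0,0,4.35],[0,0,0],0]
    - [[0,0,4.35],[0,0,0],0]
    - [[0,0,4.35],[0,0,0],0]

```text
time: 34.43
tool_pos: [0.4906, 0.3112, 0.0238]
ee_rot: [3.14, -0.0, 2.042]
wrist_force: [-0.5, -0.2, -0.8]
width: 0.0494
```

Emit:
apply_moves:
  moves:
    - [[0,0,0],[0,0,0],0]
    - [[0,0,0],[0,0,0],0]
    - [[0,0,0],[0,0,0],0]
    - [[0,0,0],[0,0,0],0]
    - [[0,0,0],[0,0,0],0]
    - [[0,0,0],[0,0,0],0]
    - [[0,0,0],[0,0,0],0]
    - [[0,0,0],[0,0,0],0]
    - [[0,0,0],[0,0,0],0]
    - [[0,0,0],[0,0,0],0]

```text
time: 35.27
tool_pos: [0.4904, 0.3111, 0.0236]
ee_rot: [3.141, -0.0, 2.042]
wrist_force: [-0.6, -0.4, 5.4]
width: 0.0398
```

Run:
```python
from h import *
snap('wrist','w20.png'); st()
im=cv2.imread('pics/w20.png'); cv2.imwrite('pics/w20c.png',cv2.resize(im[190:310,270:370],None,fx=5,fy=5,interpolation=cv2.INTER_CUBIC))
```

```text
{'time': 35.3167, 'tool_pos': [0.4904, 0.3111, 0.0236], 'ee_rot': [3.1408, -0.0, 2.0419], 'wrist_force': [-0.0227, -0.8297, 5.3087], 'width': 0.0399, 'joint_positions': [0.4677, 0.271, 1.558, 0.0, 1.3119, -0.0033]}
```

View pics/w20c.png

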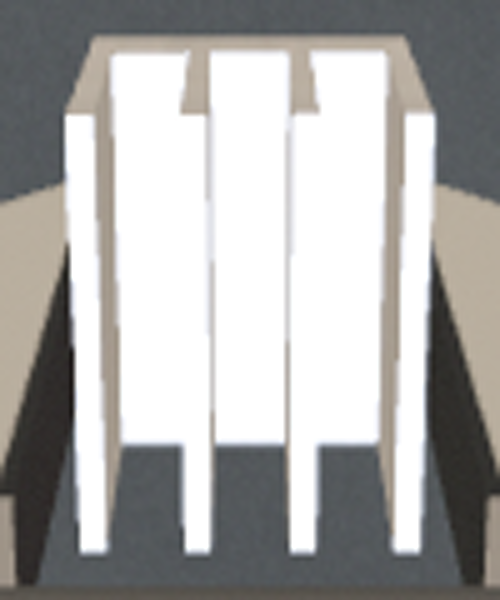

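Run:
```python
from h import *
from m4 import quad
import pickle
c=pickle.load(open('w17.pkl','rb'))
quad(c,[(198,192),(307,192),(304,334),(201,334)],.050,(230,100),3)
quad(c,[(208,334),(303,334),(302,452),(210,452)],.018,(230,100),3)
quad(c,[(211,470),(302,470),(301,582),(212,582)],.018,(230,100),3)
go([.5518,-.0081,.13],95.8)
```

```text
ctr [546.6  56.2] x 39.3 5.5 y 54.2 95.4
ctr [554.   -7.9] x 39.7 5.4 y 53.8 95.7
ctr [560.4 -70.8] x 40.0 5.2 y 55.7 95.5
shift cm [-31.23, -9.01, -10.65] turn [0.001, -0.0, 0.37] rows>= 8.2
```

Emit:
apply_moves:
  moves:
    - [[0,0,-1],[0,0,0],0]
    - [[0,0,-3],[0,0,0],0]
    - [[0,0,-6],[0,0,0],0]
    - [[-1,0,-9],[0,0,0],0]
    - [[-4,-1,-10.7],[0,0,0.06],0]
    - [[-8,-2,-10.7],[0,0,0.12],0]
    - [[-12,-3.3,-10.7],[0,0,0.18],0]
    - [[-16,-4.6,-10.7],[0,0,0.24],0]
    - [[-20,-5.8,-10.7],[0,0,0.3],0]
    - [[-24,-7,-10.7],[0,0,0.37],0]

```text
time: 36.15
tool_pos: [0.5359, 0.0645, 0.1296]
ee_rot: [-3.141, -0.0, 1.669]
wrist_force: [1.6, 0.3, -1.7]
width: 0.0397
```

Emit:
apply_moves:
  moves:
    - [[-3,-1,0],[0,0,0],0]
    - [[-6,-2,0],[0,0,0],0]
    - [[-6.6,-3,0],[0,0,0],0]
    - [[-6.6,-3,0],[0,0,0],0]
    - [[-6.6,-3,0],[0,0,0],0]
    - [[-6.6,-3,0],[0,0,0],0]
    - [[-6.6,-3,0],[0,0,0],0]
    - [[-6.6,-3,0],[0,0,0],0]
    - [[-6.6,-3,0],[0,0,0],0]
    - [[-6.6,-3,0],[0,0,0],0]

```text
time: 36.98
tool_pos: [0.5134, -0.0017, 0.13]
ee_rot: [-3.142, -0.0, 1.673]
wrist_force: [-0.1, 0.4, -0.8]
width: 0.0395
```

Run:
```python
from h import *
st(); go([.5524,-.0082,.047],95.8)
```

```text
{'time': 36.9833, 'tool_pos': [0.5134, -0.0017, 0.13], 'ee_rot': [-3.1415, -0.0002, 1.6731], 'wrist_force': [-0.1244, 0.4378, -0.8365], 'width': 0.0395, 'joint_positions': [-0.1138, 0.0414, 1.5977, 0.0002, 1.5026, -0.2161]}
shift cm [-1.05, 3.81, 8.3] turn [-0.0, -0.0, 0.001] rows>= 2.2
```

Emit:
apply_moves:
  moves:
    - [[-1,2,0],[0,0,0],0]
    - [[-1.05,3.5,0],[0,0,0],0]
    - [[-1.05,3.8,1],[0,0,0],0]
    - [[-1.05,3.8,2.5],[0,0,0],0]
    - [[-1.05,3.8,4],[0,0,0],0]
    - [[-1.05,3.8,5.5],[0,0,0],0]
    - [[-1.05,3.8,7],[0,0,0],0]
    - [[-1.05,3.8,7.6],[0,0,0],0]
    - [[-1.05,3.8,7.6],[0,0,0],0]
    - [[-1.05,3.8,7.6],[0,0,0],0]

```text
time: 37.82
tool_pos: [0.5517, -0.0088, 0.0538]
ee_rot: [-3.141, -0.0, 1.672]
wrist_force: [0.4, -0.7, -1.4]
width: 0.0397
```

Emit:
apply_moves:
  moves:
    - [[0,0,0],[0,0,0],0]
    - [[0,0,0],[0,0,0],0]
    - [[0,0,0],[0,0,0],0]
    - [[0,0,0],[0,0,0],0]
    - [[0,0,0],[0,0,0],0]
    - [[0,0,0],[0,0,0],0]
    - [[0,0,0],[0,0,0],0]
    - [[0,0,0],[0,0,0],0]
    - [[0,0,0],[0,0,0],0]
    - [[0,0,0],[0,0,0],0]

```text
time: 38.65
tool_pos: [0.5521, -0.009, 0.054]
ee_rot: [-3.142, -0.0, 1.672]
wrist_force: [-0.2, -0.7, -1.6]
width: 0.0398
```

Run:
```python
from h import *
snap('wrist','w21.png');st(); go([.5524,-.0082,.0375],95.8)
```

```text
{'time': 38.7, 'tool_pos': [0.5522, -0.009, 0.054], 'ee_rot': [-3.1416, -0.0001, 1.6718], 'wrist_force': [-0.3838, 0.3472, -1.5727], 'width': 0.0398, 'joint_positions': [-0.119, 0.1833, 1.5991, 0.0001, 1.3593, -0.22]}
shift cm [0.08, 0.03, 1.65] turn [-0.0, -0.0, -0.0] rows>= 0.4
```

View pics/w21.png

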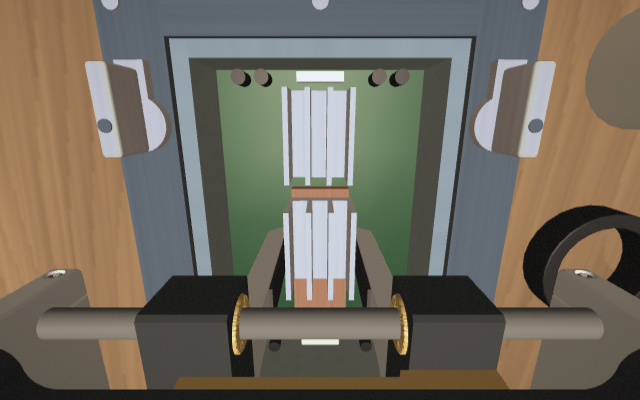

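Emit:
apply_moves:
  moves:
    - [[0.05,0,0.5],[0,0,0],0]
    - [[0.05,0,1.0],[0,0,0],0]
    - [[0.05,0,1.3],[0,0,0],0]
    - [[0.05,0,1.5],[0,0,0],0]
    - [[0.05,0,1.6],[0,0,0],0]
    - [[0.05,0,1.7],[0,0,0],0]
    - [[0.05,0,1.7],[0,0,0],0]
    - [[0.05,0,1.7],[0,0,0],0]
    - [[0.05,0,1.7],[0,0,0],0]
    - [[0.05,0,1.7],[0,0,0],0]

```text
time: 39.53
tool_pos: [0.5519, -0.0085, 0.0376]
ee_rot: [-3.141, -0.0, 1.672]
wrist_force: [-3.7, 0.6, 5.6]
width: 0.0397
```

Run:
```python
from h import *
snap('wrist','w22.png');st()
im=cv2.imread('pics/w22.png'); cv2.imwrite('pics/w22c.png',cv2.resize(im[170:310,260:380],None,fx=4.2,fy=4.2,interpolation=cv2.INTER_CUBIC))
```

```text
{'time': 39.5833, 'tool_pos': [0.5519, -0.0084, 0.0376], 'ee_rot': [-3.1411, -0.0002, 1.6719], 'wrist_force': [-4.5053, 0.6017, 5.932], 'width': 0.0397, 'joint_positions': [-0.118, 0.1985, 1.6165, 0.0001, 1.3271, -0.2191]}
```

View pics/w22c.png

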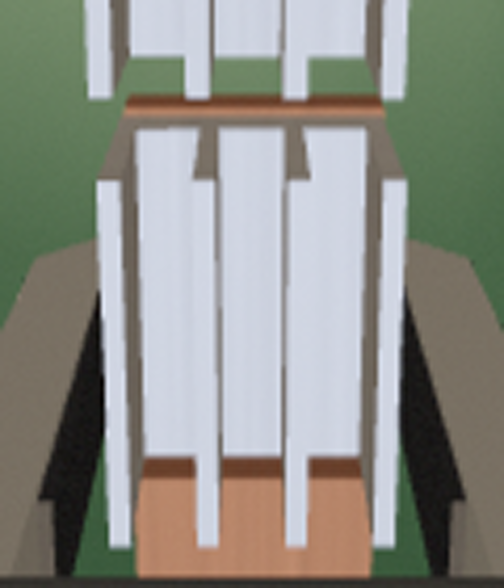

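Emit:
apply_moves:
  moves:
    - [[0,0,-0.3],[0,0,0],0]
    - [[0,0,-0.4],[0,0,0],0]
    - [[0.15,0,-0.4],[0,0,0],0]
    - [[0.15,0,-0.4],[0,0,0],0]
    - [[0.15,0,-0.2],[0,0,0],0]
    - [[0.15,0,-0.1],[0,0,0],0]
    - [[0.15,0,0],[0,0,0],0]
    - [[0.15,0,0],[0,0,0],0]
    - [[0.15,0,0],[0,0,0],0]
    - [[0.15,0,0],[0,0,0],0]

```text
time: 40.42
tool_pos: [0.552, -0.007, 0.0376]
ee_rot: [3.141, -0.0, 1.672]
wrist_force: [-2.2, 0.5, 4.4]
width: 0.0402
```

Run:
```python
from h import *
snap('wrist','w23.png');st()
im=cv2.imread('pics/w23.png'); cv2.imwrite('pics/w23c.png',cv2.resize(im[170:310,260:380],None,fx=4.2,fy=4.2,interpolation=cv2.INTER_CUBIC))
```

```text
{'time': 40.4667, 'tool_pos': [0.552, -0.007, 0.0376], 'ee_rot': [3.1414, -0.0, 1.6718], 'wrist_force': [-2.9015, 0.8667, 5.0578], 'width': 0.0397, 'joint_positions': [-0.1154, 0.1982, 1.6168, 0.0001, 1.3264, -0.2165]}
```

View pics/w23c.png

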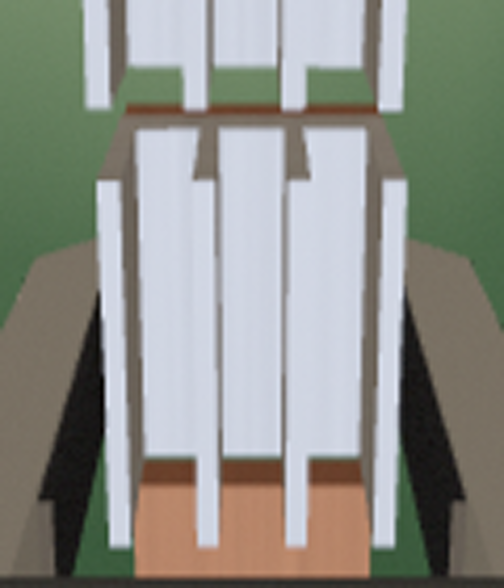

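Emit:
apply_moves:
  moves:
    - [[0,0,0],[0,0,0],0.5]
    - [[0,0,0],[0,0,0],0.6]
    - [[0,0,0],[0,0,0],0.7]
    - [[0,0,-1],[0,0,0],0.7]
    - [[0,0,-3],[0,0,0],0.7]
    - [[0,0,-6],[0,0,0],0.7]
    - [[0,0,-9],[0,0,0],0.7]
    - [[0,0,-11],[0,0,0],0.7]
    - [[0,0,-12],[0,0,0],0.7]
    - [[0,0,-12],[0,0,0],0.7]

```text
time: 41.3
tool_pos: [0.5538, -0.0072, 0.1607]
ee_rot: [3.135, 0.001, 1.672]
wrist_force: [0.9, -0.6, 0.5]
width: 0.0658
```

Run:
```python
from h import *
st(); 
a=np.radians(100.2); t=np.array([.5815,.3442])-.0017*np.array([np.sin(a),-np.cos(a)]); print(t); go([*t,.075],100.2)
```

```text
{'time': 41.3, 'tool_pos': [0.5538, -0.0072, 0.1607], 'ee_rot': [3.135, 0.0014, 1.6718], 'wrist_force': [0.9449, -0.5522, 0.4768], 'width': 0.0658, 'joint_positions': [-0.1155, 0.1094, 1.4631, 0.0001, 1.5623, -0.2165]}
[0.57982687 0.34389896]
shift cm [34.68, 6.08, 8.57] turn [0.007, 0.002, -0.077] rows>= 8.7
```

Emit:
apply_moves:
  moves:
    - [[3,0.5,0],[0,0,-0.03],0.7]
    - [[7,1.2,0],[0,0,-0.077],0.7]
    - [[11,2,0],[0,0,-0.077],0.7]
    - [[15,2.7,0],[0,0,-0.077],0.7]
    - [[19,3.4,0],[0,0,-0.077],0.7]
    - [[23,4.1,1],[0,0,-0.077],0.7]
    - [[27,4.8,3],[0,0,-0.077],0.7]
    - [[30.5,5.5,5],[0,0,-0.077],0.7]
    - [[33.5,6.1,7],[0,0,-0.077],0.7]
    - [[34.7,6.2,8.3],[0,0,-0.077],0.7]

```text
time: 42.13
tool_pos: [0.5759, 0.3479, 0.0684]
ee_rot: [-3.135, 0.0, 1.753]
wrist_force: [-0.4, -0.8, -0.7]
width: 0.0658
```

Emit:
apply_moves:
  moves:
    - [[0,0,0],[0,0,0],0.7]
    - [[0,0,0],[0,0,0],0.7]
    - [[0,0,0],[0,0,0],0.7]
    - [[0,0,0],[0,0,0],0.7]
    - [[0,0,0],[0,0,0],0.7]
    - [[0,0,0],[0,0,0],0.7]
    - [[0,0,0],[0,0,0],0.7]
    - [[0,0,0],[0,0,0],0.7]
    - [[0,0,0],[0,0,0],0.7]
    - [[0,0,0],[0,0,0],0.7]

```text
time: 42.97
tool_pos: [0.5787, 0.3444, 0.0742]
ee_rot: [3.141, -0.0, 1.749]
wrist_force: [0.1, 0.6, 0.0]
width: 0.0658
```

Run:
```python
from h import *
snap('wrist','w24.png');st(); go([.5798,.3439,.023],100.2)
```

```text
{'time': 43.0167, 'tool_pos': [0.5786, 0.3444, 0.0741], 'ee_rot': [3.1416, -0.0001, 1.7488], 'wrist_force': [0.019, 0.1714, 0.3774], 'width': 0.0657, 'joint_positions': [0.4528, 0.4226, 1.2508, 0.0001, 1.4682, 0.2747]}
shift cm [-0.07, 0.1, 5.11] turn [0.0, -0.0, 0.0] rows>= 1.2
```

View pics/w24.png

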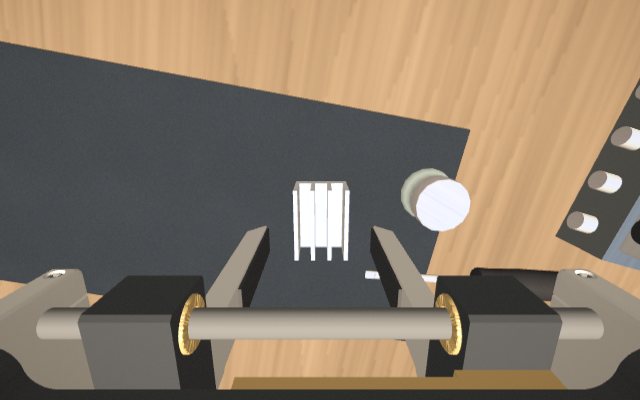

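Run:
```python
from h import *
c=optics.get_calibration('wrist');o=robot.get_obs();Rc=R.from_euler('xyz',o['ee_rot'])
for u,v,z in [(365,275,.008),(365,275,.004)]: print(Rc.inv().apply(onz(c,u,v,z)-o['tool_pos']).round(4))
```

```text
[-0.0568  0.0413  0.0661]
[-0.0591  0.042   0.0701]
```

Emit:
apply_moves:
  moves:
    - [[0,0.1,1],[0,0,0],0.7]
    - [[0,0.1,2],[0,0,0],0.7]
    - [[0,0.1,3],[0,0,0],0.7]
    - [[0,0.1,4.2],[0,0,0],0.7]
    - [[0,0.1,5.05],[0,0,0],0.7]
    - [[0,0.1,5.05],[0,0,0],0.7]
    - [[0,0.1,5.05],[0,0,0],0.7]
    - [[0,0.1,5.05],[0,0,0],0]
    - [[0,0.1,5.05],[0,0,0],0]
    - [[0,0.1,5.05],[0,0,0],0]

```text
time: 43.85
tool_pos: [0.5803, 0.345, 0.0247]
ee_rot: [3.14, -0.001, 1.749]
wrist_force: [0.2, -0.1, -0.3]
width: 0.0492
```

Emit:
apply_moves:
  moves:
    - [[0,0,0],[0,0,0],0]
    - [[0,0,0],[0,0,0],0]
    - [[0,0,0],[0,0,0],0]
    - [[0,0,0],[0,0,0],0]
    - [[0,0,0],[0,0,0],0]
    - [[0,0,0],[0,0,0],0]
    - [[0,0,0],[0,0,0],0]
    - [[0,0,0],[0,0,0],0]
    - [[0,0,0],[0,0,0],0]
    - [[0,0,0],[0,0,0],0]

```text
time: 44.68
tool_pos: [0.58, 0.3449, 0.0244]
ee_rot: [3.141, -0.0, 1.749]
wrist_force: [-0.6, 0.0, 5.6]
width: 0.04
```

Run:
```python
from h import *
snap('wrist','w25.png'); st(); go([.559,-.072,.13],95.8)
im=cv2.imread('pics/w25.png'); cv2.imwrite('pics/w25c.png',cv2.resize(im[190:310,270:370],None,fx=5,fy=5,interpolation=cv2.INTER_CUBIC))
```

```text
{'time': 44.7333, 'tool_pos': [0.58, 0.3448, 0.0244], 'ee_rot': [3.1405, -0.0004, 1.7488], 'wrist_force': [-1.0941, 0.1006, 4.6903], 'width': 0.0397, 'joint_positions': [0.4524, 0.4623, 1.2988, 0.0001, 1.3794, 0.2744]}
shift cm [-40.65, -9.43, -10.58] turn [0.001, -0.0, 0.077] rows>= 10.3
```

View pics/w25c.png

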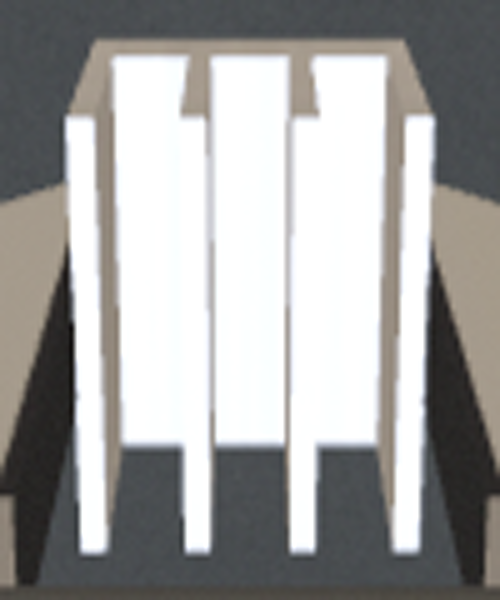

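Emit:
apply_moves:
  moves:
    - [[0,0,-1],[0,0,0],0]
    - [[0,0,-3],[0,0,0],0]
    - [[0,0,-6],[0,0,0],0]
    - [[-1,0,-9],[0,0,0],0]
    - [[-4,-1,-10.6],[0,0,0.03],0]
    - [[-8,-2,-10.6],[0,0,0.077],0]
    - [[-12,-3,-10.6],[0,0,0.077],0]
    - [[-16,-4,-10.6],[0,0,0.077],0]
    - [[-20,-5,-10.6],[0,0,0.077],0]
    - [[-24,-6,-10.6],[0,0,0.077],0]

```text
time: 45.57
tool_pos: [0.5621, 0.096, 0.129]
ee_rot: [-3.14, 0.0, 1.672]
wrist_force: [0.9, -0.0, -1.1]
width: 0.0397
```

Run:
```python
from h import *
st(); go([.5584,-.0704,.13],95.8)
```

```text
{'time': 45.5667, 'tool_pos': [0.5621, 0.096, 0.129], 'ee_rot': [-3.1405, 0.0001, 1.6723], 'wrist_force': [0.9343, -0.0147, -1.0705], 'width': 0.0397, 'joint_positions': [0.0698, 0.1673, 1.462, -0.0002, 1.5135, -0.0317]}
shift cm [-16.51, -2.06, -0.1] turn [-0.001, 0.0, 0.0] rows>= 4.0
```

Emit:
apply_moves:
  moves:
    - [[-4,-0.5,0],[0,0,0],0]
    - [[-8,-1,0],[0,0,0],0]
    - [[-12,-1.5,0],[0,0,0],0]
    - [[-15,-2,0],[0,0,0],0]
    - [[-16.4,-2.1,0],[0,0,0],0]
    - [[-16.4,-2.1,0],[0,0,0],0]
    - [[-16.4,-2.1,2],[0,0,0],0]
    - [[-16.4,-2.1,3],[0,0,0],0]
    - [[-16.4,-2.1,3],[0,0,0],0]
    - [[-16.4,-2.1,3],[0,0,0],0]

```text
time: 46.4
tool_pos: [0.5579, -0.0658, 0.0983]
ee_rot: [-3.139, -0.002, 1.674]
wrist_force: [0.0, -0.7, -0.1]
width: 0.0393
```

Emit:
apply_moves:
  moves:
    - [[0,0,1],[0,0,0],0]
    - [[0,0,2],[0,0,0],0]
    - [[0,0,3],[0,0,0],0]
    - [[0,0,4],[0,0,0],0]
    - [[0,0,4.8],[0,0,0],0]
    - [[0,0,4.8],[0,0,0],0]
    - [[0,0,4.8],[0,0,0],0]
    - [[0,0,4.8],[0,0,0],0]
    - [[0,0,4.8],[0,0,0],0]
    - [[0,0,4.8],[0,0,0],0]

```text
time: 47.23
tool_pos: [0.5593, -0.0676, 0.0524]
ee_rot: [3.14, 0.0, 1.672]
wrist_force: [-0.1, -0.2, -0.3]
width: 0.0399
```

Run:
```python
from h import *
snap('wrist','w26.png');st(); go([.5584,-.0704,.0384],95.8)
```

```text
{'time': 47.2833, 'tool_pos': [0.5592, -0.0676, 0.0523], 'ee_rot': [3.1401, 0.0004, 1.6717], 'wrist_force': [-0.553, -0.1173, -2.0618], 'width': 0.0398, 'joint_positions': [-0.221, 0.207, 1.5746, 0.0001, 1.3585, -0.3219]}
shift cm [-0.27, -0.11, 1.39] turn [0.001, 0.0, -0.0] rows>= 0.3
```

View pics/w26.png

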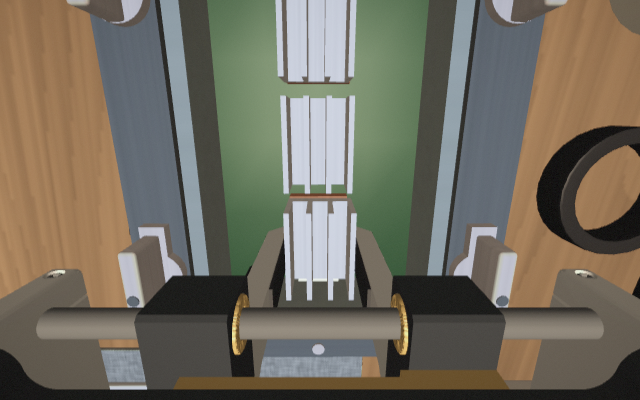

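Emit:
apply_moves:
  moves:
    - [[-0.27,-0.1,0.2],[0,0,0],0]
    - [[-0.27,-0.1,0.5],[0,0,0],0]
    - [[-0.27,-0.1,0.8],[0,0,0],0]
    - [[-0.27,-0.1,1.1],[0,0,0],0]
    - [[-0.27,-0.1,1.3],[0,0,0],0]
    - [[-0.27,-0.1,1.45],[0,0,0],0]
    - [[-0.27,-0.1,1.45],[0,0,0],0]
    - [[-0.27,-0.1,1.45],[0,0,0],0]
    - [[-0.27,-0.1,1.45],[0,0,0],0]
    - [[-0.27,-0.1,1.45],[0,0,0],0]

```text
time: 48.12
tool_pos: [0.5578, -0.0702, 0.0383]
ee_rot: [-3.141, -0.0, 1.672]
wrist_force: [-3.1, 0.4, 5.9]
width: 0.0395
```

Run:
```python
from h import *
snap('wrist','w27.png');st()
im=cv2.imread('pics/w27.png'); cv2.imwrite('pics/w27c.png',cv2.resize(im[170:310,260:380],None,fx=4.2,fy=4.2,interpolation=cv2.INTER_CUBIC))
```

```text
{'time': 48.1667, 'tool_pos': [0.5578, -0.0702, 0.0384], 'ee_rot': [-3.1412, 0.0, 1.6719], 'wrist_force': [-3.1496, 0.8088, 6.0949], 'width': 0.0396, 'joint_positions': [-0.226, 0.219, 1.5902, -0.0001, 1.3328, -0.3271]}
```

View pics/w27c.png

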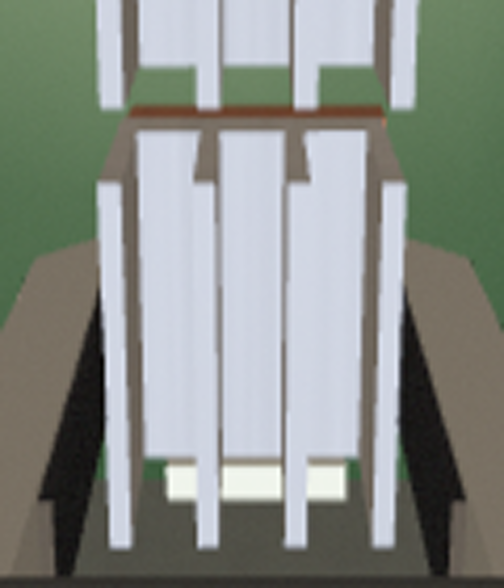

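Emit:
apply_moves:
  moves:
    - [[0,0,-0.3],[0,0,0],0]
    - [[0,0,-0.4],[0,0,0],0]
    - [[-0.02,0.07,-0.4],[0,0,0],0]
    - [[-0.02,0.07,-0.4],[0,0,0],0]
    - [[-0.02,0.07,-0.2],[0,0,0],0]
    - [[-0.02,0.07,-0.1],[0,0,0],0]
    - [[-0.02,0.07,0],[0,0,0],0]
    - [[-0.02,0.07,0],[0,0,0],0]
    - [[-0.02,0.07,0],[0,0,0],0]
    - [[-0.02,0.07,0],[0,0,0],0]

```text
time: 49.0
tool_pos: [0.5589, -0.0704, 0.0383]
ee_rot: [3.141, 0.0, 1.672]
wrist_force: [-2.3, 0.6, 6.7]
width: 0.0399
```

Emit:
apply_moves:
  moves:
    - [[0,0,0],[0,0,0],0.5]
    - [[0,0,0],[0,0,0],0.6]
    - [[0,0,0],[0,0,0],0.7]
    - [[0,0,-1],[0,0,0],0.7]
    - [[0,0,-3],[0,0,0],0.7]
    - [[0,0,-6],[0,0,0],0.7]
    - [[0,0,-9],[0,0,0],0.7]
    - [[0,0,-12],[0,0,0],0.7]
    - [[-3,0,-15],[0,0,0],0.7]
    - [[-5,0,-17],[0,0,0],0.7]

```text
time: 49.83
tool_pos: [0.5647, -0.1209, 0.2114]
ee_rot: [3.137, 0.003, 1.673]
wrist_force: [0.9, -0.1, 0.0]
width: 0.0657
```

Emit:
apply_moves:
  moves:
    - [[0,0,0],[0,0,0],0.7]
    - [[0,0,0],[0,0,0],0.7]
    - [[0,0,0],[0,0,0],0.7]
    - [[0,0,0],[0,0,0],0.7]
    - [[0,0,0],[0,0,0],0.7]
    - [[0,0,0],[0,0,0],0.7]
    - [[0,0,0],[0,0,0],0.7]
    - [[0,0,0],[0,0,0],0.7]
    - [[0,0,0],[0,0,0],0.7]
    - [[0,0,0],[0,0,0],0.7]

```text
time: 50.67
tool_pos: [0.5638, -0.12, 0.207]
ee_rot: [-3.142, -0.0, 1.672]
wrist_force: [-0.8, 0.0, -0.5]
width: 0.0657
```

Run:
```python
from h import *
im,c=snap('wrist','w28.png');st(); import pickle; pickle.dump(c,open('w28.pkl','wb'))
im=cv2.imread('pics/w28.png'); cv2.imwrite('pics/w28c.png',cv2.resize(im[0:220,220:420],None,fx=3,fy=2.7,interpolation=cv2.INTER_CUBIC))
snap('top','t28.png')
```

```text
{'time': 50.7167, 'tool_pos': [0.5638, -0.1201, 0.2071], 'ee_rot': [3.1415, -0.0001, 1.6718], 'wrist_force': [0.1475, 0.1082, -0.6078], 'width': 0.0657, 'joint_positions': [-0.3083, 0.1488, 1.3272, 0.0001, 1.6655, -0.4093]}
```

View pics/w28.png

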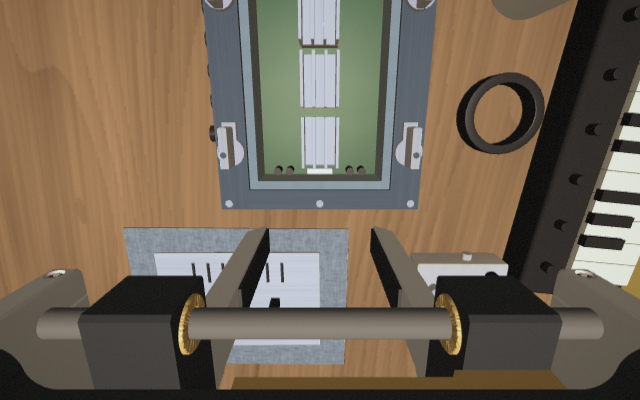

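View pics/t28.png

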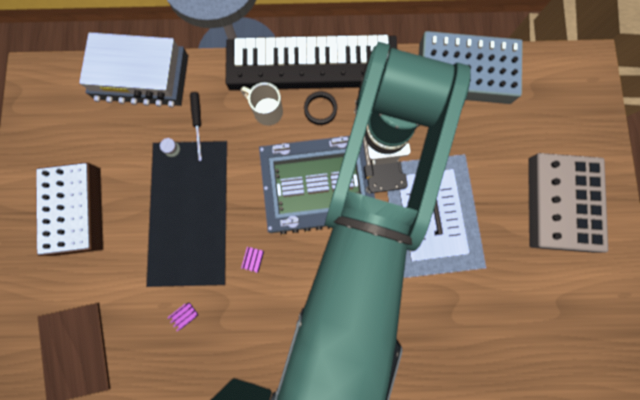

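View pics/w28c.png

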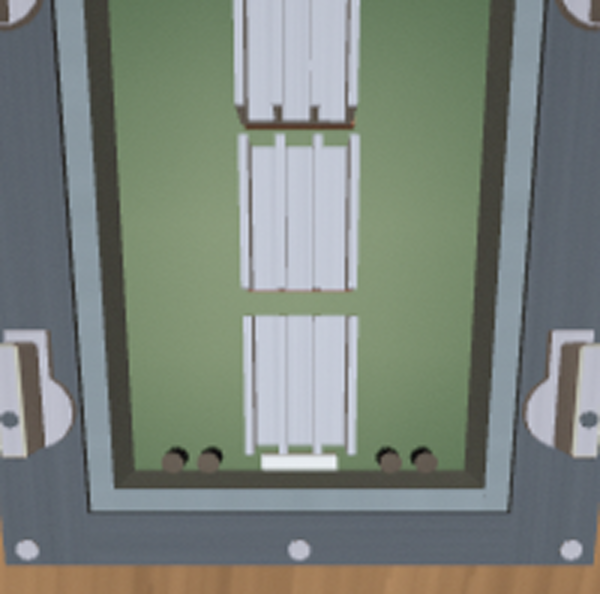

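Run:
```python
from h import *
import pickle
c=pickle.load(open('w28.pkl','rb'))
def P(u,v,z): return onz(c,220+(u+.5)/3-.5,(v+.5)/2.7-.5,z)[:2]*1000
def case(p,ctr):
    a=np.radians(5.78); d=p-ctr; return np.array([d[0]*np.cos(a)+d[1]*np.sin(a),-d[0]*np.sin(a)+d[1]*np.cos(a)])
s=P(299,550,.057); print('mid screw',s)
ctr=np.array([554,-7.5]); print('screw case',case(s,ctr), case(P(27,550,.057),ctr),case(P(572,550,.057),ctr))
for n,q in dict(B=[(239,134),(359,134),(357,291),(242,291)],C=[(243,316),(357,316),(356,454),(245,454)]).items():
    Q=np.array([P(u,v,.05) for u,v in q]); print(n,case(Q.mean(0),ctr),[case(x,ctr).round(1).tolist() for x in Q])
for q in [(109,0),(487,0),(133,470),(465,470)]: print(case(P(*q,.009),ctr))
```

```text
mid screw [ 566.84430379 -136.21892868]
screw case [  -0.18415379 -129.35804895] [-100.76744235 -129.31393386] [ 100.74963274 -129.40231777]
B [-0.01196396  0.20087894] [[-19.9, 27.8], [19.7, 27.7], [20.0, -27.4], [-19.9, -27.3]]
C [  0.30465028 -63.69423572] [[-19.7, -36.6], [20.1, -36.7], [20.7, -90.8], [-19.9, -90.7]]
[-67.99045674  84.26076482]
[67.11200625 84.17615688]
[ -69.00372294 -105.2266525 ]
[  68.5686598  -105.29134431]
```

Run:
```python
from h import *
go([.42,-.306,.21],5.4)
```

```text
shift cm [-17.04, -16.18, -0.29] turn [0.0, -0.0, 1.578] rows>= 12.6
```

Emit:
apply_moves:
  moves:
    - [[-3,-3,0],[0,0,0.12],0.5]
    - [[-6,-6,0],[0,0,0.24],0.5]
    - [[-9,-8.5,0],[0,0,0.36],0.5]
    - [[-12,-11.5,0],[0,0,0.48],0.5]
    - [[-15,-14,0],[0,0,0.6],0.35]
    - [[-17,-16.2,0],[0,0,0.72],0.35]
    - [[-17,-16.2,0],[0,0,0.84],0.35]
    - [[-17,-16.2,0],[0,0,0.96],0.35]
    - [[-17,-16.2,0],[0,0,1.08],0.35]
    - [[-17,-16.2,0],[0,0,1.2],0.35]

```text
time: 51.6
tool_pos: [0.4194, -0.306, 0.2072]
ee_rot: [3.141, -0.0, 0.465]
wrist_force: [-0.1, 0.0, -0.3]
width: 0.0328
```

Emit:
apply_moves:
  moves:
    - [[0,0,0],[0,0,0.12],0.35]
    - [[0,0,0],[0,0,0.24],0.35]
    - [[0,0,0],[0,0,0.36],0.35]
    - [[0,0,0],[0,0,0.378],0.35]
    - [[0,0,0],[0,0,0.378],0.35]
    - [[0,0,0],[0,0,0.378],0.35]
    - [[0,0,0],[0,0,0.378],0.35]
    - [[0,0,0],[0,0,0.378],0.35]
    - [[0,0,0],[0,0,0.378],0.35]
    - [[0,0,0],[0,0,0.378],0.35]

```text
time: 52.43
tool_pos: [0.4197, -0.3056, 0.207]
ee_rot: [-3.141, -0.0, 0.094]
wrist_force: [-0.0, -0.0, 0.2]
width: 0.033
```

Run:
```python
from h import *
im,c=snap('wrist','w29.png');st(); import pickle; pickle.dump(c,open('w29.pkl','wb'))
```

```text
{'time': 52.4833, 'tool_pos': [0.4197, -0.3056, 0.207], 'ee_rot': [-3.1415, -0.0, 0.0941], 'wrist_force': [0.4443, -0.3664, -0.6911], 'width': 0.0331, 'joint_positions': [-0.7386, 0.0213, 1.4643, 0.0001, 1.656, 0.7381]}
```

View pics/w29.png

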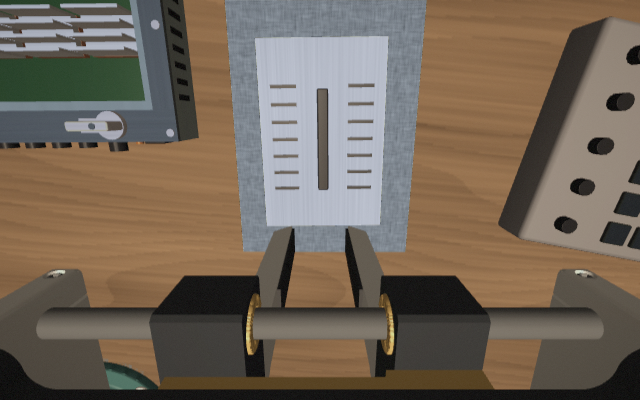

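Run:
```python
from h import *
import pickle
c=pickle.load(open('w29.pkl','rb')); im=cv2.imread('pics/w29.png'); hsv=cv2.cvtColor(im,cv2.COLOR_BGR2HSV)
m=np.zeros(im.shape[:2],np.uint8); m[80:200,305:340]=(hsv[80:200,305:340,2]<130)*255
cs,_=cv2.findContours(m,cv2.RETR_EXTERNAL,cv2.CHAIN_APPROX_NONE);k=max(cs,key=cv2.contourArea)
P=np.array([onz(c,u,v,.043)[:2] for u,v in k[:,0]],np.float32)*1000; print(cv2.minAreaRect(P), cv2.boundingRect(k))
m=np.zeros(im.shape[:2],np.uint8); m[20:232,240:405]=cv2.inRange(hsv,(0,0,185),(180,60,255))[20:232,240:405]
m=cv2.morphologyEx(m,cv2.MORPH_CLOSE,np.ones((13,13)));m=cv2.morphologyEx(m,cv2.MORPH_OPEN,np.ones((25,25)))
cs,_=cv2.findContours(m,cv2.RETR_EXTERNAL,cv2.CHAIN_APPROX_NONE);k=max(cs,key=cv2.contourArea)
P=np.array([onz(c,u,v,.009)[:2] for u,v in k[:,0]],np.float32)*1000; print(cv2.minAreaRect(P), cv2.boundingRect(k))
```

```text
((472.024658203125, -303.87713623046875), (107.7623062133789, 12.210217475891113), 5.793819904327393) (317, 89, 12, 101)
((472.3678283691406, -303.8480224609375), (220.62786865234375, 147.372314453125), 5.966760158538818) (257, 37, 130, 188)
```

Run:
```python
from h import *
go([.4718,-.3022,.08],5.85)
```

```text
shift cm [5.22, 0.15, 12.7] turn [-0.0, -0.0, -0.008] rows>= 3.3
```

Emit:
apply_moves:
  moves:
    - [[2,0.15,3],[0,0,-0.008],0.35]
    - [[4,0.15,6],[0,0,-0.008],0.35]
    - [[5.2,0.15,9],[0,0,-0.008],0.35]
    - [[5.2,0.15,11],[0,0,-0.008],0.35]
    - [[5.2,0.15,12.7],[0,0,-0.008],0.35]
    - [[5.2,0.15,12.7],[0,0,-0.008],0.35]
    - [[5.2,0.15,12.7],[0,0,-0.008],0.35]
    - [[5.2,0.15,12.7],[0,0,-0.008],0.35]
    - [[5.2,0.15,12.7],[0,0,-0.008],0.35]
    - [[5.2,0.15,12.7],[0,0,-0.008],0.35]

```text
time: 53.32
tool_pos: [0.4725, -0.303, 0.0821]
ee_rot: [3.139, -0.003, 0.102]
wrist_force: [-0.5, 0.3, -0.3]
width: 0.0328
```

Run:
```python
from h import *
snap('wrist','w30.png');st();go([.4718,-.3022,.036],5.85)
```

```text
{'time': 53.3667, 'tool_pos': [0.4723, -0.3029, 0.0818], 'ee_rot': [3.1396, -0.0022, 0.1016], 'wrist_force': [-0.387, -0.4455, -0.4301], 'width': 0.0328, 'joint_positions': [-0.6713, 0.1763, 1.5485, 0.0001, 1.4137, 0.7978]}
shift cm [-0.05, -0.08, 4.58] turn [0.002, -0.002, -0.0] rows>= 1.1
```

View pics/w30.png

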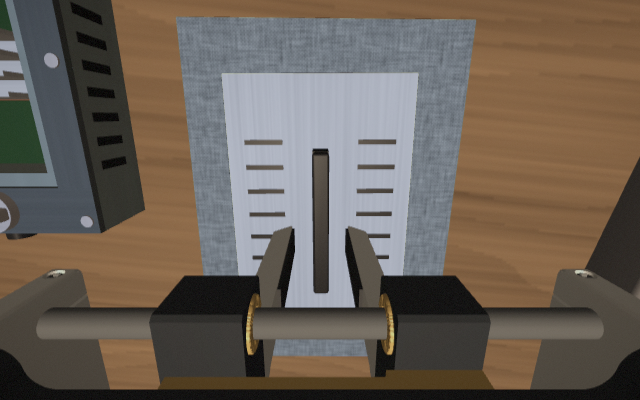

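View pics/w7.png

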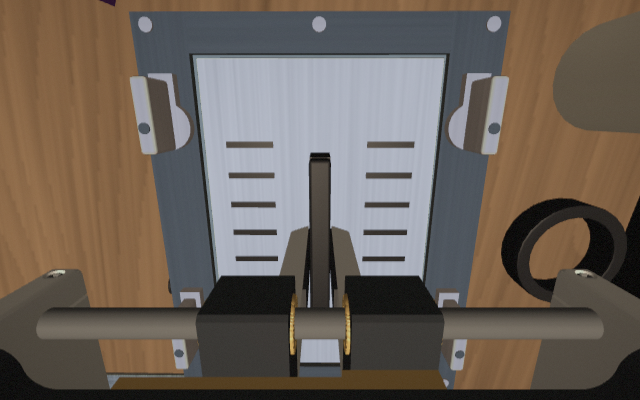

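Handle (320, 150–292) is centred between the fingertips. Descend and grip.

Emit:
apply_moves:
  moves:
    - [[0,0,1],[0,0,0],0.35]
    - [[0,0,2],[0,0,0],0.35]
    - [[0,0,3],[0,0,0],0.35]
    - [[0,0,4],[0,0,0],0.35]
    - [[0,0,4.5],[0,0,0],0.35]
    - [[0,0,4.5],[0,0,0],0.35]
    - [[0,0,4.5],[0,0,0],0]
    - [[0,0,4.5],[0,0,0],0]
    - [[0,0,4.5],[0,0,0],0]
    - [[0,0,4.5],[0,0,0],0]

```text
time: 54.2
tool_pos: [0.4722, -0.3029, 0.0358]
ee_rot: [3.14, -0.001, 0.102]
wrist_force: [0.4, -2.0, -0.1]
width: 0.0117
```

Emit:
apply_moves:
  moves:
    - [[0,0,0],[0,0,0],0]
    - [[0,0,0],[0,0,0],0]
    - [[0,0,0],[0,0,0],0]
    - [[0,0,0],[0,0,0],0]
    - [[0,0,0],[0,0,0],0]
    - [[0,0,0],[0,0,0],0]
    - [[0,0,0],[0,0,0],0]
    - [[0,0,0],[0,0,0],0]
    - [[0,0,0],[0,0,0],0]
    - [[0,0,0],[0,0,0],0]

```text
time: 55.03
tool_pos: [0.4721, -0.3029, 0.0358]
ee_rot: [3.14, -0.001, 0.102]
wrist_force: [0.1, -5.3, 4.8]
width: 0.0116
```

Run:
```python
from h import *
snap('wrist','w31.png');st();go([.545,-.10,.17],95.8)
```

```text
{'time': 55.0833, 'tool_pos': [0.4722, -0.3029, 0.0358], 'ee_rot': [3.1399, -0.0013, 0.1017], 'wrist_force': [0.7187, -4.1149, 4.5318], 'width': 0.0115, 'joint_positions': [-0.6713, 0.2174, 1.5977, -0.0003, 1.3244, 0.7979]}
shift cm [9.32, -19.42, -13.44] turn [0.002, 0.0, -1.57] rows>= 12.6
```

View pics/w31.png

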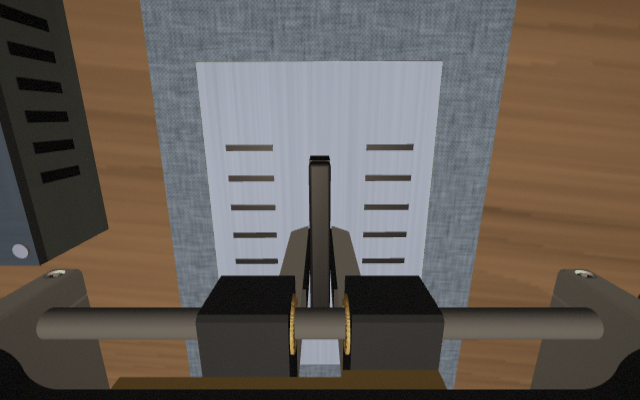

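Emit:
apply_moves:
  moves:
    - [[0,0,-1],[0,0,0],0]
    - [[0,0,-3],[0,0,0],0]
    - [[0,0,-6],[0,0,0],0]
    - [[0,0,-9],[0,0,-0.1],0]
    - [[1,-1,-12],[0,0,-0.2],0]
    - [[2,-2,-13.4],[0,0,-0.32],0]
    - [[3,-4,-13.4],[0,0,-0.44],0]
    - [[4,-6,-13.4],[0,0,-0.56],0]
    - [[5,-8,-13.4],[0,0,-0.68],0]
    - [[6,-10,-13.4],[0,0,-0.8],0]

```text
time: 55.92
tool_pos: [0.5192, -0.1936, 0.166]
ee_rot: [-3.132, 0.0, 0.908]
wrist_force: [0.6, 0.1, -5.3]
width: 0.0116
```

Run:
```python
from h import *
st();go([.5532,-.0062,.17],95.8)
```

```text
{'time': 55.9167, 'tool_pos': [0.5192, -0.1936, 0.166], 'ee_rot': [-3.1324, 0.0001, 0.908], 'wrist_force': [0.6398, 0.0935, -5.2615], 'width': 0.0116, 'joint_positions': [-0.4603, 0.1192, 1.4418, 0.0018, 1.5896, 0.2025]}
shift cm [16.87, -8.85, -0.32] turn [-0.009, -0.003, -0.764] rows>= 6.1
```

Emit:
apply_moves:
  moves:
    - [[2,-1,0],[0,0,-0.12],0]
    - [[4.5,-2.4,0],[0,0,-0.24],0]
    - [[7,-3.7,0],[0,0,-0.36],0]
    - [[9.5,-5,0],[0,0,-0.48],0]
    - [[12,-6.3,0],[0,0,-0.6],0]
    - [[14.5,-7.6,0],[0,0,-0.7],0]
    - [[16.5,-8.6,0],[0,0,-0.764],0]
    - [[16.9,-8.8,0],[0,0,-0.764],0]
    - [[16.9,-8.8,0],[0,0,-0.764],0]
    - [[16.9,-8.8,0],[0,0,-0.764],0]

```text
time: 56.75
tool_pos: [0.5552, -0.0092, 0.167]
ee_rot: [-3.136, -0.001, 1.666]
wrist_force: [-0.1, -1.0, -5.2]
width: 0.0118
```

Emit:
apply_moves:
  moves:
    - [[0,0,1],[0,0,0],0]
    - [[0,0,2],[0,0,0],0]
    - [[0,0,3],[0,0,0],0]
    - [[0,0,4],[0,0,0],0]
    - [[0,0,5],[0,0,0],0]
    - [[0,0,5.5],[0,0,0],0]
    - [[0,0,5.5],[0,0,0],0]
    - [[0,0,5.5],[0,0,0],0]
    - [[0,0,5.5],[0,0,0],0]
    - [[0,0,5.5],[0,0,0],0]

```text
time: 57.58
tool_pos: [0.5576, -0.0095, 0.1151]
ee_rot: [3.14, 0.0, 1.666]
wrist_force: [0.0, 0.4, -4.9]
width: 0.0112
```

Run:
```python
from h import *
snap('wrist','w32.png');st();go([.5532,-.0062,.0838],95.8)
```

```text
{'time': 57.6333, 'tool_pos': [0.5576, -0.0095, 0.115], 'ee_rot': [3.1397, 0.0003, 1.6658], 'wrist_force': [0.3718, -0.2245, -5.6139], 'width': 0.0118, 'joint_positions': [-0.1188, 0.1461, 1.5145, 0.0001, 1.4791, -0.2139]}
shift cm [0.37, -0.41, 3.12] turn [0.002, 0.0, -0.006] rows>= 0.8
```

View pics/w32.png

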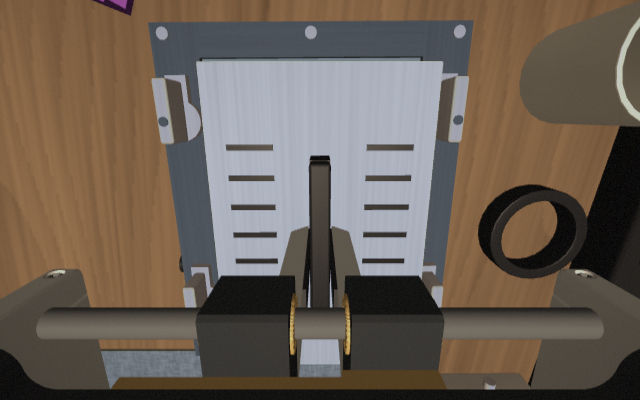

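Emit:
apply_moves:
  moves:
    - [[0.35,-0.4,0],[0,0,-0.006],0]
    - [[0.35,-0.4,0.5],[0,0,-0.006],0]
    - [[0.35,-0.4,1],[0,0,-0.006],0]
    - [[0.35,-0.4,1.6],[0,0,-0.006],0]
    - [[0.35,-0.4,2],[0,0,-0.006],0]
    - [[0.35,-0.4,2.1],[0,0,-0.006],0]
    - [[0.35,-0.4,2.1],[0,0,-0.006],0]
    - [[0.35,-0.4,2.1],[0,0,-0.006],0]
    - [[0.35,-0.4,2.1],[0,0,-0.006],0]
    - [[0.35,-0.4,2.1],[0,0,-0.006],0]

```text
time: 58.47
tool_pos: [0.553, -0.0064, 0.0935]
ee_rot: [3.141, 0.0, 1.672]
wrist_force: [-0.2, 0.0, -5.4]
width: 0.0118
```

Run:
```python
from h import *
snap('wrist','w33.png');st();go([.5532,-.0062,.0838],95.8)
```

```text
{'time': 58.5167, 'tool_pos': [0.5529, -0.0064, 0.0935], 'ee_rot': [3.1408, 0.0001, 1.6717], 'wrist_force': [-0.0496, 0.1217, -4.9318], 'width': 0.0118, 'joint_positions': [-0.1142, 0.1517, 1.5526, 0.0001, 1.4365, -0.2152]}
shift cm [0.02, 0.03, 0.97] turn [0.001, 0.0, -0.0] rows>= 0.2
```

View pics/w33.png

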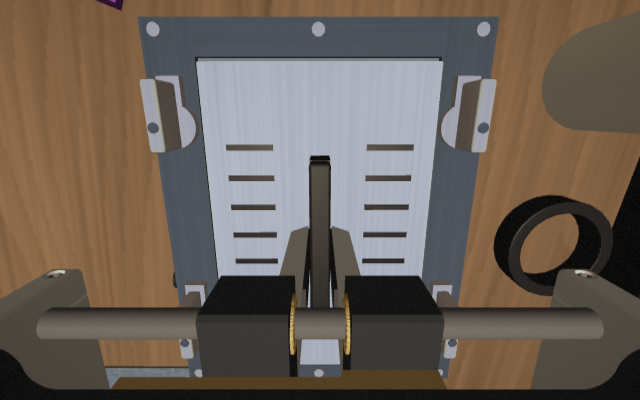

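Emit:
apply_moves:
  moves:
    - [[0,0,0.2],[0,0,0],0]
    - [[0,0,0.4],[0,0,0],0]
    - [[0,0,0.6],[0,0,0],0]
    - [[0,0,0.8],[0,0,0],0]
    - [[0,0,0.95],[0,0,0],0]
    - [[0,0,1.0],[0,0,0],0]
    - [[0,0,1.0],[0,0,0],0]
    - [[0,0,1.0],[0,0,0],0]
    - [[0,0,1.0],[0,0,0],0]
    - [[0,0,1.0],[0,0,0],0]

```text
time: 59.35
tool_pos: [0.5525, -0.0064, 0.0838]
ee_rot: [-3.142, -0.0, 1.672]
wrist_force: [-4.6, -0.0, 3.5]
width: 0.012
```

Run:
```python
from h import *
snap('wrist','w34.png');st()
```

```text
{'time': 59.4, 'tool_pos': [0.5525, -0.0064, 0.0838], 'ee_rot': [-3.1415, -0.0, 1.6719], 'wrist_force': [-5.1423, 0.3271, 3.4544], 'width': 0.0121, 'joint_positions': [-0.1141, 0.1587, 1.5648, 0.0, 1.4182, -0.2152]}
```

View pics/w34.png

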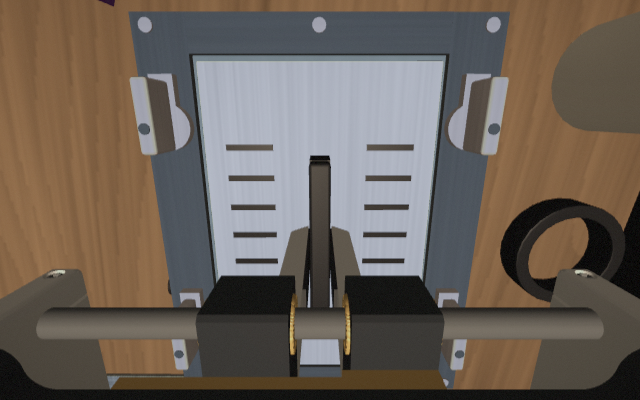

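Emit:
apply_moves:
  moves:
    - [[0,0,0],[0,0,0],0.35]
    - [[0,0,0],[0,0,0],0.35]
    - [[0,0,0],[0,0,0],0.35]
    - [[0,0,0],[0,0,0],0.35]
    - [[0,0,-1],[0,0,0],0.35]
    - [[0,0,-3],[0,0,0],0.35]
    - [[0,0,-5],[0,0,0],0.35]
    - [[0,0,-7],[0,0,0],0.35]
    - [[-2,0,-9],[0,0,0],0.35]
    - [[-5,0,-11],[0,0,0],0.35]

```text
time: 60.23
tool_pos: [0.558, -0.0546, 0.1952]
ee_rot: [3.14, -0.001, 1.676]
wrist_force: [-0.0, -0.4, -0.5]
width: 0.0331
```

Emit:
apply_moves:
  moves:
    - [[0,0,0],[0,0,0],0.35]
    - [[0,0,0],[0,0,0],0.35]
    - [[0,0,0],[0,0,0],0.35]
    - [[0,0,0],[0,0,0],0.35]
    - [[0,0,0],[0,0,0],0.35]
    - [[0,0,0],[0,0,0],0.35]
    - [[0,0,0],[0,0,0],0.35]
    - [[0,0,0],[0,0,0],0.35]
    - [[0,0,0],[0,0,0],0.35]
    - [[0,0,0],[0,0,0],0.35]

```text
time: 61.07
tool_pos: [0.5577, -0.056, 0.193]
ee_rot: [-3.142, -0.0, 1.672]
wrist_force: [-0.5, -0.7, -0.1]
width: 0.0329
```

Run:
```python
from h import *
im,c=snap('wrist','w35.png');st();import pickle; pickle.dump(c,open('w35.pkl','wb'))
go([.5538,-.007,.15],95.8)
im=cv2.imread('pics/w35.png'); cv2.imwrite('pics/w35c.png',cv2.resize(im[0:260,200:440],None,fx=3,fy=2.3,interpolation=cv2.INTER_CUBIC))
```

```text
{'time': 61.1167, 'tool_pos': [0.5577, -0.0561, 0.1931], 'ee_rot': [3.1415, -0.0, 1.6719], 'wrist_force': [-0.2947, -0.2255, 0.5993], 'width': 0.033, 'joint_positions': [-0.2014, 0.1171, 1.3903, 0.0001, 1.6342, -0.3025]}
shift cm [4.92, 0.11, 4.31] turn [0.0, -0.0, -0.0] rows>= 1.6
```

View pics/w35c.png

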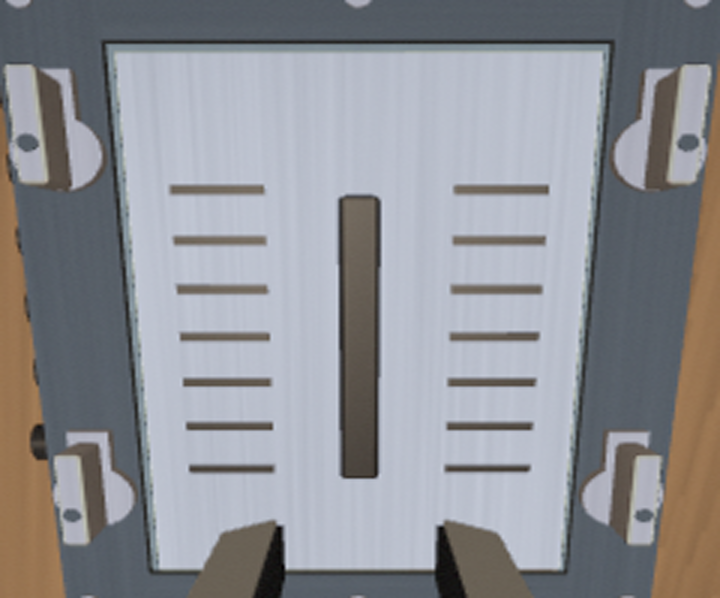

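Run:
```python
from h import *
for n,(x,y) in dict(b1=(-.092,-.072),b2=(-.092,.072),b3=(.092,-.072),b4=(.092,.072)).items(): print(n,casept([.5522,-.0073],5.8,x,y).round(4))
go([*casept([.5522,-.0073],5.8,-.092,-.072),.115],95.8)
```

```text
b1 [ 0.4679 -0.0882]
b2 [0.4534 0.055 ]
b3 [ 0.651  -0.0696]
b4 [0.6365 0.0736]
shift cm [-2.29, -9.25, 7.81] turn [0.0, -0.0, -0.0] rows>= 3.0
```

Emit:
apply_moves:
  moves:
    - [[-0.8,-3,0],[0,0,0],0.35]
    - [[-1.6,-6,0],[0,0,0],0.35]
    - [[-2.3,-9.2,1],[0,0,0],0.35]
    - [[-2.3,-9.2,3],[0,0,0],0.35]
    - [[-2.3,-9.2,5],[0,0,0],0.35]
    - [[-2.3,-9.2,7],[0,0,0],0.35]
    - [[-2.3,-9.2,7.8],[0,0,0],0.35]
    - [[-2.3,-9.2,7.8],[0,0,0],0.35]
    - [[-2.3,-9.2,7.8],[0,0,0],0.35]
    - [[-2.3,-9.2,7.8],[0,0,0],0.35]

```text
time: 61.95
tool_pos: [0.4695, -0.0885, 0.1165]
ee_rot: [3.139, 0.001, 1.672]
wrist_force: [-0.2, -0.3, 0.1]
width: 0.0328
```

Run:
```python
from h import *
snap('wrist','w36.png');st();go([.4679,-.0882,.0835],95.8)
```

```text
{'time': 62.0, 'tool_pos': [0.4696, -0.0885, 0.1167], 'ee_rot': [3.139, 0.001, 1.672], 'wrist_force': [-0.6701, -0.043, -0.2258], 'width': 0.0329, 'joint_positions': [-0.3051, -0.0319, 1.6986, 0.0001, 1.4722, -0.4063]}
shift cm [0.05, -0.17, 3.32] turn [0.003, 0.001, -0.0] rows>= 0.8
```

View pics/w36.png

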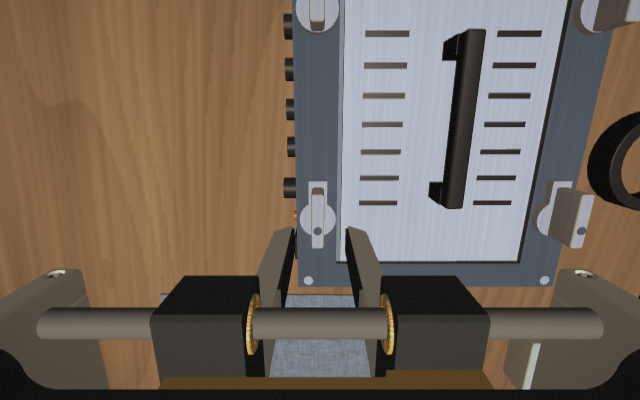

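Emit:
apply_moves:
  moves:
    - [[0,-0.15,1],[0,0,0],0.35]
    - [[0,-0.15,2],[0,0,0],0.35]
    - [[0,-0.15,2.8],[0,0,0],0.35]
    - [[0,-0.15,3.3],[0,0,0],0.35]
    - [[0,-0.15,3.3],[0,0,0],0.35]
    - [[0,-0.15,3.3],[0,0,0],0]
    - [[0,-0.15,3.3],[0,0,0],0]
    - [[0,-0.15,3.3],[0,0,0],0]
    - [[0,-0.15,3.3],[0,0,0],0]
    - [[0,-0.15,3.3],[0,0,0],0]

```text
time: 62.83
tool_pos: [0.4678, -0.0885, 0.0826]
ee_rot: [3.139, 0.0, 1.672]
wrist_force: [0.6, -0.1, -1.0]
width: 0.0092
```

Emit:
apply_moves:
  moves:
    - [[0,0,0],[0,0,0],0]
    - [[0,0,0],[0,0,0.12],0]
    - [[0,0,0],[0,0,0.24],0]
    - [[0,0,0],[0,0,0.36],0]
    - [[0,0,0],[0,0,0.48],0]
    - [[0,0,0],[0,0,0.6],0]
    - [[0,0,0],[0,0,0.72],0]
    - [[0,0,0],[0,0,0.84],0]
    - [[0,0,0],[0,0,0.96],0]
    - [[0,0,0],[0,0,1.08],0]

```text
time: 63.67
tool_pos: [0.4675, -0.0884, 0.0826]
ee_rot: [3.141, -0.001, 0.586]
wrist_force: [1.2, -0.1, 0.9]
width: 0.0088
```

Run:
```python
from h import *
st();go([.4679,-.0882,.0835],5.8)
```

```text
{'time': 63.6667, 'tool_pos': [0.4675, -0.0884, 0.0826], 'ee_rot': [3.1409, -0.0011, 0.5862], 'wrist_force': [1.1928, -0.0671, 0.9245], 'width': 0.0088, 'joint_positions': [-0.3064, -0.0093, 1.7471, 0.0005, 1.4026, 0.6781]}
shift cm [0.05, 0.01, -0.09] turn [0.0, -0.001, 0.485] rows>= 3.9
```

Emit:
apply_moves:
  moves:
    - [[0,0,0],[0,0,0.12],0]
    - [[0,0,0],[0,0,0.24],0]
    - [[0,0,0],[0,0,0.36],0]
    - [[0,0,0],[0,0,0.485],0]
    - [[0,0,0],[0,0,0.485],0]
    - [[0,0,0],[0,0,0.485],0]
    - [[0,0,0],[0,0,0.485],0.35]
    - [[0,0,0],[0,0,0.485],0.35]
    - [[0,0,-1.5],[0,0,0.485],0.35]
    - [[0,0,-4],[0,0,0.485],0.35]

```text
time: 64.5
tool_pos: [0.4642, -0.0879, 0.1189]
ee_rot: [-3.139, 0.008, 0.108]
wrist_force: [-0.3, -0.1, -0.4]
width: 0.0312
```

Run:
```python
from h import *
snap('wrist','w37.png');st();go([.4534,.055,.12],95.8)
```

```text
{'time': 64.55, 'tool_pos': [0.4684, -0.0891, 0.1265], 'ee_rot': [3.1392, -0.0041, 0.1081], 'wrist_force': [1.0516, 0.3608, 3.4081], 'width': 0.0322, 'joint_positions': [-0.3067, -0.0422, 1.6885, -0.0005, 1.4906, 1.156]}
shift cm [0.06, -14.49, 0.61] turn [0.005, -0.001, -1.564] rows>= 12.5
```

View pics/w37.png

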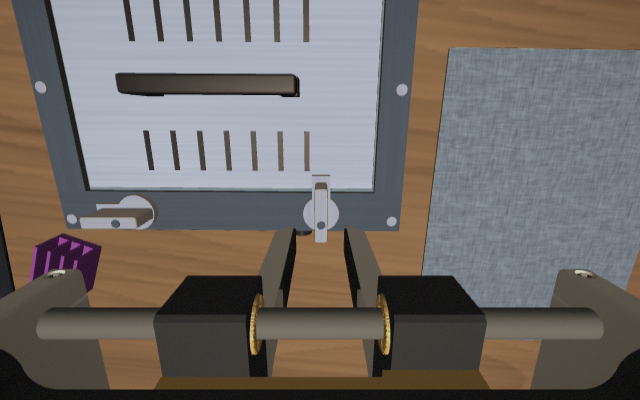

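Emit:
apply_moves:
  moves:
    - [[0,-3,0],[0,0,-0.12],0.35]
    - [[0,-6,0],[0,0,-0.24],0.35]
    - [[0,-9,0],[0,0,-0.36],0.35]
    - [[0,-12,0],[0,0,-0.48],0.35]
    - [[0,-14.3,0],[0,0,-0.6],0.35]
    - [[0,-14.4,0],[0,0,-0.72],0.35]
    - [[0,-14.4,0],[0,0,-0.84],0.35]
    - [[0,-14.4,0],[0,0,-0.96],0.35]
    - [[0,-14.4,0],[0,0,-1.08],0.35]
    - [[0,-14.4,0],[0,0,-1.2],0.35]

```text
time: 65.38
tool_pos: [0.4514, 0.0546, 0.1218]
ee_rot: [-3.141, 0.001, 1.314]
wrist_force: [-0.2, 0.2, -0.8]
width: 0.0329
```

Emit:
apply_moves:
  moves:
    - [[0,0,0],[0,0,-0.12],0.35]
    - [[0,0,0],[0,0,-0.24],0.35]
    - [[0,0,0],[0,0,-0.364],0.35]
    - [[0,0,0],[0,0,-0.364],0.35]
    - [[0,0,0],[0,0,-0.364],0.35]
    - [[0,0,0],[0,0,-0.364],0.35]
    - [[0,0,0],[0,0,-0.364],0.35]
    - [[0,0,0],[0,0,-0.364],0.35]
    - [[0,0,0],[0,0,-0.364],0.35]
    - [[0,0,0],[0,0,-0.364],0.35]

```text
time: 66.22
tool_pos: [0.4516, 0.0547, 0.1221]
ee_rot: [3.142, -0.0, 1.67]
wrist_force: [-0.6, -0.1, 0.7]
width: 0.0329
```

Run:
```python
from h import *
st();go([.4534,.055,.083],95.8)
```

```text
{'time': 66.2167, 'tool_pos': [0.4516, 0.0547, 0.1221], 'ee_rot': [3.1415, -0.0, 1.6704], 'wrist_force': [-0.6284, -0.095, 0.6837], 'width': 0.0329, 'joint_positions': [-0.0042, -0.0859, 1.7385, 0.0001, 1.4889, -0.1038]}
shift cm [0.01, 0.18, 3.91] turn [0.0, -0.0, -0.002] rows>= 0.9
```

Emit:
apply_moves:
  moves:
    - [[0,0.18,1],[0,0,0],0.35]
    - [[0,0.18,2],[0,0,0],0.35]
    - [[0,0.18,3],[0,0,0],0.35]
    - [[0,0.18,3.85],[0,0,0],0.35]
    - [[0,0.18,3.85],[0,0,0],0.35]
    - [[0,0.18,3.85],[0,0,0],0]
    - [[0,0.18,3.85],[0,0,0],0]
    - [[0,0.18,3.85],[0,0,0],0]
    - [[0,0.18,3.85],[0,0,0],0]
    - [[0,0.18,3.85],[0,0,0],0]

```text
time: 67.05
tool_pos: [0.4534, 0.0549, 0.0842]
ee_rot: [3.142, 0.0, 1.671]
wrist_force: [-2.1, 0.0, 2.1]
width: 0.0086
```

Emit:
apply_moves:
  moves:
    - [[0,0,0],[0,0,0],0]
    - [[0,0,0],[0,0,0.12],0]
    - [[0,0,0],[0,0,0.24],0]
    - [[0,0,0],[0,0,0.36],0]
    - [[0,0,0],[0,0,0.48],0]
    - [[0,0,0],[0,0,0.6],0]
    - [[0,0,0],[0,0,0.72],0]
    - [[0,0,0],[0,0,0.84],0]
    - [[0,0,0],[0,0,0.96],0]
    - [[0,0,0],[0,0,1.08],0]

```text
time: 67.88
tool_pos: [0.4531, 0.055, 0.0842]
ee_rot: [-3.141, 0.0, 0.585]
wrist_force: [-1.9, -1.0, 3.9]
width: 0.0085
```

Run:
```python
from h import *
st();go([.4534,.055,.083],5.8)
```

```text
{'time': 67.8833, 'tool_pos': [0.4531, 0.055, 0.0842], 'ee_rot': [-3.1413, 0.0003, 0.5851], 'wrist_force': [-1.8675, -0.9593, 3.9302], 'width': 0.0085, 'joint_positions': [-0.0037, -0.0532, 1.7863, 0.0001, 1.4089, 0.9821]}
shift cm [0.02, 0.01, 0.12] turn [-0.0, 0.0, 0.484] rows>= 3.9
```

Emit:
apply_moves:
  moves:
    - [[0,0,0],[0,0,0.12],0]
    - [[0,0,0],[0,0,0.24],0]
    - [[0,0,0],[0,0,0.36],0]
    - [[0,0,0],[0,0,0.484],0]
    - [[0,0,0],[0,0,0.484],0]
    - [[0,0,0],[0,0,0.484],0]
    - [[0,0,0],[0,0,0.484],0.35]
    - [[0,0,0],[0,0,0.484],0.35]
    - [[0,0,-1.5],[0,0,0.484],0.35]
    - [[0,0,-4],[0,0,0.484],0.35]

```text
time: 68.72
tool_pos: [0.4514, 0.0548, 0.1206]
ee_rot: [-3.141, 0.007, 0.108]
wrist_force: [-0.5, 0.5, -0.4]
width: 0.0315
```

Run:
```python
from h import *
snap('wrist','w38.png');st();go([.6365,.0736,.125],95.8)
```

```text
{'time': 68.7667, 'tool_pos': [0.4557, 0.0549, 0.128], 'ee_rot': [3.1409, -0.0066, 0.1083], 'wrist_force': [1.7469, 0.4145, 3.5709], 'width': 0.0321, 'joint_positions': [-0.0038, -0.0853, 1.7259, 0.0, 1.4944, 1.4587]}
shift cm [18.17, 0.09, 0.42] turn [0.006, -0.005, -1.564] rows>= 12.5
```

View pics/w38.png

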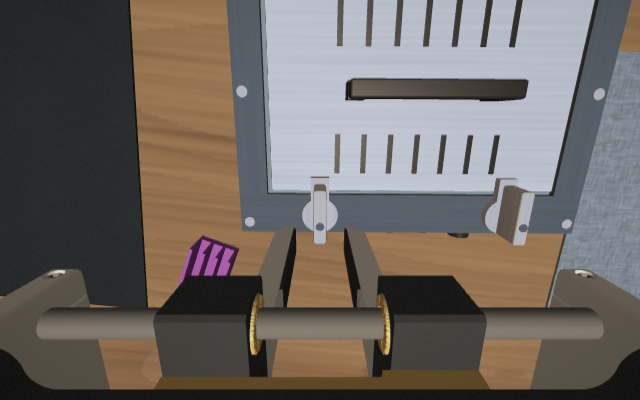

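Emit:
apply_moves:
  moves:
    - [[3,0,0],[0,0,-0.12],0.35]
    - [[6,0,0],[0,0,-0.24],0.35]
    - [[9,0,0],[0,0,-0.36],0.35]
    - [[12,0,0],[0,0,-0.48],0.35]
    - [[15,0,0],[0,0,-0.6],0.35]
    - [[17.5,0,0],[0,0,-0.72],0.35]
    - [[18.35,0,0],[0,0,-0.84],0.35]
    - [[18.35,0,0],[0,0,-0.96],0.35]
    - [[18.35,0,0],[0,0,-1.08],0.35]
    - [[18.35,0,0],[0,0,-1.2],0.35]

```text
time: 69.6
tool_pos: [0.6366, 0.0744, 0.1226]
ee_rot: [3.141, -0.0, 1.314]
wrist_force: [0.3, -0.1, 0.1]
width: 0.0333
```

Emit:
apply_moves:
  moves:
    - [[0,0,0],[0,0,-0.12],0.35]
    - [[0,0,0],[0,0,-0.24],0.35]
    - [[0,0,0],[0,0,-0.364],0.35]
    - [[0,0,0],[0,0,-0.364],0.35]
    - [[0,0,0],[0,0,-0.364],0.35]
    - [[0,0,0],[0,0,-0.364],0.35]
    - [[0,0,0],[0,0,-0.364],0.35]
    - [[0,0,0],[0,0,-0.364],0.35]
    - [[0,0,0],[0,0,-0.364],0.35]
    - [[0,0,0],[0,0,-0.364],0.35]

```text
time: 70.43
tool_pos: [0.6359, 0.0745, 0.1237]
ee_rot: [3.141, -0.0, 1.67]
wrist_force: [-0.1, 0.7, 0.4]
width: 0.0333
```

Run:
```python
from h import *
st();go([.6365,.0736,.083],95.8)
```

```text
{'time': 70.4333, 'tool_pos': [0.6359, 0.0745, 0.1237], 'ee_rot': [3.1413, -0.0001, 1.6704], 'wrist_force': [-0.0558, 0.7426, 0.3658], 'width': 0.0333, 'joint_positions': [0.028, 0.3212, 1.285, 0.0001, 1.5351, -0.0716]}
shift cm [-0.09, 0.05, 4.07] turn [0.0, -0.0, -0.002] rows>= 1.0
```

Emit:
apply_moves:
  moves:
    - [[-0.1,0.05,1],[0,0,0],0.35]
    - [[-0.1,0.05,2],[0,0,0],0.35]
    - [[-0.1,0.05,3],[0,0,0],0.35]
    - [[-0.1,0.05,3.6],[0,0,0],0.35]
    - [[-0.1,0.05,3.95],[0,0,0],0.35]
    - [[-0.1,0.05,3.95],[0,0,0],0.35]
    - [[-0.1,0.05,3.95],[0,0,0],0]
    - [[-0.1,0.05,3.95],[0,0,0],0]
    - [[-0.1,0.05,3.95],[0,0,0],0]
    - [[-0.1,0.05,3.95],[0,0,0],0]

```text
time: 71.27
tool_pos: [0.6368, 0.0735, 0.0849]
ee_rot: [3.14, 0.0, 1.671]
wrist_force: [-3.1, -1.0, 1.7]
width: 0.0098
```

Emit:
apply_moves:
  moves:
    - [[0,0,0],[0,0,0],0]
    - [[0,0,0],[0,0,-0.12],0]
    - [[0,0,0],[0,0,-0.24],0]
    - [[0,0,0],[0,0,-0.36],0]
    - [[0,0,0],[0,0,-0.48],0]
    - [[0,0,0],[0,0,-0.6],0]
    - [[0,0,0],[0,0,-0.72],0]
    - [[0,0,0],[0,0,-0.84],0]
    - [[0,0,0],[0,0,-0.96],0]
    - [[0,0,0],[0,0,-1.08],0]

```text
time: 72.1
tool_pos: [0.6366, 0.0736, 0.0848]
ee_rot: [3.141, 0.0, 2.757]
wrist_force: [-1.0, -0.1, 2.5]
width: 0.0089
```

Run:
```python
from h import *
st();go([.6365,.0736,.083],185.8)
```

```text
{'time': 72.1, 'tool_pos': [0.6366, 0.0736, 0.0848], 'ee_rot': [3.1411, 0.0005, 2.7566], 'wrist_force': [-0.9817, -0.1155, 2.4916], 'width': 0.0089, 'joint_positions': [0.0266, 0.3452, 1.3329, 0.0002, 1.4629, -1.1593]}
shift cm [0.0, -0.0, 0.18] turn [0.0, 0.001, -0.486] rows>= 3.9
```

Emit:
apply_moves:
  moves:
    - [[0,0,0],[0,0,-0.12],0]
    - [[0,0,0],[0,0,-0.24],0]
    - [[0,0,0],[0,0,-0.36],0]
    - [[0,0,0],[0,0,-0.486],0]
    - [[0,0,0],[0,0,-0.486],0]
    - [[0,0,0],[0,0,-0.486],0]
    - [[0,0,0],[0,0,-0.486],0.35]
    - [[0,0,0],[0,0,-0.486],0.35]
    - [[0,0,-1.5],[0,0,-0.486],0.35]
    - [[0,0,-4],[0,0,-0.486],0.35]

```text
time: 72.93
tool_pos: [0.6342, 0.0734, 0.12]
ee_rot: [3.141, -0.008, -3.048]
wrist_force: [0.1, -0.6, -0.1]
width: 0.0312
```

Run:
```python
from h import *
snap('wrist','w39.png');st();go([.651,-.0696,.125],95.8)
```

```text
{'time': 72.9833, 'tool_pos': [0.6382, 0.0735, 0.1287], 'ee_rot': [-3.1411, 0.0055, -3.0478], 'wrist_force': [1.3589, 0.1064, 2.7382], 'width': 0.0325, 'joint_positions': [0.0265, 0.3195, 1.2771, -0.0001, 1.5395, -1.6381]}
shift cm [0.07, -14.37, 0.38] turn [0.004, 0.005, 1.563] rows>= 12.5
```

View pics/w39.png

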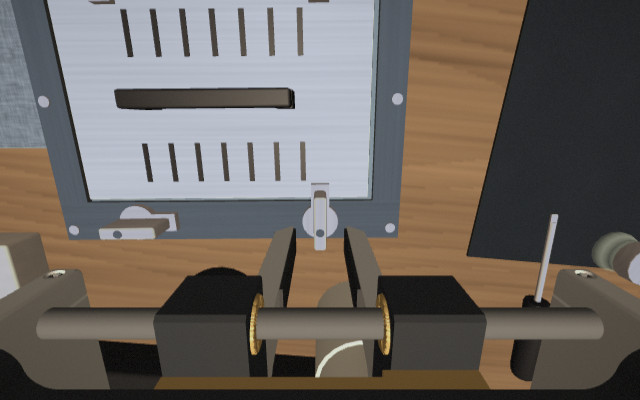

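Emit:
apply_moves:
  moves:
    - [[0,-3,0],[0,0,0.12],0.35]
    - [[0,-6,0],[0,0,0.24],0.35]
    - [[0,-9,0],[0,0,0.36],0.35]
    - [[0,-12,0],[0,0,0.48],0.35]
    - [[0,-14.3,0],[0,0,0.6],0.35]
    - [[0,-14.4,0],[0,0,0.72],0.35]
    - [[0,-14.4,0],[0,0,0.84],0.35]
    - [[0,-14.4,0],[0,0,0.96],0.35]
    - [[0,-14.4,0],[0,0,1.08],0.35]
    - [[0,-14.4,0],[0,0,1.2],0.35]

```text
time: 73.82
tool_pos: [0.6503, -0.0702, 0.1234]
ee_rot: [3.141, 0.0, 2.029]
wrist_force: [-0.4, 0.2, 0.5]
width: 0.033
```

Emit:
apply_moves:
  moves:
    - [[0,0,0],[0,0,0.12],0.35]
    - [[0,0,0],[0,0,0.24],0.35]
    - [[0,0,0],[0,0,0.364],0.35]
    - [[0,0,0],[0,0,0.364],0.35]
    - [[0,0,0],[0,0,0.364],0.35]
    - [[0,0,0],[0,0,0.364],0.35]
    - [[0,0,0],[0,0,0.364],0.35]
    - [[0,0,0],[0,0,0.364],0.35]
    - [[0,0,0],[0,0,0.364],0.35]
    - [[0,0,0],[0,0,0.364],0.35]

```text
time: 74.65
tool_pos: [0.6502, -0.0698, 0.1241]
ee_rot: [3.141, -0.0, 1.673]
wrist_force: [0.1, -0.3, 0.0]
width: 0.0331
```

Run:
```python
from h import *
st();go([.651,-.0696,.0838],95.8)
```

```text
{'time': 74.65, 'tool_pos': [0.6502, -0.0698, 0.1241], 'ee_rot': [3.1415, -0.0001, 1.6732], 'wrist_force': [0.0613, -0.281, 0.0089], 'width': 0.0331, 'joint_positions': [-0.1937, 0.351, 1.2455, 0.0001, 1.545, -0.2961]}
shift cm [0.01, 0.08, 4.03] turn [0.0, -0.0, 0.001] rows>= 1.0
```

Emit:
apply_moves:
  moves:
    - [[0,0.1,1],[0,0,0],0.35]
    - [[0,0.1,2],[0,0,0],0.35]
    - [[0,0.1,3],[0,0,0],0.35]
    - [[0,0.1,3.6],[0,0,0],0.35]
    - [[0,0.1,3.95],[0,0,0],0.35]
    - [[0,0.1,3.95],[0,0,0],0.35]
    - [[0,0.1,3.95],[0,0,0],0]
    - [[0,0.1,3.95],[0,0,0],0]
    - [[0,0.1,3.95],[0,0,0],0]
    - [[0,0.1,3.95],[0,0,0],0]

```text
time: 75.48
tool_pos: [0.6514, -0.0698, 0.0854]
ee_rot: [3.141, 0.0, 1.673]
wrist_force: [-6.6, 0.1, 4.0]
width: 0.0097
```

Emit:
apply_moves:
  moves:
    - [[0,0,0],[0,0,0],0]
    - [[0,0,0],[0,0,-0.12],0]
    - [[0,0,0],[0,0,-0.24],0]
    - [[0,0,0],[0,0,-0.36],0]
    - [[0,0,0],[0,0,-0.48],0]
    - [[0,0,0],[0,0,-0.6],0]
    - [[0,0,0],[0,0,-0.72],0]
    - [[0,0,0],[0,0,-0.84],0]
    - [[0,0,0],[0,0,-0.96],0]
    - [[0,0,0],[0,0,-1.08],0]

```text
time: 76.32
tool_pos: [0.6512, -0.0697, 0.0853]
ee_rot: [3.141, 0.0, 2.758]
wrist_force: [-1.8, 0.2, 1.3]
width: 0.0088
```

Run:
```python
from h import *
st();go([.651,-.0696,.0838],185.8)
```

```text
{'time': 76.3167, 'tool_pos': [0.6512, -0.0697, 0.0853], 'ee_rot': [3.1413, 0.0004, 2.7585], 'wrist_force': [-1.796, 0.1724, 1.3392], 'width': 0.0088, 'joint_positions': [-0.1932, 0.3752, 1.2922, 0.0002, 1.4738, -1.3809]}
shift cm [0.02, 0.0, 0.15] turn [0.0, 0.0, -0.484] rows>= 3.9
```

Emit:
apply_moves:
  moves:
    - [[0,0,0],[0,0,-0.12],0]
    - [[0,0,0],[0,0,-0.24],0]
    - [[0,0,0],[0,0,-0.36],0]
    - [[0,0,0],[0,0,-0.484],0]
    - [[0,0,0],[0,0,-0.484],0]
    - [[0,0,0],[0,0,-0.484],0]
    - [[0,0,0],[0,0,-0.484],0.35]
    - [[0,0,0],[0,0,-0.484],0.35]
    - [[0,0,-1.5],[0,0,-0.484],0.35]
    - [[0,0,-4],[0,0,-0.484],0.35]

```text
time: 77.15
tool_pos: [0.649, -0.0694, 0.1204]
ee_rot: [3.139, -0.008, -3.048]
wrist_force: [0.9, 0.6, 0.2]
width: 0.0314
```

Run:
```python
from h import *
go([.558,-.04,.30],95.8)
```

```text
shift cm [8.92, 3.82, -17.89] turn [-0.004, -0.008, 1.563] rows>= 12.5
```

Emit:
apply_moves:
  moves:
    - [[0,0,-3],[0,0,0.12],0.35]
    - [[0,0,-6],[0,0,0.24],0.35]
    - [[2,1,-9],[0,0,0.36],0.35]
    - [[4,2,-12],[0,0,0.48],0.35]
    - [[6,3,-15],[0,0,0.6],0.35]
    - [[8,3.8,-17],[0,0,0.72],0.35]
    - [[9,3.8,-17.9],[0,0,0.84],0.35]
    - [[9,3.8,-17.9],[0,0,0.96],0.35]
    - [[9,3.8,-17.9],[0,0,1.08],0.35]
    - [[9,3.8,-17.9],[0,0,1.2],0.35]

```text
time: 77.98
tool_pos: [0.558, -0.0405, 0.304]
ee_rot: [3.14, 0.001, 2.029]
wrist_force: [0.5, 0.2, -0.1]
width: 0.0333
```

Emit:
apply_moves:
  moves:
    - [[0,0,0],[0,0,0.12],0.35]
    - [[0,0,0],[0,0,0.24],0.35]
    - [[0,0,0],[0,0,0.363],0.35]
    - [[0,0,0],[0,0,0.363],0.35]
    - [[0,0,0],[0,0,0.363],0.35]
    - [[0,0,0],[0,0,0.363],0.35]
    - [[0,0,0],[0,0,0.363],0.35]
    - [[0,0,0],[0,0,0.363],0.35]
    - [[0,0,0],[0,0,0.363],0.35]
    - [[0,0,0],[0,0,0.363],0.35]

```text
time: 78.82
tool_pos: [0.558, -0.0405, 0.3036]
ee_rot: [3.141, -0.0, 1.674]
wrist_force: [0.2, 0.7, -0.2]
width: 0.0328
```

Run:
```python
from h import *
im,c=snap('wrist','w40.png');st();import pickle; pickle.dump(c,open('w40.pkl','wb'))
snap('scene','s40.png')
im=cv2.imread('pics/w40.png'); cv2.imwrite('pics/w40c.png',cv2.resize(im[20:250,215:425],None,fx=3.5,fy=2.6,interpolation=cv2.INTER_CUBIC))
im=cv2.imread('pics/s40.png'); cv2.imwrite('pics/s40c.png',cv2.resize(im[60:330,220:500],None,fx=2.2,fy=2.2,interpolation=cv2.INTER_CUBIC))
```

```text
{'time': 78.8667, 'tool_pos': [0.558, -0.0405, 0.3036], 'ee_rot': [3.1415, -0.0001, 1.6741], 'wrist_force': [0.0425, 0.3047, 0.2274], 'width': 0.0324, 'joint_positions': [-0.1738, 0.1079, 1.1831, 0.0001, 1.8505, -0.277]}
```

View pics/w40c.png

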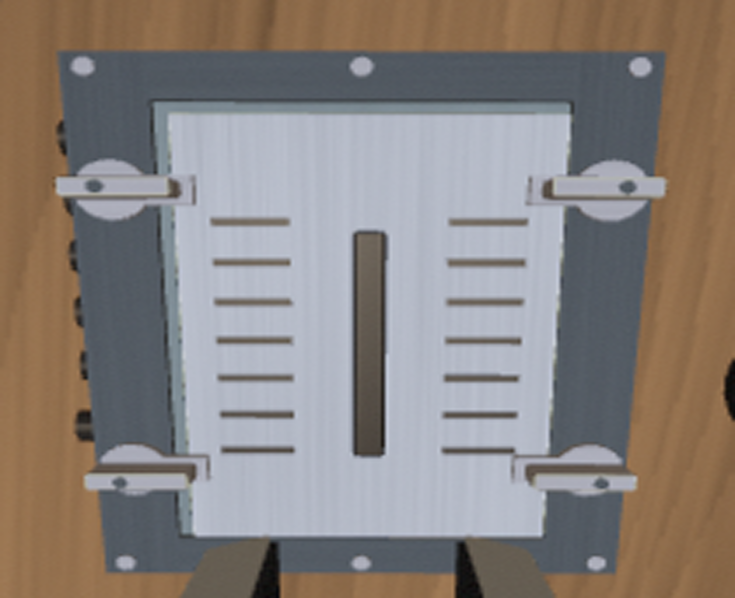

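View pics/s40c.png

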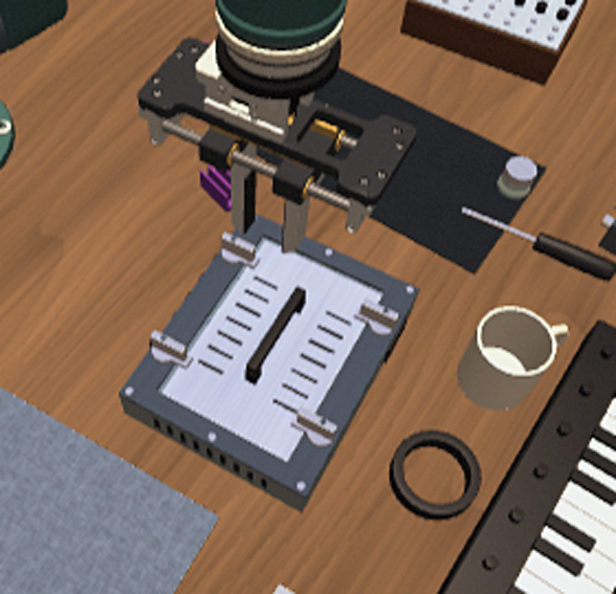

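Run:
```python
from h import *
import pickle
c=pickle.load(open('w40.pkl','rb'))
def P(u,v,z): return onz(c,215+(u+.5)/3.5-.5,20+(v+.5)/2.6-.5,z)[:2]*1000
a=np.radians(5.8)
def case(p,ctr):
    d=p-ctr; return np.array([d[0]*np.cos(a)+d[1]*np.sin(a),-d[0]*np.sin(a)+d[1]*np.cos(a)]).round(1)
S=[P(*q,.057) for q in [(83,66),(640,66),(125,563),(597,563)]]; ctr=np.mean(S,0); print(ctr,[case(s,ctr) for s in S])
for n,q in dict(pUL=(168,112),pUR=(570,115),pLL=(192,536),pLR=(544,536),L=(178,330),Rr=(557,330),rebUL=(152,101),rebUR=(573,101),rebLL=(181,537),rebL=(168,330),rebR=(559,330)).items(): print(n,case(P(*q,.057),ctr))
print('handle',[case(P(*q,.091),ctr) for q in [(370,232),(370,456)]])
for n,(p,q,r) in dict(b2=((94,186),(57,187),(169,187)),b4=((627,187),(666,187),(552,187)),b1=((120,483),(86,482),(193,480)),b3=((601,483),(637,482),(527,480))).items():
    d=case(P(*r,.0885),ctr)-case(P(*q,.0885),ctr); print(n,case(P(*p,.0885),ctr),np.degrees(np.arctan2(d[1],d[0])).round(1))
```

```text
[553.90205336  -7.48057258] [array([-100.2,  129.6]), array([100.4, 129.8]), array([-100.9, -129.9]), array([ 100.6, -129.6])]
pUL [-70.6 109.1]
pUR [ 76.4 107.9]
pLL [ -71.6 -113.3]
pLR [  77.2 -113.1]
L [-72.    2.8]
Rr [76.9  3. ]
rebUL [-76.2 114. ]
rebUR [ 77.1 114.2]
rebLL [ -76.2 -113.9]
rebL [-75.9   2.8]
rebR [77.7  3.1]
handle [array([ 3.3, 52. ]), array([  3.5, -56.9])]
b2 [-92.2  72.4] 0.1
b4 [92.1 72.2] 180.0
b1 [-92.2 -72.1] 1.5
b3 [ 92.  -71.9] 178.6
```

Run:
```python
import cv2
im=cv2.imread('pics/s40.png'); cv2.imwrite('pics/s40d.png',cv2.resize(im[160:295,270:415],None,fx=5,fy=4.4,interpolation=cv2.INTER_CUBIC))
```

```text
(no output)
```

View pics/s40d.png

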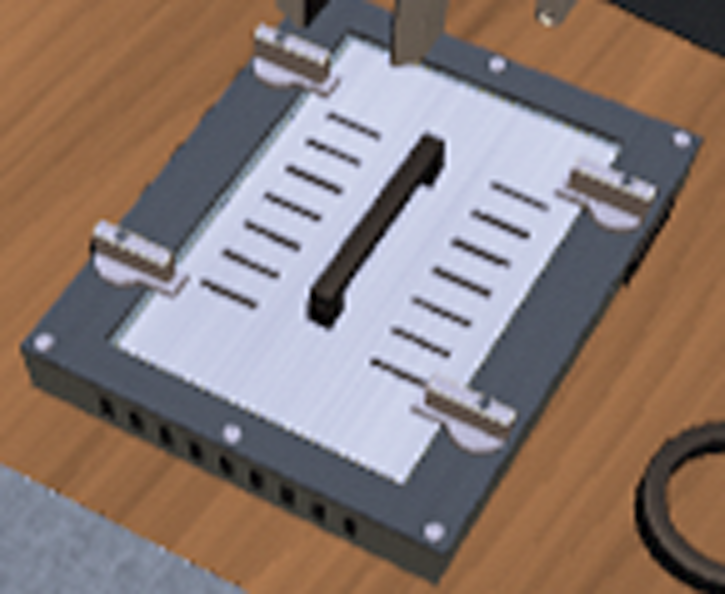

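Run:
```python
from h import *
go([.5557,-.0094,.115],95.8)
```

```text
shift cm [3.11, 0.09, 18.86] turn [0.0, -0.0, 0.002] rows>= 4.6
```

Emit:
apply_moves:
  moves:
    - [[1,0.1,3.5],[0,0,0.002],0.35]
    - [[2,0.1,7],[0,0,0.002],0.35]
    - [[3.1,0.1,10.5],[0,0,0.002],0.35]
    - [[3.1,0.1,14],[0,0,0.002],0.35]
    - [[3.1,0.1,17],[0,0,0.002],0.35]
    - [[3.1,0.1,18.8],[0,0,0.002],0.35]
    - [[3.1,0.1,18.8],[0,0,0.002],0.35]
    - [[3.1,0.1,18.8],[0,0,0.002],0.35]
    - [[3.1,0.1,18.8],[0,0,0.002],0.35]
    - [[3.1,0.1,18.8],[0,0,0.002],0.35]

```text
time: 79.75
tool_pos: [0.5574, -0.0097, 0.1182]
ee_rot: [3.137, 0.001, 1.672]
wrist_force: [0.4, 0.3, 0.1]
width: 0.033
```

Run:
```python
from h import *
snap('wrist','w41.png');st();go([.5557,-.0094,.084],95.8)
```

```text
{'time': 79.8, 'tool_pos': [0.5573, -0.0097, 0.1182], 'ee_rot': [3.137, 0.001, 1.6717], 'wrist_force': [-1.0258, -0.063, 0.4647], 'width': 0.033, 'joint_positions': [-0.1192, 0.1415, 1.5133, 0.0001, 1.4821, -0.2202]}
shift cm [0.05, -0.17, 3.42] turn [0.005, 0.001, -0.0] rows>= 0.8
```

View pics/w41.png

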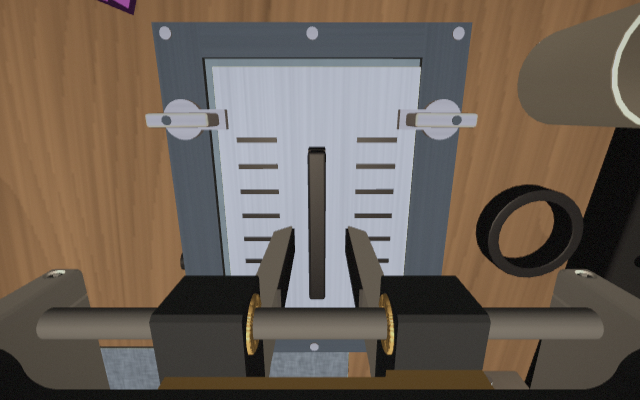

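Emit:
apply_moves:
  moves:
    - [[0,-0.1,1],[0,0,0],0.35]
    - [[0,-0.1,2],[0,0,0],0.35]
    - [[0,-0.1,2.8],[0,0,0],0.35]
    - [[0,-0.1,3.3],[0,0,0],0.35]
    - [[0,-0.1,3.3],[0,0,0],0.35]
    - [[0,-0.1,3.3],[0,0,0],0]
    - [[0,-0.1,3.3],[0,0,0],0]
    - [[0,-0.1,3.3],[0,0,0],0]
    - [[0,-0.1,3.3],[0,0,0],0]
    - [[0,-0.1,3.3],[0,0,0],0]

```text
time: 80.63
tool_pos: [0.5553, -0.0096, 0.0831]
ee_rot: [3.14, 0.0, 1.672]
wrist_force: [0.5, 0.6, 0.6]
width: 0.0117
```

Run:
```python
from h import *
st();go([.5527,-.0070,.084],95.8)
```

```text
{'time': 80.6333, 'tool_pos': [0.5553, -0.0096, 0.0831], 'ee_rot': [3.1402, 0.0002, 1.6718], 'wrist_force': [0.5353, 0.5764, 0.584], 'width': 0.0117, 'joint_positions': [-0.1195, 0.1642, 1.5598, 0.0001, 1.4162, -0.2206]}
shift cm [0.29, -0.23, -0.09] turn [0.001, 0.0, -0.0] rows>= 0.1
```

Emit:
apply_moves:
  moves:
    - [[0,0,0],[0,0,0],0]
    - [[0.05,-0.05,0],[0,0,0],0]
    - [[0.1,-0.1,0],[0,0,0],0]
    - [[0.17,-0.15,0],[0,0,0],0]
    - [[0.24,-0.2,0],[0,0,0],0]
    - [[0.24,-0.25,0],[0,0,0],0]
    - [[0.24,-0.25,0],[0,0,0],0]
    - [[0.24,-0.25,0],[0,0,0],0]
    - [[0.24,-0.25,0],[0,0,0],0]
    - [[0.24,-0.25,0],[0,0,0],0]

```text
time: 81.47
tool_pos: [0.5527, -0.0077, 0.0831]
ee_rot: [3.14, 0.001, 1.672]
wrist_force: [4.1, -3.3, 2.2]
width: 0.0114
```

Run:
```python
from h import *
snap('wrist','w42.png');st()
```

```text
{'time': 81.5167, 'tool_pos': [0.5527, -0.0077, 0.0832], 'ee_rot': [3.1399, 0.0005, 1.6717], 'wrist_force': [5.0039, -2.6422, 1.605], 'width': 0.0118, 'joint_positions': [-0.1164, 0.1583, 1.5665, -0.0002, 1.415, -0.2173]}
```

View pics/w42.png

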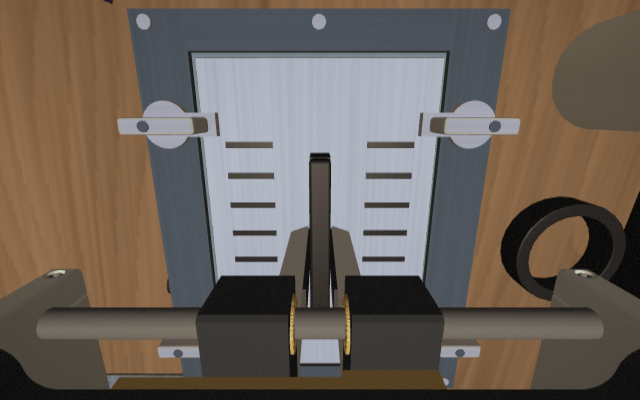

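Panel is centred again. Release and withdraw straight up.

Emit:
apply_moves:
  moves:
    - [[0,0,0],[0,0,0],0.35]
    - [[0,0,0],[0,0,0],0.35]
    - [[0,0,0],[0,0,0],0.35]
    - [[0,0,0],[0,0,0],0.35]
    - [[0,0,-1],[0,0,0],0.35]
    - [[0,0,-3],[0,0,0],0.35]
    - [[0,0,-7],[0,0,0],0.35]
    - [[0,0,-11],[0,0,0],0.35]
    - [[-1.5,0,-15],[0,0,0],0.35]
    - [[-3,0,-19],[0,0,0],0.35]

```text
time: 82.35
tool_pos: [0.5543, -0.036, 0.2733]
ee_rot: [3.141, -0.0, 1.674]
wrist_force: [0.5, 0.4, -0.0]
width: 0.033
```

Emit:
apply_moves:
  moves:
    - [[0,0,-3],[0,0,0],0.35]
    - [[0,0,-3],[0,0,0],0.35]
    - [[0,0,-3],[0,0,0],0.35]
    - [[0,0,-3],[0,0,0],0.35]
    - [[0,0,-3],[0,0,0],0.35]
    - [[0,0,-3],[0,0,0],0.35]
    - [[0,0,-3],[0,0,0],0.35]
    - [[0,0,-3],[0,0,0],0.35]
    - [[0,0,-3],[0,0,0],0.35]
    - [[0,0,-3],[0,0,0],0.35]

```text
time: 83.18
tool_pos: [0.5549, -0.0365, 0.3003]
ee_rot: [-3.141, -0.0, 1.672]
wrist_force: [-0.0, -0.1, 0.1]
width: 0.0326
```

Run:
```python
from h import *
im,c=snap('wrist','w43.png');st()
im=cv2.imread('pics/w43.png'); cv2.imwrite('pics/w43c.png',cv2.resize(im[20:260,215:425],None,fx=3.5,fy=2.5,interpolation=cv2.INTER_CUBIC))
snap('scene','s43.png')
```

```text
{'time': 83.2333, 'tool_pos': [0.5549, -0.0366, 0.3005], 'ee_rot': [-3.1414, -0.0001, 1.6719], 'wrist_force': [-1.6637, -0.0167, -0.5303], 'width': 0.0334, 'joint_positions': [-0.1678, 0.1002, 1.1977, 0.0, 1.8439, -0.2688]}
```

View pics/w43c.png

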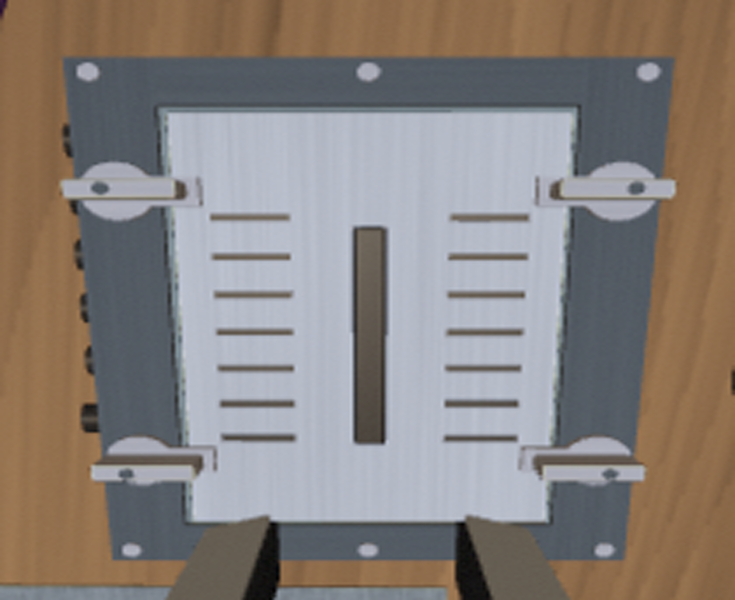

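View pics/s43.png

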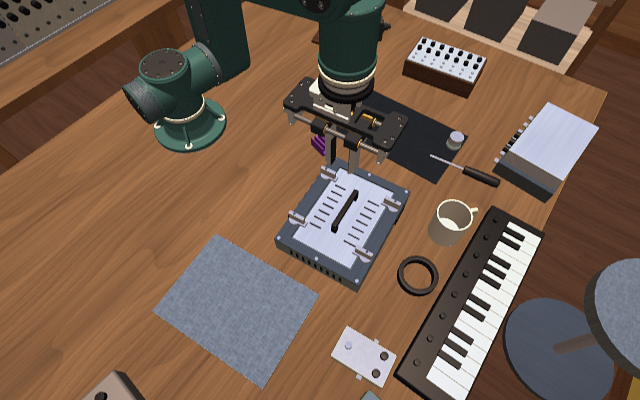

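Run:
```python
from h import *
print(job.close_job())
```

```text
the job is handed in; nothing more can be done
None
```

I finished the job and handed it in at about 83 s. I turned the four buttons aside, laid the panel on the pad, set all three silver sinks on their own copper blocks, refitted the panel and turned the buttons back. I left the purple look-alikes alone.

**Sinks:** before I closed up, the middle and right sinks measured within about 0.3 mm of their blocks. The left one was about 1 mm off. I did not check the sinks again after the panel went back.

**Panel:** it is in its frame, centred, at the same grip height as at the start.

**Buttons:** all four are back across the panel edge, within about 1.5°.

**Other things:** the last pictures show the rest of the desk items where they were.

Two things did not go smoothly:
- **Far-left button:** on the first try I gripped its foot plate as well as the wing. I let go and gripped it again, and it then turned freely.
- **Panel shift:** while I was closing the buttons, the panel slid about 3 mm into a corner of its play. I slid it back to centre by the handle with the buttons closed. The last wrist picture shows even gaps.

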